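Change over the clay press: empty its catch tray and reset the pressing depth

ROBOT

A 6-joint arm with a two-finger parallel gripper is mounted at the origin on the work surface. World frame = base frame: x ahead of the robot, y to its left, z up, the work surface at z = 0. Lengths are in m, angles in degrees, forces in N, time in s.
With the tool pointing down it reaches from about 0.35 to 0.875 m from the base axis. Payload 4.2 kg.
Tool frame: the origin (TCP) lies on the centre line of the jaws, within the pads' length; the fingertips stand 11 mm ahead of it and the grasp point (between the pads) lies 8 mm behind it; y points along the fingers, z is the direction in which the jaws open and shut, and the axes are right-handed (so a half turn about y gives the same grasp; the last joint's range is limited). The gripper opens to 87 mm and grips with 3 to 60 N. Pads are 19 mm wide; open, the fingers measure 117 mm over their backs; the gripper's body (75 mm by 190 mm) begins 51 mm behind the grasp point.
Start: joints at [-62.074, 22.042, 0.453, 0, -68.411, -14.817], TCP at [0.142, -0.609, 0.234] pointing down, gripper open.
Joint ranges: [-179.83, 179.83], [-69.29, 118.12], [-61.27, 80.66], [-181.25, 117.63], [-171.15, -9.14], [-177.46, 177.46]. Speed limits (degrees/s): [159.86, 159.86, 180, 180, 180, 180].

INTERFACE

Orientations are given as a 3x3 rotation matrix whose columns are the frame's x, y, z axes.
In Python, from station import r, optics gives the robot as it stands. The module is installed in compiled form; this text tells all that it offers.
- The arm moves only by the tool step_arm, never from a script. Its argument "moves" is a list that holds one entry, the list of rows, each a list of 7 numbers: the turn, a rotation vector about the tool's x, y, z in rad, then the shift along the tool's x, y, z in cm, then the opening in per cent of the stroke, from 0 (shut) to 100 (fully open). A call has exactly 5 rows; each row is the pose to reach, as a shift and turn from the pose commanded when the call began, along the tool's axes at that moment; what a row does not reach only later rows make up. A row lasts 1/12 s, in which the tool goes at most 41.7 mm and 7.16 degrees, less where a joint would pass 70% of its speed; a pose out of reach is approached as far as the arm can. A call with a gripper value outside its range is refused whole. The fingers move at their own pace and stop on an object; the grip force is fixed at half the most. Time passes only in rows, so rows that repeat a pose let the fingers close, or fill a call up. It gives the time, the measured TCP pose, the force and the opening at its end, in the units of the state.
- r.sense(): the state, without advancing time (a new reading comes with each control period).
- optics.capture(name): name is "scene" or "top"; returns a dict with "image" (400x640x3 uint8, red, green, blue), "fov_y" (degrees; the focal length in pixels is half the picture's height over the tangent of half this angle, whatever the lens; pixels are square), "cx", "cy" (the principal point, pixels), "k1" (the pictures are not rectified: a ray, as slopes to the right and down, at radius r is drawn at 1 + k1 r^2 times it, then the intrinsics apply), "cam_to_world" (4x4, takes a point from camera to world coordinates). Camera axes: x right, y down, z forward; pixel columns grow to the right and rows downward; lengths in m; the calibration is good to about 2 mm. A picture is of the moment at which its call begins. There is no depth.
- r.finish_job(): hands the job in, once; it reports no verdict.
The state is a dict: "time_s": time; "joints": joint angles; "joint_velocities": joint speeds; "effort": joint torques, N m; "tcp_pos": TCP position; "ee_rot": TCP orientation; "wrist_force": force on the tool from outside, world axes, zero at the start; "moment": the same for the moment, N m; "gripper_width": opening from 0.0 (shut) to 1.0 (fully open).
Only numpy, scipy, OpenCV 4.12 (cv2) and the standard library are available. Lean on these libraries where they do the work, as an engineer would, in place of code of your own. Each camera call takes 0.05 s, during which the arm holds its last target.

TASK

Stop the press by pulling its run lever right over towards the robot. With it stopped, move every finished lid from the catch tray into the grey tote, each lying flat on the tote's floor, handle up, none on top of another, and turn the depth knob until its white pointer lines up with the black index mark on the ring around it. Then push the lever right back over to run, leaving the other things on the table where they are.

Things in the scene. Friction and masses are not known exactly. Their poses are not given: they have to be found in the camera images.
- run_lever (a joint): the press's run lever, a 70 mm steel rod with a black 26 mm ball on the control box; 1.0 = run (leaning away from the robot), 0 = stop (leaning 0.5 rad to the robot's side); it swings 0.5 rad either side of upright about a pivot 72 mm above the table and stays where it is left
- run_lever_tip (a point): centre of the lever's ball, about 133 mm above the table at either end of its swing; the lever swings in the upright plane of console's x axis, about a pivot 72 mm above the table
- depth_knob (a joint): angle of the pressing-depth knob (rad), growing clockwise seen from above, stops at 0 and 4.0; stiff enough to stay where it is left
- knob_grip (a point): on the knob's upright axis, 84 mm above the table, at the height to grip: the black knob has a bar 54 mm long (point's x axis), 16 mm wide (y axis) and 34 mm tall, its top 96 mm above the table, on a disc of 62 mm diameter whose top is 63 mm above the table; a white line on the bar and a white tooth on the disc's edge point along the point's -x
- knob_pointer (a point): point 42 mm from the knob's axis, just beyond the white tooth of the knob (the knob's -x direction)
- index_mark (a point): point 42 mm from the knob's axis at the index mark: one small black block, 12 x 6 mm, standing on the aluminium ring of 100 mm diameter around the knob; the ring is fixed in a run, at another angle each time. The knob is set when knob_pointer meets this point
- console: fixed grey control box, 130 (x) x 170 (y) x 50 mm tall, origin under its centre; lever and knob stand on it 43 mm to either side of its centre along its y, in either order; its -x faces the robot
- press: fixed grey bench press with its catch tray: the origin is on the table under the centre of the open steel catch tray, 260 x 260 mm, walls 28 mm high and 5 mm thick, floor 5 mm above the table; a chute rises from the tray's +y edge (50 mm above the table there) to the press frame, 310 mm from the origin along +y and 340 mm high
- tote: loose open grey tote, 274 x 274 x 60 mm, walls and floor 6 mm, origin under its centre, sides along its x and y
- lid0: finished butter-dish lid of unglazed off-white stoneware, about 150 g: a plate 90 (x) x 60 (y) x 12 mm with a bar handle on top, 56 (x) x 18 (y) mm and 30 mm high, its top 42 mm above the origin; origin under the centre of its underside; may be absent
- lid1: finished butter-dish lid of unglazed off-white stoneware, about 150 g: a plate 90 (x) x 60 (y) x 12 mm with a bar handle on top, 56 (x) x 18 (y) mm and 30 mm high, its top 42 mm above the origin; origin under the centre of its underside; may be absent
- lid2: finished butter-dish lid of unglazed off-white stoneware, about 150 g: a plate 90 (x) x 60 (y) x 12 mm with a bar handle on top, 56 (x) x 18 (y) mm and 30 mm high, its top 42 mm above the origin; origin under the centre of its underside; may be absent
- lid3: finished butter-dish lid of unglazed off-white stoneware, about 150 g: a plate 90 (x) x 60 (y) x 12 mm with a bar handle on top, 56 (x) x 18 (y) mm and 30 mm high, its top 42 mm above the origin; origin under the centre of its underside; may be absent
- lid4: finished butter-dish lid of unglazed off-white stoneware, about 150 g: a plate 90 (x) x 60 (y) x 12 mm with a bar handle on top, 56 (x) x 18 (y) mm and 30 mm high, its top 42 mm above the origin; origin under the centre of its underside; may be absent
- bowl: blue ceramic bowl, 100 mm wide, 45 mm high, a bystander, origin under its centre
- cup: white cup, 72 mm wide, 75 mm high, a bystander, origin under its centre
- dish: small terracotta dish, 90 mm wide, 30 mm high, a bystander, origin under its centre
- stick: dark wooden stick, 160 mm long along its y, 25 mm wide, 7 mm thick, a bystander, origin under its centre
- template: green disc template, 80 mm wide, 6 mm thick, a bystander, origin under its centre
- jar: glass jar, 60 mm wide, 85 mm high, a bystander, origin under its centre
Things that resemble listed ones, but are neither listed nor needed, are in the scene too. Leave any green or purple look-alike of the lid4 alone.

How it is judged:
By the outcome, as a careful person would: the job done as asked, in the order asked, and still so for the second after the job is handed in, with the robot touching nothing.
Of lid0, lid1, lid2, lid3, lid4 only 3 to 5 are there at a start; the rules pass over those that are not, and their reading is None.
At some moment in a run one of lid0, lid1, lid2, lid3, lid4 may be knocked a few centimetres aside while the robot is not near it.
Once in a run the grip may slacken for a moment while it holds something.
It also fails if it takes over 210 s, if anything falls off the work surface, if the arm or the gripper's body presses on something with over 40 N, if the wrist force passes 120 N, or if a joint passes its speed limit or range.

## Working session

There is one attempt and no reset: what is moved stays moved. The work goes in short steps, Python scripts to look and compute and a tool call to move; the robot and the scene stay as the last step left them, time stands still between calls to the robot, and variables do not carry over. Pictures are saved under pics/ and viewed, and the job is handed in when it is done.

Besides the shell and the picture viewer there is one more tool, called as name([rows], argument=value, ...), one row to a line, values as JSON. step_arm: Moves the arm, as the interface text tells. Its arguments: {"type":"object","properties":{"moves":{"type":"array"}},"required":["moves"]}

```bash
ls; mkdir -p pics
python3 - <<'E'
from station import r, optics
import cv2,numpy as np
s=r.sense(); print(s)
for n in("scene","top"):
    c=optics.capture(n); cv2.imwrite(f"pics/{n}0.png",c["image"][:,:,::-1])
    print(n,{k:(np.round(v,4).tolist() if k=="cam_to_world" else v) for k,v in c.items() if k!="image"})
E
```

```text
pics
{'time_s': 0.0, 'joints': array([-6.20760379e+01,  2.20903891e+01,  3.79287846e-01, -2.84462898e-02,
       -6.84094816e+01, -1.48155406e+01]), 'joint_velocities': array([-0.13417533, -0.07690899, -0.00210735, -0.01615556,  0.00896261,
       -0.02142997]), 'effort': array([ 5.70867633e-04, -3.90665925e+01,  1.87400991e+01,  4.21967983e+00,
        1.10301733e-02, -1.84059104e-04]), 'tcp_pos': array([ 0.14162343, -0.60815323,  0.23246153]), 'ee_rot': array([[ 9.73984144e-01, -5.77650070e-04, -2.26615433e-01],
       [ 2.26616150e-01,  2.07568321e-03,  9.73981936e-01],
       [-9.22388848e-05, -9.99997679e-01,  2.15258737e-03]]), 'wrist_force': array([-0.57745247,  0.44092236, -0.16853702]), 'moment': array([ 0.02351754,  0.00780766, -0.05136516]), 'gripper_width': 0.9993525938711355}
scene {'fov_y': 43.55001304970471, 'cx': 324.8507705648958, 'cy': 196.04350731227265, 'k1': 0.01678927512293125, 'cam_to_world': [[-0.5656, 0.5496, -0.6148, 1.3962], [0.8245, 0.3646, -0.4327, 0.6828], [-0.0137, -0.7517, -0.6594, 1.0465], [0.0, 0.0, 0.0, 1.0]]}
top {'fov_y': 46.35318580500536, 'cx': 316.84013207864604, 'cy': 205.41854338161446, 'k1': -0.11599216255694862, 'cam_to_world': [[0.0095, -0.9942, 0.1068, 0.384], [-0.9999, -0.01, -0.0047, 0.1018], [0.0057, -0.1068, -0.9943, 1.4704], [0.0, 0.0, 0.0, 1.0]]}
```

View pics/scene0.png

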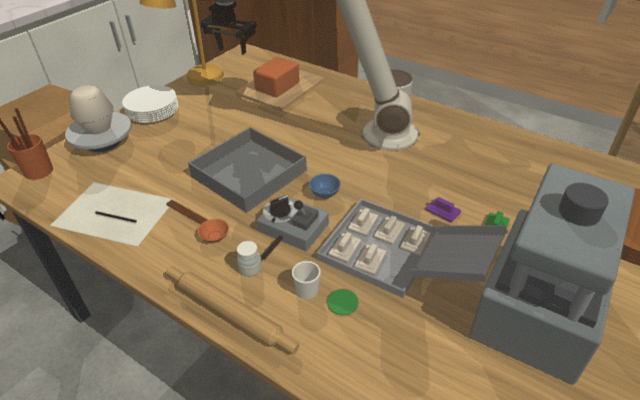

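View pics/top0.png

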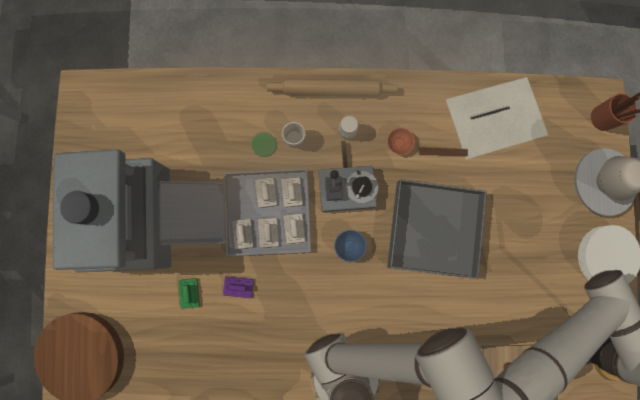

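The scene shows five off-white lids in the catch tray, at top-view pixels (265,192), (291,190), (244,235), (267,233) and (293,230). The console is at (348,188), with the lever at (335,183) and the knob at (361,186). The tote is at (438,229). The green (189,293) and purple (239,287) look-alikes lie outside the tray. Next I'll enlarge these areas.

```bash
cat > h.py <<'E'
import numpy as np, cv2
from station import r, optics
def K(c):
    f=c["image"].shape[0]/2/np.tan(np.radians(c["fov_y"]/2)); return f
def ray(c,u,v):
    f=K(c); d=np.array([(u-c["cx"])/f,(v-c["cy"])/f]); s=d.copy()
    for _ in range(20): s=d/(1+c["k1"]*(s@s))
    T=c["cam_to_world"]; return T[:3,3],T[:3,:3]@np.array([s[0],s[1],1])
def atz(c,u,v,z):
    o,d=ray(c,u,v); return (o+d*(z-o[2])/d[2])
def proj(c,P):
    P=np.atleast_2d(P); T=c["cam_to_world"]; q=(P-T[:3,3])@T[:3,:3]; s=q[:,:2]/q[:,2:]
    s=s*(1+c["k1"]*(s**2).sum(1,keepdims=True)); return s*K(c)+[c["cx"],c["cy"]]
def tri(ca,a,cb,b):
    o1,d1=ray(ca,*a);o2,d2=ray(cb,*b)
    A=np.stack([d1,-d2],1); t=np.linalg.lstsq(A,o2-o1,rcond=None)[0]
    p,q=o1+d1*t[0],o2+d2*t[1]; return (p+q)/2,np.linalg.norm(p-q)
def crop(c,u0,v0,u1,v1,k,fn,pts=None):
    im=c["image"][v0:v1,u0:u1,::-1]; im=cv2.resize(im,None,fx=k,fy=k,interpolation=cv2.INTER_CUBIC)
    if pts is not None:
        for (u,v) in pts: cv2.circle(im,(int((u-u0+.5)*k),int((v-v0+.5)*k)),2,(0,0,255),-1)
    cv2.imwrite("pics/"+fn,im)
E
python3 - <<'E'
from h import *
t=optics.capture("top"); s=optics.capture("scene")
crop(t,220,160,390,270,4.7,"t1.png"); crop(s,240,180,450,300,3.8,"s1.png")
E
```

```text
(no output)
```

View pics/t1.png

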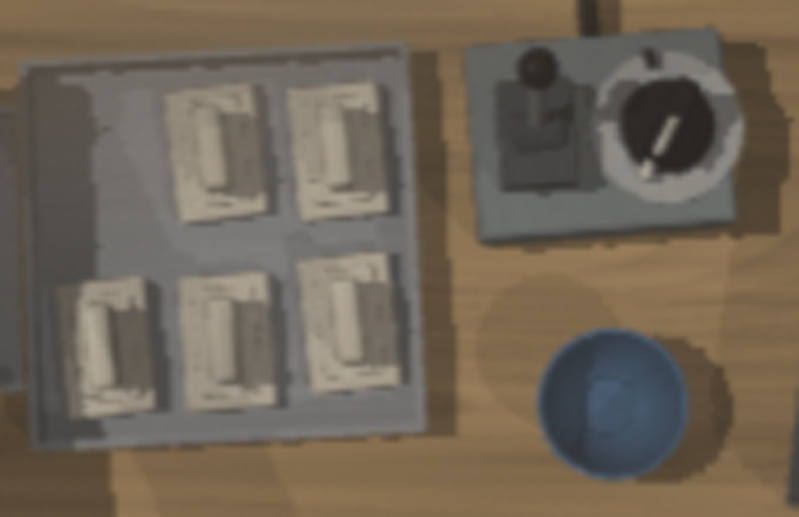

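View pics/s1.png

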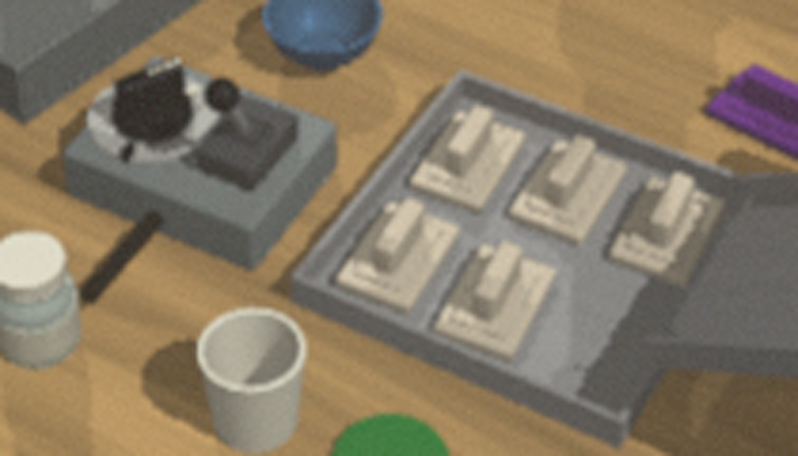

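Run:
```python
from h import *
t=optics.capture("top"); s=optics.capture("scene")
T=lambda a,b:(220+a/4.7-.5,160+b/4.7-.5); S=lambda a,b:(240+a/3.8-.5,180+b/3.8-.5)
p=lambda n,x:print(n,np.round(x,4))
for n,a in zip("ABCDE",[(211,147),(337,147),(97,345),(225,342),(346,320)]): p("lid"+n,atz(t,*T(*a),.047))
for n,a in zip("BAEDC",[(405,218),(497,268),(475,125),(574,155),(677,190)]): p("lid(scene)"+n,atz(s,*S(*a),.047))
for n,a in zip(["tl","tr","br","bl"],[(465,48),(716,28),(733,220),(483,242)]): p("console50 "+n,atz(t,*T(*a),.05))
for n,a in zip(["tl","tr","br","bl"],[(22,65),(408,45),(425,432),(34,447)]): p("tray28 "+n,atz(t,*T(*a),.028))
for n,a in zip(["tl","tr","br","bl"],[(398,182),(486,187),(478,276),(390,266)]): p("tote60 "+n,atz(t,*a,.06))
a=tri(t,T(539,67),s,S(222,95)); p("ball",a[0]);print(a[1])
p("knobdisc",atz(t,*T(668,127),.063)); p("ring",atz(t,*T(671,127),.053)); p("mark",atz(t,*T(652,57),.056)); p("mark s",atz(s,*S(126,152),.056))
p("tooth",atz(t,*T(648,170),.063)); p("barend",atz(t,*T(673,120),.096))
crop(t,320,160,390,215,11,"t2.png"); crop(s,245,185,335,255,8.5,"s2.png"); crop(t,380,170,500,290,5,"t3.png")
```

```text
lidA [0.5807 0.2569 0.047 ]
lidB [0.5815 0.1744 0.047 ]
lidC [0.4502 0.3285 0.047 ]
lidD [0.4531 0.2451 0.047 ]
lidE [0.4683 0.1668 0.047 ]
lid(scene)B [0.5732 0.1729 0.047 ]
lid(scene)A [0.5784 0.2535 0.047 ]
lid(scene)E [0.4601 0.1642 0.047 ]
lid(scene)D [0.4472 0.2431 0.047 ]
lid(scene)C [0.4378 0.3241 0.047 ]
console50 tl [0.6475 0.0912 0.05  ]
console50 tr [ 0.6628 -0.074   0.05  ]
console50 br [ 0.5357 -0.0846  0.05  ]
console50 bl [0.5197 0.0784 0.05  ]
tray28 tl [0.6375 0.387  0.028 ]
tray28 tr [0.6532 0.1291 0.028 ]
tray28 br [0.3965 0.1149 0.028 ]
tray28 bl [0.3836 0.3715 0.028 ]
tote60 tl [ 0.6104 -0.1531  0.06  ]
tote60 tr [ 0.5984 -0.4296  0.06  ]
tote60 br [ 0.3244 -0.3976  0.06  ]
tote60 bl [ 0.3543 -0.1269  0.06  ]
ball [0.6194 0.0465 0.1395]
0.0004435538366760763
knobdisc [ 0.5946 -0.0408  0.063 ]
ring [ 0.5961 -0.0438  0.053 ]
mark [ 0.6418 -0.0311  0.056 ]
mark s [ 0.6388 -0.0338  0.056 ]
tooth [ 0.5663 -0.0278  0.063 ]
barend [ 0.5942 -0.0407  0.096 ]
```

View pics/t2.png

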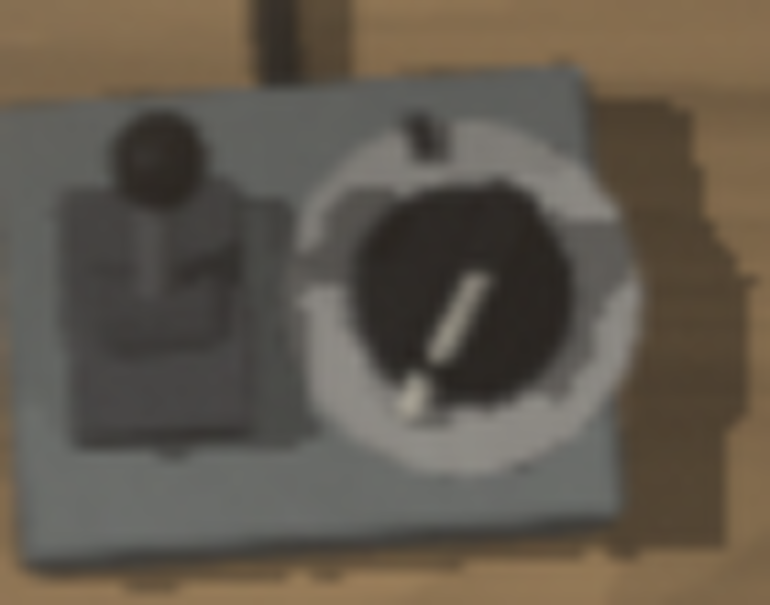

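View pics/s2.png

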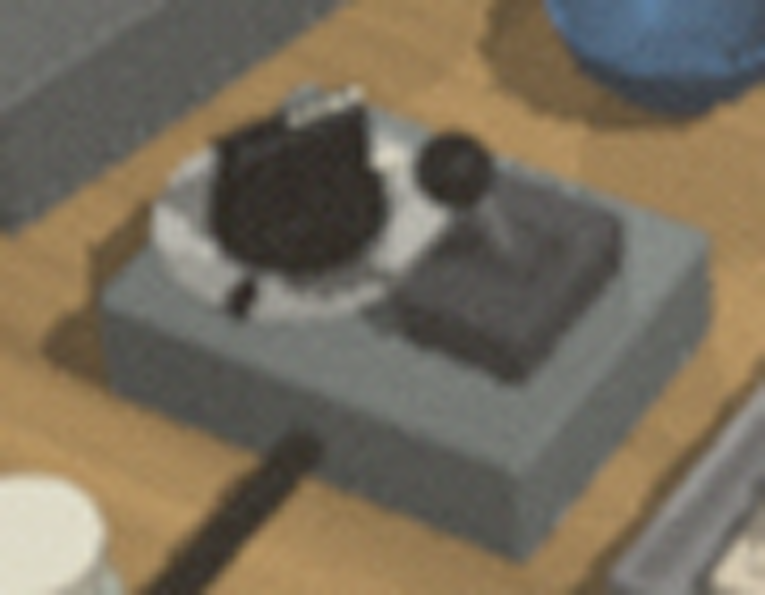

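View pics/t3.png

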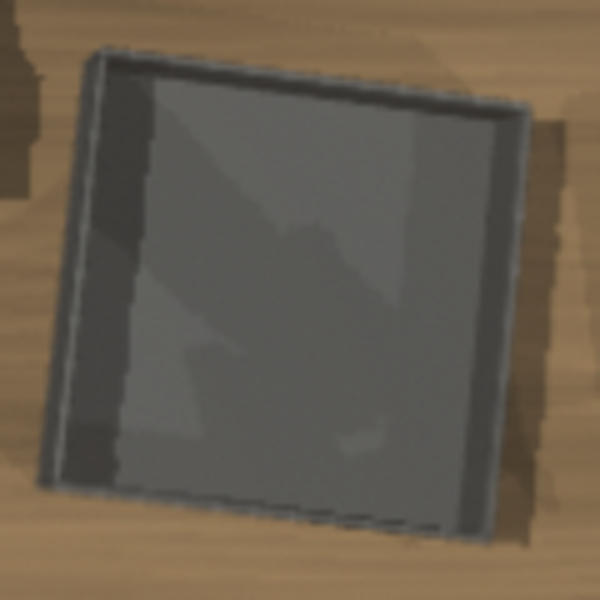

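```bash
cat >> h.py <<'E'
def Rz(a):
    a=np.radians(a); return np.array([[np.cos(a),-np.sin(a),0],[np.sin(a),np.cos(a),0],[0,0,1]])
def box(x,y,yaw,z0,z1,lx,ly):
    b=np.array([[sx*lx/2,sy*ly/2] for sx,sy in((1,1),(1,-1),(-1,-1),(-1,1))])
    P=np.array([[*q,z] for z in(z0,z1) for q in b]); return P@Rz(yaw).T+[x,y,0]
E_=[(0,1),(1,2),(2,3),(3,0),(4,5),(5,6),(6,7),(7,4),(0,4),(1,5),(2,6),(3,7)]
def draw(c,boxes,u0,v0,u1,v1,k,fn):
    im=cv2.resize(np.ascontiguousarray(c["image"][v0:v1,u0:u1,::-1]),None,fx=k,fy=k,interpolation=cv2.INTER_CUBIC)
    for i,P in enumerate(boxes):
        q=((proj(c,P)-[u0,v0]+.5)*k)
        for a,b in E_: cv2.line(im,tuple(int(x) for x in q[a]),tuple(int(x) for x in q[b]),[(0,0,255),(0,255,0),(255,0,0),(0,255,255)][i%4],1)
    cv2.imwrite("pics/"+fn,im)
def lid(x,y,yaw,z=.005): return [box(x,y,yaw,z,z+.012,.09,.06),box(x,y,yaw,z+.012,z+.042,.056,.018)]
E
python3 - <<'E'
from h import *
t=optics.capture("top"); s=optics.capture("scene")
L=dict(A=(.578,.256),B=(.577,.174),C=(.444,.327),D=(.450,.245),E=(.464,.166))
bx=sum([lid(*v,3.3) for v in L.values()],[])+[box(.5178,.2506,3.4,0,.028,.26,.26),box(.5914,.0028,5.6,0,.05,.13,.17)]
cx=[np.round(atz(t,220+0,0,.06),3)]
P=[atz(t,*p,.06) for p in [(398.7,179.8),(485.8,190.3),(478.2,278.4),(387.8,267.2)]]; print(np.round(P,4)); m=np.mean(P,0); print(m)
bx.append(box(m[0],m[1],-6,0,.06,.274,.274))
draw(t,bx,220,160,390,270,4.7,"t4.png"); draw(s,bx,240,180,450,300,3.8,"s4.png"); draw(t,bx,380,170,500,290,5,"t5.png");draw(s,bx,180,120,520,300,2.35,"s5.png")
E
```

```text
[[ 0.6172 -0.1554  0.06  ]
 [ 0.5881 -0.4286  0.06  ]
 [ 0.3171 -0.3981  0.06  ]
 [ 0.3507 -0.1202  0.06  ]]
[ 0.46827285 -0.27559279  0.06      ]
```

View pics/t4.png

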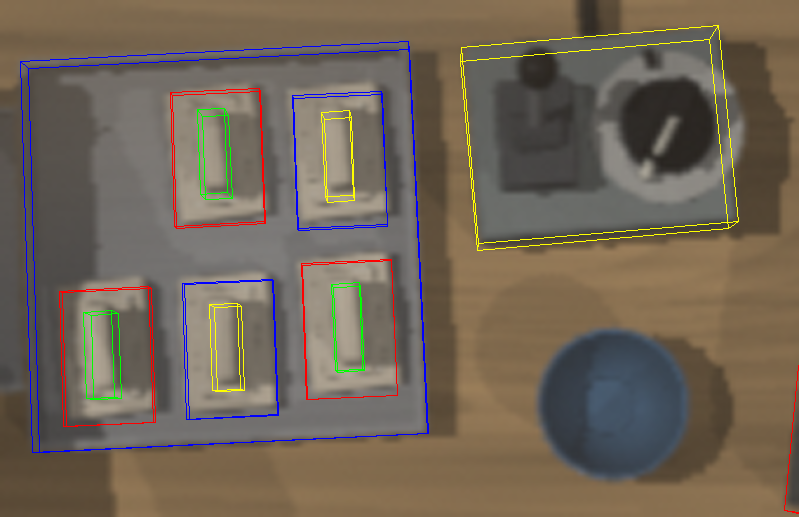

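View pics/s4.png

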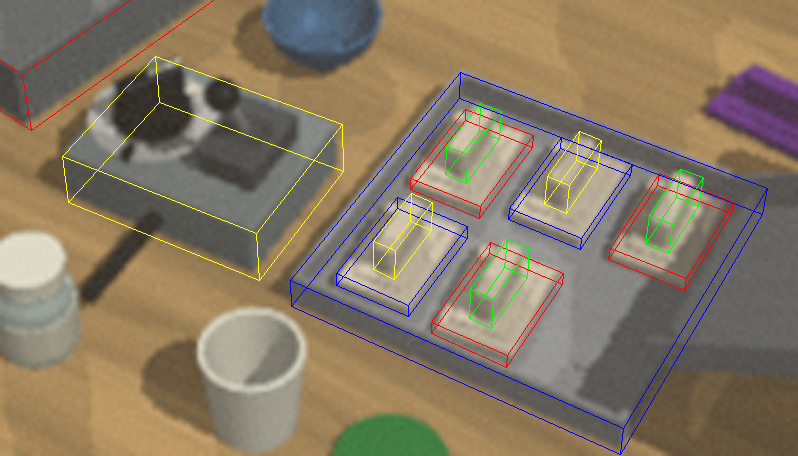

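View pics/t5.png

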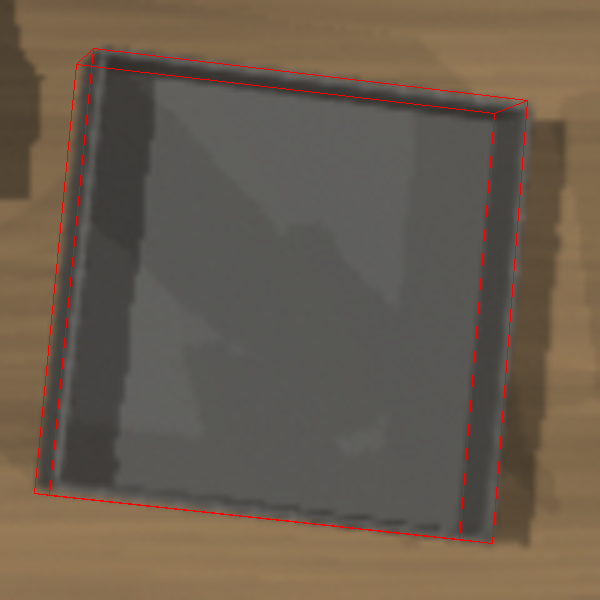

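View pics/s5.png

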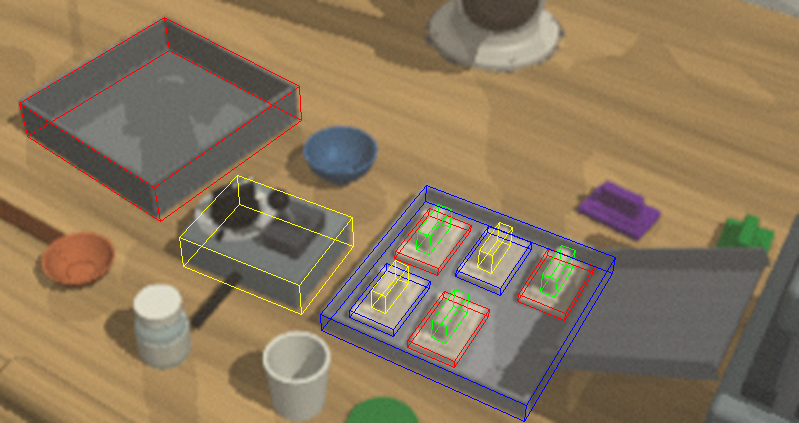

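Run:
```python
from h import *
t=optics.capture("top"); s=optics.capture("scene")
for a,b in [((160,243),(506.8,226.4)),((160,181),(484,279)),((224,242),(430,222))]:
    print(np.round(tri(t,a,s,b),3) if 0 else (np.round(tri(t,a,s,b)[0],3),tri(t,a,s,b)[1]))
crop(t,150,160,240,260,6,"t6.png")
crop(s,400,210,520,300,6,"s6.png")
```

```text
(array([0.413, 0.541, 0.158]), np.float64(0.003900866783573559))
(array([0.592, 0.554, 0.144]), np.float64(0.004393753970683477))
(array([0.425, 0.361, 0.086]), np.float64(0.019122214774154222))
```

View pics/s6.png

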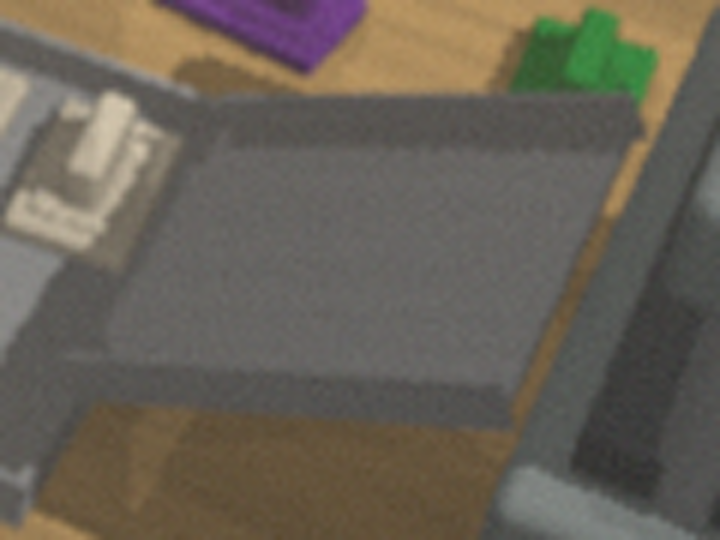

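View pics/t6.png

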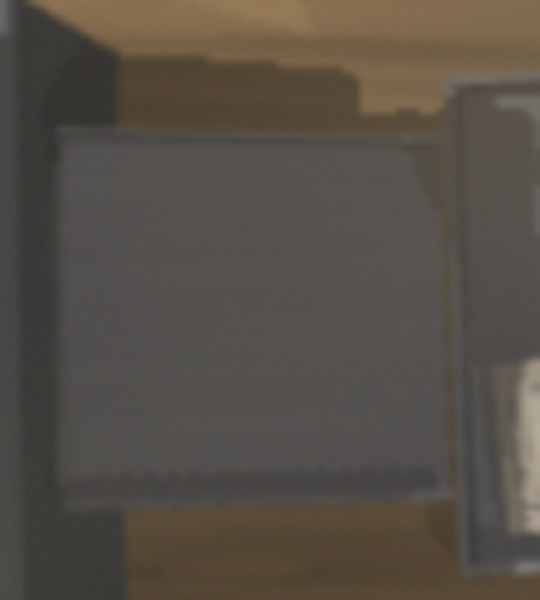

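step_arm([
  [[0,0.065,0,0,0,0,60],[0,0.13,0,0,-2,0,30],[0,0.13,0,0,-4,0,0],[0,0.13,0,0,-6,0,0],[0,0.13,0,0,-6,0,0]],
])

```text
time_s: 0.92
tcp_pos: [0.1421, -0.6107, 0.2986]
ee_rot: [[0.995, 0.002, -0.099], [0.099, -0.009, 0.995], [0.001, -1.0, -0.009]]
wrist_force: [-0.2, 0.1, 0.7]
gripper_width: 0.712
```

step_arm([
  [[0,0,0,14,0,15,0],[0,0,0,14,0,15,0],[0,0,0,14,0,15,0],[0,0,0,14,0,15,0],[0,0,0,14,0,15,0]],
])

```text
time_s: 1.33
tcp_pos: [0.267, -0.4437, 0.2932]
ee_rot: [[0.995, 0.0, -0.098], [0.098, 0.0, 0.995], [0.0, -1.0, 0.0]]
wrist_force: [0.6, 0.0, -0.6]
gripper_width: 0.326
```

step_arm([
  [[0,0,0,14,0,15,0],[0,0,0,14,0,15,0],[0,0,0,14,0,15,0],[0,0,0,14,0,15,0],[0,0,0,14,0,15,0]],
])

```text
time_s: 1.75
tcp_pos: [0.3916, -0.2804, 0.2935]
ee_rot: [[0.995, 0.001, -0.099], [0.099, 0.0, 0.995], [0.001, -1.0, 0.0]]
wrist_force: [0.2, -0.8, -0.2]
gripper_width: 0.024
```

step_arm([
  [[0,0,0,14,0,15,0],[0,0,0,14,0,15,0],[0,0,0,14,0,15,0],[0,0,0,14,0,15,0],[0,0,0,14,0,15,0]],
])

```text
time_s: 2.17
tcp_pos: [0.5162, -0.1172, 0.2934]
ee_rot: [[0.995, 0.0, -0.1], [0.1, 0.0, 0.995], [0.0, -1.0, 0.0]]
wrist_force: [-0.2, -0.7, 0.2]
gripper_width: 0.006
```

```bash
cat >> h.py <<'E'
def to(x,y,z,yaw=None):
    s=r.sense(); R=s["ee_rot"]; p=s["tcp_pos"]; d=R.T@(np.array([x,y,z])-p)*100
    o=f"cm xyz {np.round(d,2)} |{np.linalg.norm(d):.1f}| "
    if yaw is not None:
        from scipy.spatial.transform import Rotation as Q
        X=Rz(yaw)@np.array([[1,0,0],[0,0,1],[0,-1,0]]).T.T
        X=np.stack([Rz(yaw)@[1,0,0],[0,0,-1],Rz(yaw)@[0,1,0]],1)
        o+=f"rot {np.round(Q.from_matrix(R.T@X).as_rotvec(),4)}"
    print(o, "j",np.round(s["joints"],1),"F",np.round(s["wrist_force"],1))
E
python3 -c "
from h import *
to(.655,.0522,.29,5.6)"
```

```text
cm xyz [15.5   0.35 15.48] |21.9| rot [-0.0002  0.0019  0.0003] j [  4.8  10.4  -7.1  -0.  -72.4 -89.1] F [-0.2 -0.7  0.2]
```

step_arm([
  [[0,0,0,15.5,0,15.5,0],[0,0,0,15.5,0,15.5,0],[0,0,0,15.5,0,15.5,0],[0,0,0,15.5,0,15.5,0],[0,0,0,15.5,0,15.5,0]],
])

```text
time_s: 2.58
tcp_pos: [0.6482, 0.0435, 0.2932]
ee_rot: [[0.995, -0.0, -0.099], [0.099, 0.0, 0.995], [-0.0, -1.0, 0.0]]
wrist_force: [0.1, -0.9, -0.5]
gripper_width: 0.004
```

step_arm([
  [[0,0,0,0.7,4,0.7,0],[0,0,0,0.7,8,0.7,0],[0,0,0,0.7,12,0.7,0],[0,0,0,0.7,12,0.7,0],[0,0,0,0.7,12,0.7,0]],
])

```text
time_s: 3.0
tcp_pos: [0.6527, 0.0489, 0.1715]
ee_rot: [[0.995, -0.005, -0.099], [0.099, -0.002, 0.995], [-0.005, -1.0, -0.002]]
wrist_force: [1.0, 0.6, 1.6]
gripper_width: 0.005
```

```bash
python3 -c "
from h import *
to(.655,.0522,.133,5.6)
t=optics.capture('top'); s=optics.capture('scene')
crop(t,300,140,400,220,7,'t7.png'); crop(s,230,130,350,250,6,'s7.png')"
```

```text
cm xyz [0.29 3.85 0.32] |3.9| rot [ 0.0018  0.0014 -0.0054] j [  18.4   27.6    0.2    0.   -62.9 -102.8] F [1.  0.6 1.6]
```

View pics/s7.png

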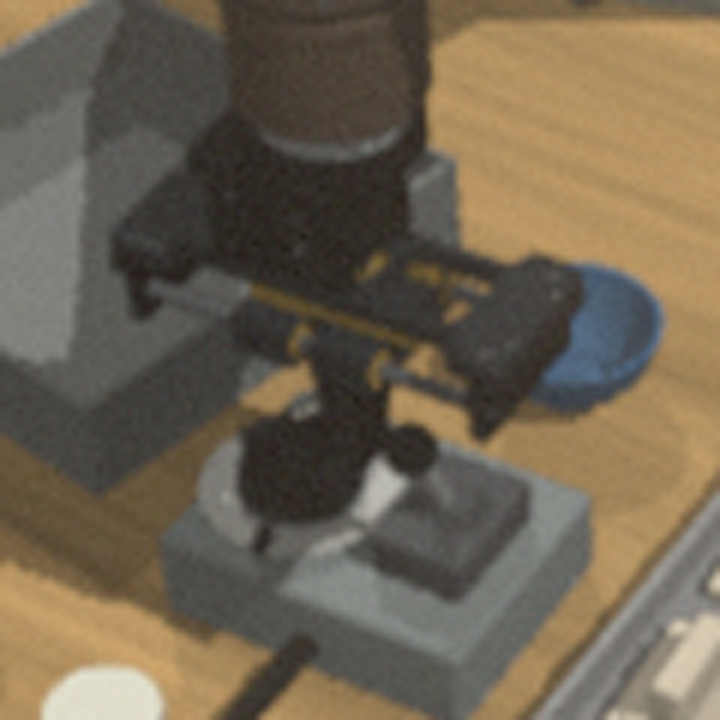

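The gripper is just beyond the lever ball at crop (410,450), with the fingers above it. I'll lower it behind the ball.

step_arm([
  [[0,0,0,0.4,2,0.3,0],[0,0,0,0.4,4,0.3,0],[0,0,0,0.4,4,0.3,0],[0,0,0,0.4,4,0.3,0],[0,0,0,0.4,4,0.3,0]],
])

```text
time_s: 3.52
tcp_pos: [0.659, 0.0528, 0.1368]
ee_rot: [[0.995, 0.005, -0.099], [0.099, 0.001, 0.995], [0.005, -1.0, 0.0]]
wrist_force: [0.1, 0.2, 0.9]
gripper_width: 0.001
```

step_arm([
  [[0,0,0,-1,0,0,0],[0,0,0,-2,0,0,0],[0,0,0,-3,0,0,0],[0,0,0,-4,0,0,0],[0,0,0,-5,0,0,0]],
])

```text
time_s: 3.93
tcp_pos: [0.6099, 0.0481, 0.1373]
ee_rot: [[0.995, 0.008, -0.099], [0.099, 0.001, 0.995], [0.008, -1.0, 0.001]]
wrist_force: [0.6, 0.6, 0.5]
gripper_width: 0.005
```

step_arm([
  [[0,0,0,-0.6,0,0,0],[0,0,0,-1.2,0,0,0],[0,0,0,-1.8,0,0,0],[0,0,0,-2.3,0,0,0],[0,0,0,-2.3,0,0,0]],
])

```text
time_s: 4.35
tcp_pos: [0.5838, 0.0454, 0.1338]
ee_rot: [[0.995, -0.001, -0.099], [0.099, 0.0, 0.995], [-0.001, -1.0, 0.0]]
wrist_force: [-0.5, -0.1, 0.2]
gripper_width: 0.011
```

```bash
python3 -c "
from h import *
to(.576,.0445,.133,5.6)
t=optics.capture('top'); s=optics.capture('scene')
crop(s,230,130,350,250,6,'s8.png')"
```

```text
cm xyz [-0.78  0.08 -0.01] |0.8| rot [-0.0001  0.001  -0.0007] j [  20.3   23.3  -13.    -0.   -53.7 -104.6] F [-0.5 -0.1  0.2]
```

View pics/s8.png

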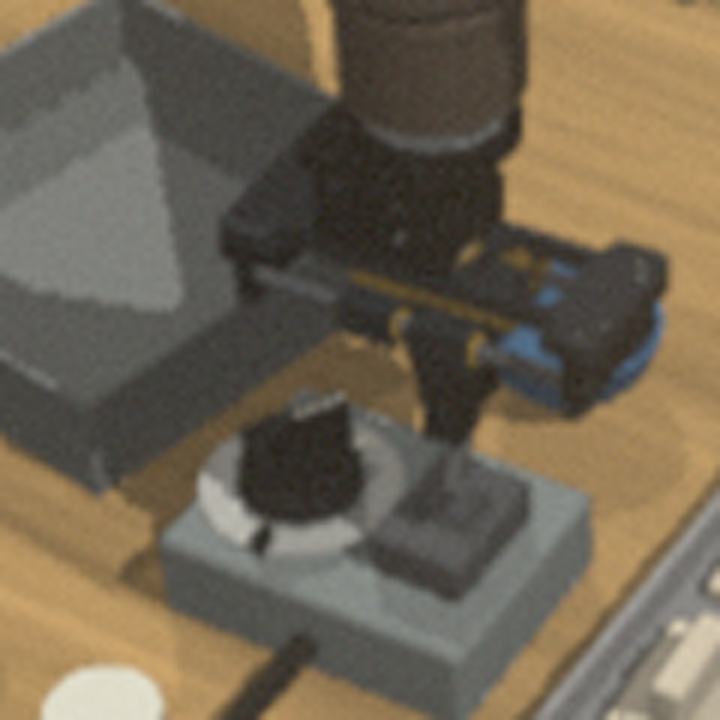

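The lever is moving with the fingers; its ball is hidden behind them. I'll continue towards the stop.

step_arm([
  [[0,0,0,-0.3,0,0,0],[0,0,0,-0.6,0,0,0],[0,0,0,-0.8,0,0,0],[0,0,0,-0.8,0,0,0],[0,0,0,-0.8,0,0,0]],
])

```text
time_s: 4.87
tcp_pos: [0.5764, 0.0446, 0.1334]
ee_rot: [[0.995, -0.001, -0.099], [0.099, -0.0, 0.995], [-0.001, -1.0, -0.0]]
wrist_force: [-0.2, -0.2, -1.2]
gripper_width: 0.008
```

step_arm([
  [[0,0,0,-0.1,0,0,0],[0,0,0,-0.2,0,0,0],[0,0,0,-0.3,0,0,0],[0,0,0,-0.3,0,0,0],[0,0,0,-0.3,0,0,0]],
])

```text
time_s: 5.28
tcp_pos: [0.575, 0.0447, 0.1337]
ee_rot: [[0.995, 0.003, -0.099], [0.099, 0.001, 0.995], [0.003, -1.0, 0.0]]
wrist_force: [5.3, -1.0, -3.2]
gripper_width: 0.004
```

step_arm([
  [[0,0,0,-0.1,0,0,0],[0,0,0,-0.2,0,0,0],[0,0,0,-0.3,0,0,0],[0,0,0,-0.3,0,0,0],[0,0,0,-0.3,0,0,0]],
])

```text
time_s: 5.7
tcp_pos: [0.5746, 0.0447, 0.1339]
ee_rot: [[0.995, 0.009, -0.1], [0.1, 0.002, 0.995], [0.009, -1.0, 0.001]]
wrist_force: [10.4, -1.4, -7.3]
gripper_width: 0.003
```

step_arm([
  [[0,0,0,1,0,0,0],[0,0,0,3,0,0,0],[0,0,0,3,-4,0,0],[0,0,0,3,-8,0,20],[0,0,0,3,-10,0,40]],
])

```text
time_s: 6.12
tcp_pos: [0.602, 0.047, 0.2375]
ee_rot: [[0.995, 0.002, -0.099], [0.099, -0.001, 0.995], [0.002, -1.0, -0.001]]
wrist_force: [0.5, -0.3, 1.4]
gripper_width: 0.083
```

```bash
python3 -c "
from h import *
to(.5956,-.04,.2,152)
t=optics.capture('top'); s=optics.capture('scene')
crop(s,240,170,340,260,7,'s9.png');crop(t,310,150,400,225,8,'t9.png')"
```

```text
cm xyz [-1.5   3.76 -8.59] |9.5| rot [ 3.4000e-03 -2.5535e+00 -3.0000e-04] j [ 1.990e+01  1.980e+01 -2.500e+00  1.000e-01 -6.770e+01 -1.042e+02] F [ 0.5 -0.3  1.4]
```

View pics/s9.png

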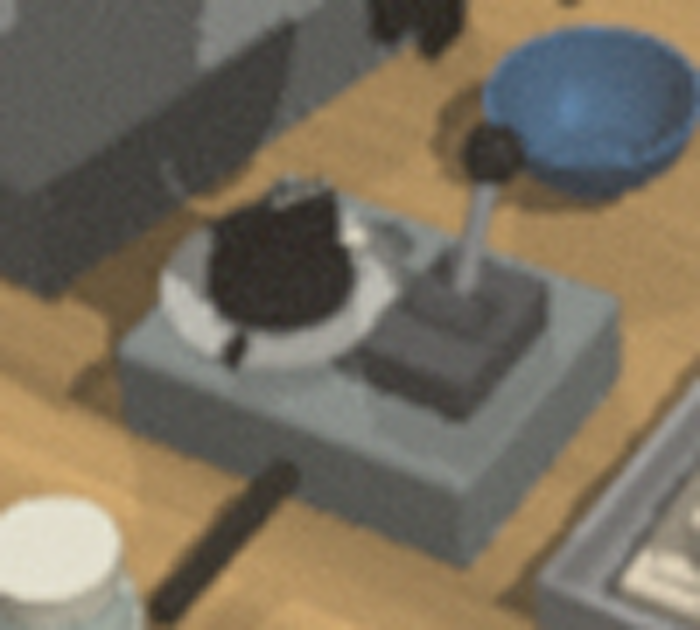

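View pics/t9.png

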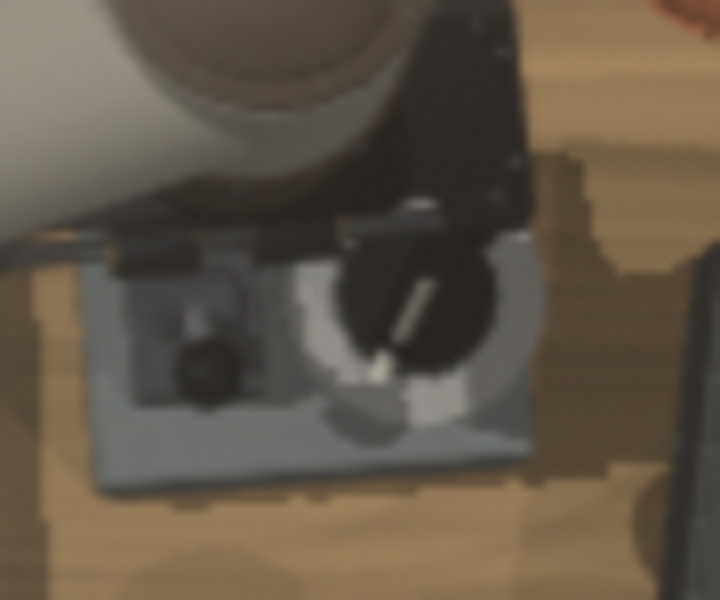

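```bash
python3 -c "
from h import *
t=optics.capture('top'); s=optics.capture('scene')
print(tri(t,(335.75,196.1),s,(310.2,191.6)))
f=lambda a,b,z:atz(t,320+a/11-.5,160+b/11-.5,z)
A=f(485,278,.096);B=f(437,358,.096);T=f(413,395,.063);M=f(428,137,.056);R=f(469,297,.053)
ang=lambda d:np.degrees(np.arctan2(d[1],d[0]))
print(A,B,ang(B-A),T,M,'ring',R); k=np.array([.5956,-.04,0])
print(ang(T-k),ang(M-k),ang(M-R),ang(T-R))
m=atz(s,244.5+241/8.5,184.5+298/8.5,.056); rr=atz(s,244.5+300/8.5,184.5+228/8.5,.053);print('s',m,rr,ang(m-k))
"
```

```text
(array([0.55495798, 0.04124006, 0.13658762]), np.float64(0.00021974909441592472))
[ 0.59498789 -0.0433525   0.096     ] [ 0.57298173 -0.03029864  0.096     ] 149.3239590901002 [ 0.56712304 -0.02681158  0.063     ] [ 0.64080539 -0.0317019   0.056     ] ring [ 0.596174   -0.04340331  0.053     ]
155.1499215802196 10.401669227702978 14.691098429895197 150.2682312611676
s [ 0.63868599 -0.03320064  0.056     ] [ 0.59820317 -0.04028297  0.053     ] 8.96783475590509
```

step_arm([
  [[0,-0.12,0,-0.5,0,-2,45],[0,-0.24,0,-1,0,-4,45],[0,-0.36,0,-1.3,0,-6,45],[0,-0.48,0,-1.5,0,-8.6,45],[0,-0.6,0,-1.5,0,-8.6,45]],
])

```text
time_s: 6.73
tcp_pos: [0.5924, -0.0432, 0.2316]
ee_rot: [[0.764, -0.006, -0.645], [0.645, -0.001, 0.764], [-0.005, -1.0, 0.003]]
wrist_force: [0.3, -0.1, 0.6]
gripper_width: 0.443
```

step_arm([
  [[0,-0.12,0,0,0,0,45],[0,-0.24,0,0,0,0,45],[0,-0.36,0,0,0,0,45],[0,-0.48,0,0,0,0,45],[0,-0.6,0,0,0,0,45]],
])

```text
time_s: 7.15
tcp_pos: [0.5927, -0.0401, 0.2314]
ee_rot: [[0.263, -0.006, -0.965], [0.965, -0.0, 0.263], [-0.002, -1.0, 0.005]]
wrist_force: [-0.4, -0.1, -0.3]
gripper_width: 0.45
```

step_arm([
  [[0,-0.12,0,0,0,0,45],[0,-0.24,0,0,0,0,45],[0,-0.36,0,0,0,0,45],[0,-0.48,0,0,0,0,45],[0,-0.6,0,0,0,0,45]],
])

```text
time_s: 7.57
tcp_pos: [0.5927, -0.0401, 0.2314]
ee_rot: [[-0.327, -0.006, -0.945], [0.945, -0.0, -0.327], [0.001, -1.0, 0.005]]
wrist_force: [-0.7, -0.1, -0.4]
gripper_width: 0.451
```

step_arm([
  [[0,-0.12,0,0,0,0,45],[0,-0.24,0,0,0,0,45],[0,-0.36,0,0,0,0,45],[0,-0.48,0,0,0,0,45],[0,-0.6,0,0,0,0,45]],
])

```text
time_s: 7.98
tcp_pos: [0.5927, -0.04, 0.2314]
ee_rot: [[-0.804, -0.006, -0.595], [0.595, -0.0, -0.804], [0.004, -1.0, 0.004]]
wrist_force: [-0.6, -0.0, 0.1]
gripper_width: 0.448
```

```bash
python3 -c "
from h import *
to(.5958,-.0418,.092,149.5)"
```

```text
cm xyz [-0.42 13.94 -0.09] |13.9| rot [-0.0033 -0.1048  0.0045] j [ 11.7  19.3  -4.   -0.1 -67.   41.8] F [-0.6 -0.   0.1]
```

step_arm([
  [[-0.003,-0.105,0.005,-0.4,3,-0.1,45],[-0.003,-0.105,0.005,-0.4,6,-0.1,45],[-0.003,-0.105,0.005,-0.4,9,-0.1,45],[-0.003,-0.105,0.005,-0.4,12,-0.1,45],[-0.003,-0.105,0.005,-0.4,14,-0.1,45]],
])

```text
time_s: 8.4
tcp_pos: [0.5944, -0.0419, 0.0888]
ee_rot: [[-0.858, -0.003, -0.513], [0.513, -0.001, -0.858], [0.003, -1.0, 0.003]]
wrist_force: [-0.0, -0.3, -1.1]
gripper_width: 0.451
```

```bash
python3 -c "
from h import *
to(.5958,-.0418,.092,149.5)
t=optics.capture('top'); s=optics.capture('scene')
crop(s,240,130,340,260,5,'s10.png')"
```

```text
cm xyz [-0.11 -0.33 -0.08] |0.4| rot [-0.0025 -0.0065  0.0025] j [ 11.5  27.2 -14.1   0.  -48.8  47.6] F [-0.  -0.3 -1.1]
```

View pics/s10.png

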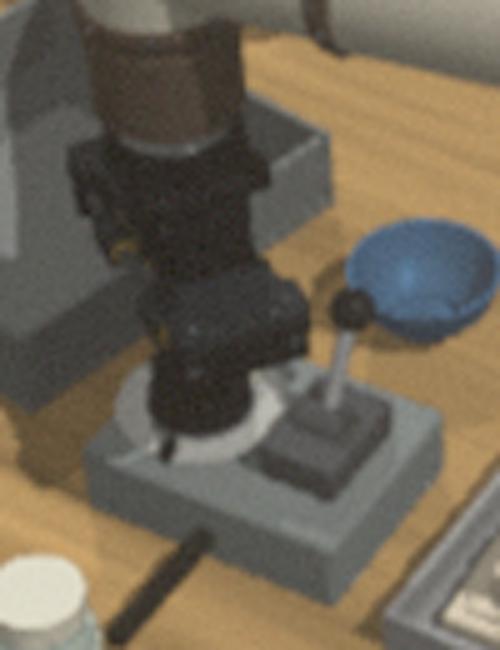

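The fingers are over the knob and clear of the lever ball at crop (352,310). I'll close on the bar.

step_arm([
  [[0,0,0,-0.1,-0.4,-0.1,30],[0,0,0,-0.1,-0.4,-0.1,0],[0,0,0,-0.1,-0.4,-0.1,0],[0,0,0,-0.1,-0.4,-0.1,0],[0,0,0,-0.1,-0.4,-0.1,0]],
])

```text
time_s: 8.92
tcp_pos: [0.5982, -0.0443, 0.0996]
ee_rot: [[-0.859, 0.003, -0.511], [0.511, -0.005, -0.859], [-0.005, -1.0, 0.003]]
wrist_force: [-2.4, -9.7, 4.0]
gripper_width: 0.176
```

step_arm([
  [[0,0,0,0,0,0,0],[0,0,0,0,0,0,0],[0,0.03,0,0,0,0,0],[0,0.06,0,0,0,0,0],[0,0.1,0,0,0,0,0]],
])

```text
time_s: 9.33
tcp_pos: [0.5979, -0.0447, 0.0996]
ee_rot: [[-0.803, 0.003, -0.596], [0.596, -0.005, -0.803], [-0.005, -1.0, 0.002]]
wrist_force: [-2.6, -11.8, 4.3]
gripper_width: 0.18
```

```bash
python3 -c "
from h import *
to(.5958,-.0418,.092,149.5); print(r.sense()['moment'],r.sense()['gripper_width'])"
```

```text
cm xyz [ 0.35  0.76 -0.11] |0.8| rot [-0.0025 -0.1068 -0.0052] j [ 11.3  26.6 -13.4   0.4 -49.8  41.8] F [ -2.6 -11.8   4.3]
[-3.58958235  1.12274644  0.10307458] 0.18041180434908513
```

step_arm([
  [[0,0,0,0,0,0,40],[0,0,0,0,0,0,40],[0,0,0,0,0,0,40],[0,0,0,0,0,0,40],[0,0,0,0,0,0,40]],
])

```text
time_s: 9.75
tcp_pos: [0.5997, -0.0408, 0.098]
ee_rot: [[-0.804, 0.007, -0.595], [0.595, 0.0, -0.804], [-0.005, -1.0, -0.004]]
wrist_force: [-0.8, -0.4, -0.2]
gripper_width: 0.383
```

```bash
python3 -c "
from h import *
to(.598,-.0447,.092,143.4); print(r.sense()['moment'],r.sense()['gripper_width'],r.sense()['tcp_pos'])"
```

```text
cm xyz [-0.1   0.6   0.42] |0.7| rot [ 0.0043  0.0012 -0.0054] j [ 11.6  26.8 -13.3   0.1 -49.5  41.8] F [-0.8 -0.4 -0.2]
[-0.04888766  0.16196365  0.03214955] 0.38264793127084823 [ 0.59965471 -0.04075358  0.09797994]
```

step_arm([
  [[0,0,0,-0.1,0.4,0.4,40],[0,0,0,-0.1,0.6,0.4,40],[0,0,0,-0.1,0.6,0.4,30],[0,0,0,-0.1,0.6,0.4,0],[0,0,0,-0.1,0.6,0.4,0]],
])

```text
time_s: 10.17
tcp_pos: [0.5978, -0.045, 0.0914]
ee_rot: [[-0.803, 0.006, -0.595], [0.595, -0.0, -0.803], [-0.005, -1.0, -0.003]]
wrist_force: [-0.8, -1.4, 1.0]
gripper_width: 0.254
```

step_arm([
  [[0,0,0,0,0,0,0],[0,0,0,0,0,0,0],[0,0.1,0,0,0,0,0],[0,0.2,0,0,0,0,0],[0,0.3,0,0,0,0,0]],
])

```text
time_s: 10.58
tcp_pos: [0.5967, -0.0462, 0.0915]
ee_rot: [[-0.588, 0.003, -0.809], [0.809, -0.002, -0.588], [-0.003, -1.0, -0.001]]
wrist_force: [-2.4, -5.1, 2.2]
gripper_width: 0.181
```

```bash
python3 -c "
from h import *
to(.598,-.0447,.092,143.4); print(r.sense()['moment'],r.sense()['gripper_width'],r.sense()['tcp_pos'])
s=optics.capture('scene')
crop(s,240,130,340,260,5,'s11.png')"
```

```text
cm xyz [ 0.04 -0.05 -0.2 ] |0.2| rot [ 0.0005 -0.3036 -0.0035] j [ 11.1  27.1 -13.9   0.2 -48.8  24.7] F [-2.4 -5.1  2.2]
[-1.45609353  0.81366479  0.13789351] 0.18129315117374434 [ 0.59666326 -0.04620417  0.0914893 ]
```

View pics/s11.png

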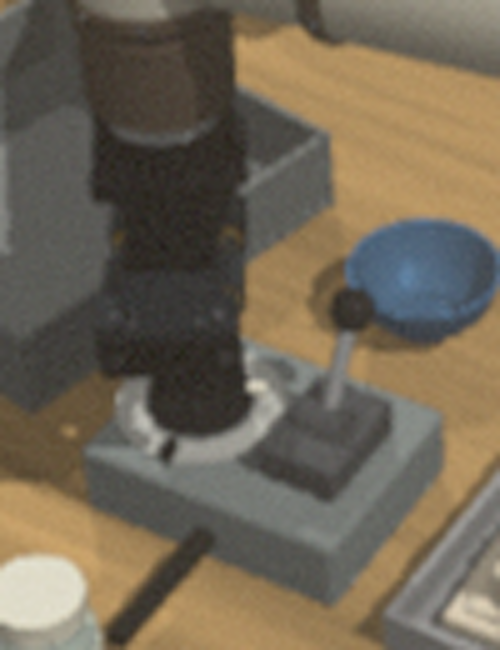

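The white tooth, now at crop (255,385), has turned with the gripper, so I'll keep turning clockwise.

step_arm([
  [[0,0.12,0,-0.1,0,0.1,0],[0,0.24,0,-0.15,0,0.1,0],[0,0.36,0,-0.15,0,0.1,0],[0,0.48,0,-0.15,0,0.1,0],[0,0.6,0,-0.15,0,0.1,0]],
])

```text
time_s: 11.05
tcp_pos: [0.5939, -0.0475, 0.0915]
ee_rot: [[-0.028, -0.003, -1.0], [1.0, -0.002, -0.028], [-0.001, -1.0, 0.003]]
wrist_force: [-9.7, -0.3, 7.7]
gripper_width: 0.185
```

step_arm([
  [[0,0.12,0,0,0,0,0],[0,0.24,0,0,0,0,0],[0,0.36,0,0,0,0,0],[0,0.48,0,0,0,0,0],[0,0.6,0,0,0,0,0]],
])

```text
time_s: 11.47
tcp_pos: [0.591, -0.0469, 0.0914]
ee_rot: [[0.542, -0.01, -0.84], [0.84, -0.001, 0.542], [-0.006, -1.0, 0.008]]
wrist_force: [-15.4, 5.2, 13.5]
gripper_width: 0.185
```

```bash
python3 -c "
from h import *
to(.598,-.0447,.092,12.5); print(r.sense()['moment'],r.sense()['gripper_width'],r.sense()['tcp_pos'])
s=optics.capture('scene')
crop(s,240,130,340,260,5,'s12.png')"
```

```text
cm xyz [ 0.56 -0.06 -0.47] |0.7| rot [-0.0049  0.78   -0.0085] j [ 11.1  26.9 -14.1  -0.1 -49.5 -43.8] F [-15.4   5.2  13.5]
[1.59796464 4.77894292 0.14030214] 0.18532870350939307 [ 0.59104519 -0.04687882  0.09142237]
```

View pics/s12.png

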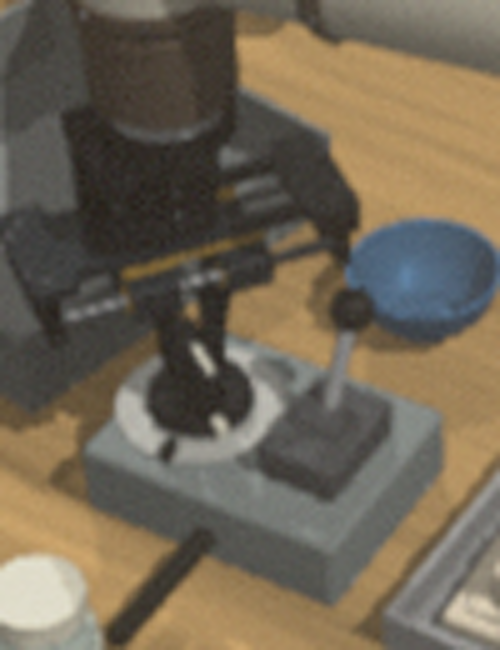

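The body would pass over the lever ball at the end of this turn. I'll re-grip the bar lengthwise, so that the body stays clear of the lever.

step_arm([
  [[0,0,0,0,0,0,45],[0,0,0,0,0,0,45],[0,0,0,0,0,0,45],[0,0,0,0,-2,0,45],[0,0,0,0,-5,0,60]],
])

```text
time_s: 11.93
tcp_pos: [0.5962, -0.0468, 0.1391]
ee_rot: [[0.537, 0.0, -0.844], [0.844, -0.001, 0.537], [-0.001, -1.0, -0.0]]
wrist_force: [0.5, -0.0, 0.3]
gripper_width: 0.445
```

step_arm([
  [[0,0,0,0,-3,0,100],[0,0,0,0,-4,0,100],[0,-0.12,0,0,-4,0,100],[0,-0.24,0,0,-4,0,100],[0,-0.36,0,0,-4,0,100]],
])

```text
time_s: 12.35
tcp_pos: [0.5981, -0.0466, 0.182]
ee_rot: [[0.199, 0.008, -0.98], [0.98, 0.0, 0.199], [0.002, -1.0, -0.008]]
wrist_force: [-0.2, -0.6, 0.9]
gripper_width: 0.819
```

step_arm([
  [[0,-0.12,0,0,0,0,100],[0,-0.24,0,0,0,0,100],[0,-0.36,0,0,0,0,100],[0,-0.48,0,0,0,0,100],[0,-0.6,0,0,0,0,100]],
])

```text
time_s: 12.77
tcp_pos: [0.598, -0.0466, 0.1815]
ee_rot: [[-0.389, 0.007, -0.921], [0.921, 0.0, -0.389], [-0.003, -1.0, -0.007]]
wrist_force: [0.8, -0.2, -0.3]
gripper_width: 0.995
```

step_arm([
  [[0,-0.12,0,0,0,0,100],[0,-0.24,0,0,0,0,100],[0,-0.36,0,0,0,0,100],[0,-0.48,0,0,0,0,100],[0,-0.6,0,0,0,0,100]],
])

```text
time_s: 13.18
tcp_pos: [0.598, -0.0466, 0.1815]
ee_rot: [[-0.841, 0.007, -0.541], [0.541, 0.0, -0.841], [-0.006, -1.0, -0.004]]
wrist_force: [-0.0, -0.0, -0.9]
gripper_width: 0.998
```

```bash
python3 -c "
from h import *
to(.594,-.042,.083,147); print(r.sense()['gripper_width'],r.sense()['tcp_pos'])
s=optics.capture('scene')
crop(s,240,130,340,260,5,'s13.png')
t=optics.capture('top')
crop(t,300,140,400,220,7,'t13.png')"
```

```text
cm xyz [ 0.65  9.85 -0.13] |9.9| rot [ 0.004   0.0045 -0.006 ] j [ 11.   21.7  -7.9   0.1 -60.   46.2] F [-0.  -0.  -0.9]
0.9980900170385013 [ 0.5980481  -0.04663486  0.18150124]
```

View pics/s13.png

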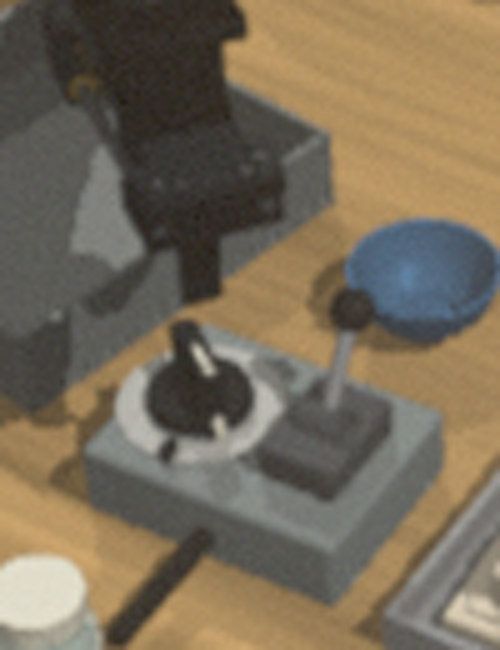

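View pics/t13.png

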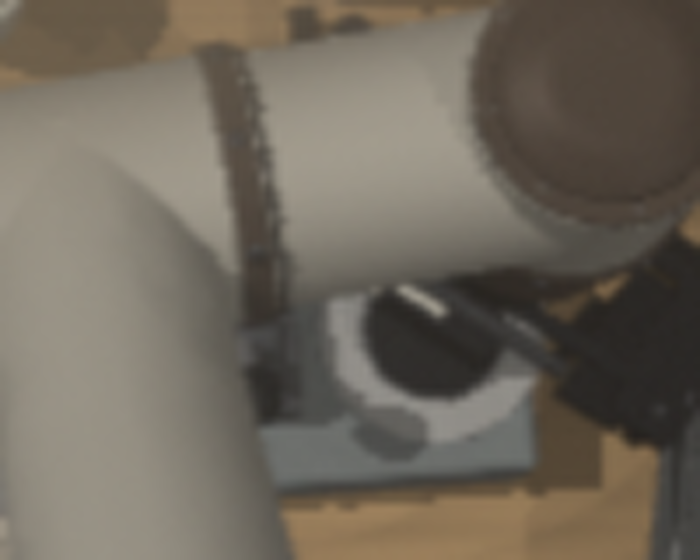

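The knob is free, with its pointer at about 57°: line at crop (205,360) and tooth at (218,425) in the scene view. The lever is still at stop. I'll descend lengthwise.

step_arm([
  [[0.004,0,-0.006,0.5,2,-0.1,100],[0.004,0,-0.006,0.65,4,-0.1,100],[0.004,0,-0.006,0.65,6,-0.1,100],[0.004,0,-0.006,0.65,8,-0.1,100],[0.004,0,-0.006,0.65,9.5,-0.1,100]],
])

```text
time_s: 13.7
tcp_pos: [0.5927, -0.0424, 0.0849]
ee_rot: [[-0.836, -0.002, -0.549], [0.549, -0.0, -0.836], [0.002, -1.0, 0.001]]
wrist_force: [0.3, 0.9, -0.6]
gripper_width: 0.994
```

step_arm([
  [[0,0,0,0,0,0,70],[0,0,0,0,0,0,50],[0,0,0,0,0,0,40],[0,0,0,0,0,0,40],[0,0,0,0,0,0,40]],
])

```text
time_s: 14.12
tcp_pos: [0.5939, -0.0423, 0.0879]
ee_rot: [[-0.837, 0.001, -0.547], [0.547, 0.0, -0.837], [-0.001, -1.0, -0.001]]
wrist_force: [0.3, -1.3, -0.3]
gripper_width: 0.706
```

```bash
python3 -c "
from h import *
to(.594,-.042,.083,102.5); print(r.sense()['gripper_width'],r.sense()['tcp_pos'])
s=optics.capture('scene')
crop(s,240,130,340,260,5,'s14.png')"
```

```text
cm xyz [ 0.01  0.49 -0.03] |0.5| rot [ 1.200e-03  7.744e-01 -7.000e-04] j [ 11.5  27.1 -14.5   0.  -48.3  45.4] F [ 0.3 -1.3 -0.3]
0.7062655841835599 [ 0.59388501 -0.04230126  0.08787653]
```

View pics/s14.png

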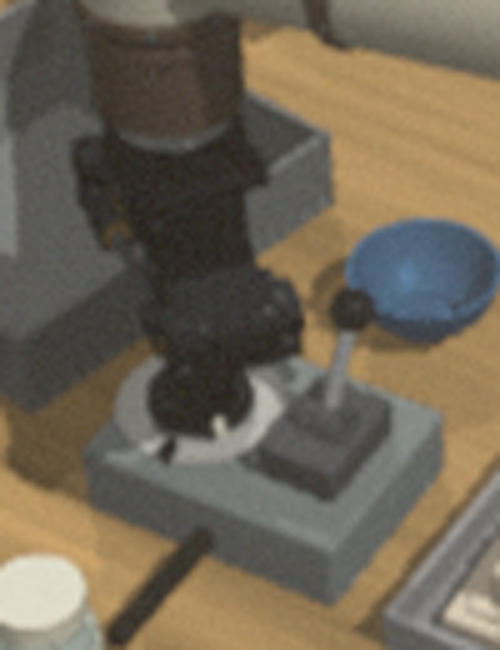

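step_arm([
  [[0,0,0,0,0.3,0,40],[0,0,0,0,0.3,0,40],[0,0,0,0,0.3,0,40],[0,0,0,0,0.3,0,40],[0,0.1,0,0,0.3,0,40]],
])

```text
time_s: 14.58
tcp_pos: [0.5939, -0.0425, 0.0866]
ee_rot: [[-0.779, 0.002, -0.627], [0.627, -0.001, -0.779], [-0.002, -1.0, -0.0]]
wrist_force: [-3.6, 0.6, 11.6]
gripper_width: 0.62
```

step_arm([
  [[0,0.12,0,0,0,0,40],[0,0.24,0,0,0,0,40],[0,0.36,0,0,0,0,40],[0,0.48,0,0,0,0,40],[0,0.58,0,0,0,0,40]],
])

```text
time_s: 15.0
tcp_pos: [0.5936, -0.0427, 0.0866]
ee_rot: [[-0.304, 0.001, -0.953], [0.953, -0.001, -0.304], [-0.001, -1.0, -0.001]]
wrist_force: [-4.3, -0.3, 11.8]
gripper_width: 0.617
```

```bash
python3 -c "
from h import *
to(.594,-.042,.083,102.5); print(r.sense()['gripper_width'],r.sense()['tcp_pos'])
s=optics.capture('scene')
crop(s,245,185,335,255,8.5,'s15.png')
t=optics.capture('top')
crop(t,310,150,400,220,8,'t15.png')"
```

```text
cm xyz [ 0.05  0.36 -0.06] |0.4| rot [ 0.0006  0.0903 -0.0014] j [ 11.5  27.2 -14.6   0.1 -48.2   6.1] F [-4.3 -0.3 11.8]
0.6166993710003953 [ 0.59362269 -0.04269145  0.08656675]
```

View pics/s15.png

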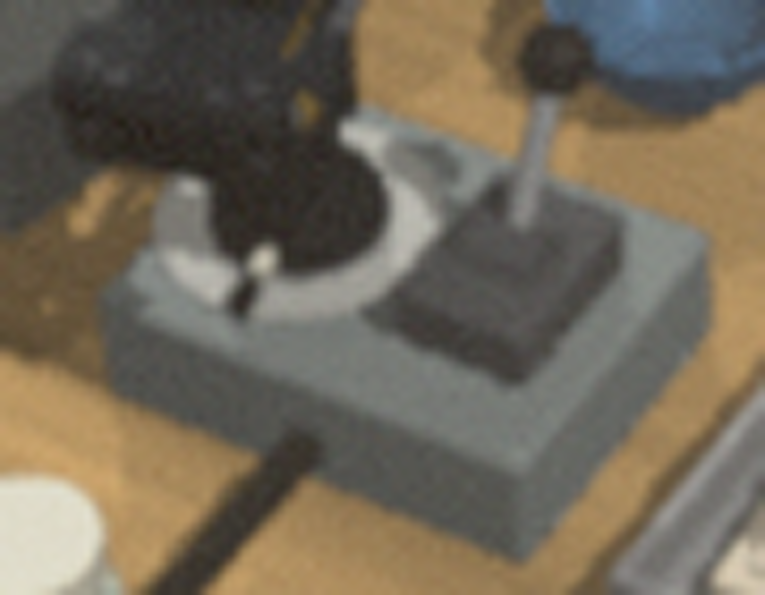

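View pics/t15.png

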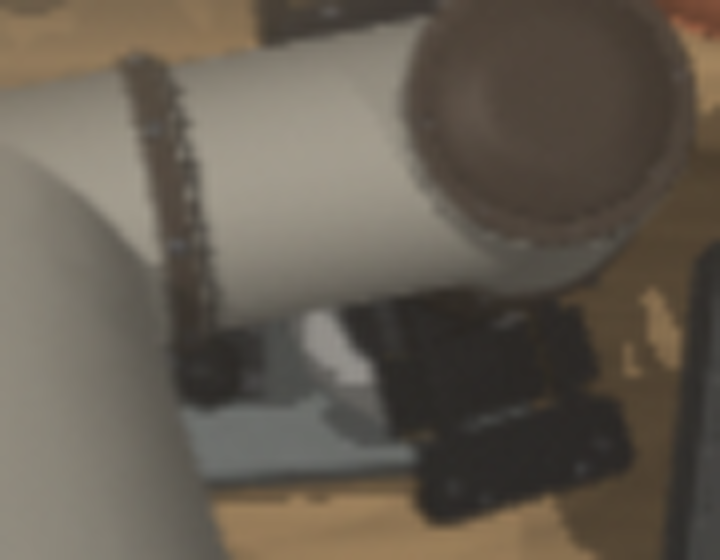

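The tooth is now at crop (262,260), close to the mark at (241,298). I'll compute what angle remains.

```bash
python3 -c "
from h import *
s=optics.capture('scene');t=optics.capture('top')
f=lambda a,b,z:atz(s,244.5+a/8.5,184.5+b/8.5,z)
ang=lambda d:np.degrees(np.arctan2(d[1],d[0]))
k=np.array([.594,-.0425,0])
for z in(.06,.063): T=f(262,260,z);print('T',z,T,ang(T-k),np.hypot(*(T-k)[:2]))
for z in(.053,.056,.06): M=f(241,298,z);print('M',z,M,ang(M-k),np.hypot(*(M-k)[:2]))
# where ideal pointer at angle a appears
for a in (8,10,12,14,16,18):
  for rr,z in((.031,.062),(.046,.056)):
    p=k+[rr*np.cos(np.radians(a)),rr*np.sin(np.radians(a)),z]; q=proj(s,p)[0]; qt=proj(t,p)[0]; print(a,rr,np.round((q-[244.5,184.5])*8.5,1),np.round((qt-[319.5,159.5])*11,1))
"
```

```text
T 0.06 [ 0.62339247 -0.03604178  0.06      ] 12.392311887644958 0.03009361487656086
T 0.063 [ 0.62574271 -0.03385564  0.063     ] 15.233703779485847 0.03289869965996715
M 0.053 [ 0.63639157 -0.03536935  0.053     ] 9.548296231227983 0.042987103439522334
M 0.056 [ 0.63868599 -0.03320064  0.056     ] 11.755725054844701 0.04564335776943857
M 0.06 [ 0.64174523 -0.03030904  0.06      ] 14.323499989397277 0.04927704057532451
8 0.031 [254.1 255.5] [453.4 190.5]
8 0.046 [232.6 296.2] [443.7 141.6]
10 0.031 [256.9 256.4] [449.5 191.1]
10 0.046 [236.8 297.6] [438.  142.4]
12 0.031 [259.8 257.3] [445.7 191.8]
12 0.046 [241.  298.8] [432.4 143.4]
14 0.031 [262.7 258. ] [441.9 192.6]
14 0.046 [245.4 300. ] [426.8 144.6]
16 0.031 [265.6 258.7] [438.2 193.5]
16 0.046 [249.7 301.1] [421.3 146. ]
18 0.031 [268.6 259.4] [434.5 194.6]
18 0.046 [254.2 302. ] [415.8 147.6]
```

step_arm([
  [[0,0.03,0,0,0,0,40],[0,0.03,0,0,0,0,40],[0,0.03,0,0,0,0,60],[0,0.03,0,0,0,0,80],[0,0.03,0,0,0,0,95]],
])

```text
time_s: 15.62
tcp_pos: [0.5933, -0.0424, 0.0843]
ee_rot: [[-0.279, 0.0, -0.96], [0.96, 0.0, -0.279], [-0.0, -1.0, -0.0]]
wrist_force: [-0.5, 0.4, -0.5]
gripper_width: 0.696
```

step_arm([
  [[0,0.03,0,0,0,0,95],[0,0.03,0,0,-3,0,95],[0,0.03,0,0,-7,0,95],[0,0.03,0,0,-11,0,95],[0,0.03,0,0,-15,0,95]],
])

```text
time_s: 16.03
tcp_pos: [0.5928, -0.0425, 0.2348]
ee_rot: [[-0.25, -0.002, -0.968], [0.968, -0.001, -0.25], [0.0, -1.0, 0.003]]
wrist_force: [0.7, 0.5, -0.0]
gripper_width: 0.939
```

step_arm([
  [[0,0,0,0,0,4,95],[0,0,0,0,0,8,95],[0,0,0,0,0,12,95],[0,0,0,0,0,16,95],[0,0,0,0,0,20,95]],
])

```text
time_s: 16.45
tcp_pos: [0.3975, -0.0928, 0.2334]
ee_rot: [[-0.25, -0.002, -0.968], [0.968, -0.0, -0.25], [0.0, -1.0, 0.002]]
wrist_force: [-0.5, -0.6, 0.8]
gripper_width: 0.951
```

```bash
python3 -c "
from h import *
to(.594,-.042,.083,102.5); print(r.sense()['gripper_width'],r.sense()['tcp_pos'])
s=optics.capture('scene')
crop(s,245,185,335,255,8.5,'s16.png')
t=optics.capture('top')
crop(t,320,160,390,215,11,'t16.png')"
```

```text
cm xyz [  0.    15.   -20.32] |25.3| rot [-0.0018  0.0348  0.0001] j [  9.9   0.3 -27.5  -0.  -62.3   4.6] F [-0.5 -0.6  0.8]
0.950739227665379 [ 0.39754862 -0.09284736  0.23337568]
```

View pics/s16.png

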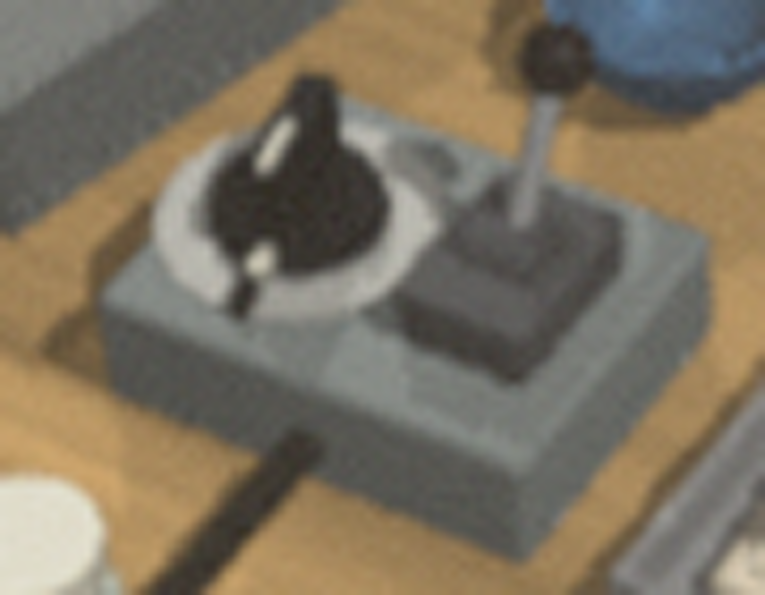

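View pics/t16.png

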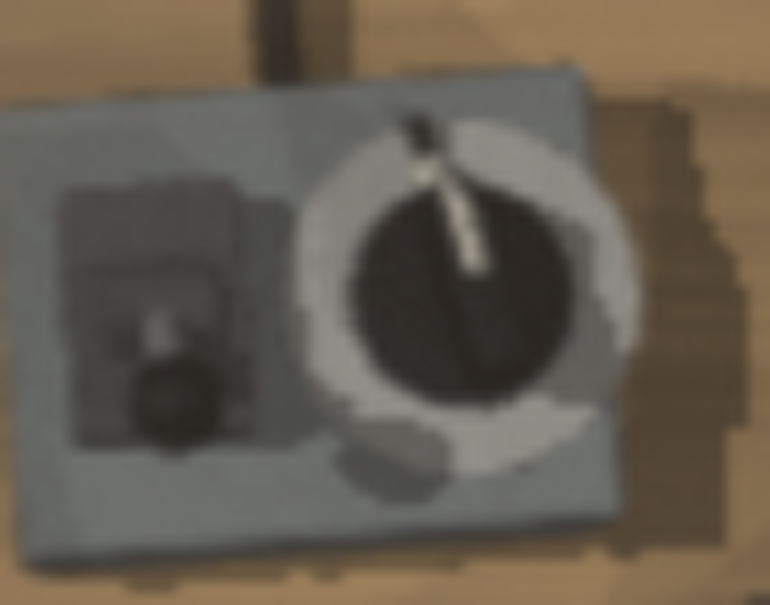

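```bash
python3 -c "
from h import *
s=optics.capture('scene');t=optics.capture('top')
ft=lambda a,b,z:atz(t,319.5+a/11,159.5+b/11,z); fs=lambda a,b,z:atz(s,244.5+a/8.5,184.5+b/8.5,z)
ang=lambda d:np.degrees(np.arctan2(d[1],d[0]))
print('line top',ang(ft(450,190,.096)-ft(475,270,.096)),'line scene',ang(fs(263,168,.096)-fs(289,125,.096)))
print(fs(263,168,.096),fs(289,125,.096),ft(450,190,.096),ft(475,270,.096))
kt=np.array([.5955,-.0425,0]);ks=np.array([.5945,-.041,0])
T=ft(428,167,.063);M=ft(424,134,.056);print('top',T,M,ang(T-kt),ang(M-kt),ang(M-T))
T=fs(260,260,.063);M=fs(240,298,.056);print('scene',T,M,ang(T-ks),ang(M-ks),ang(M-T))
# ring center by projection: ring radius 50 z .053 / disc
for c,o,k in((t,(319.5,159.5),11),(s,(244.5,184.5),8.5)):
  for nm,rr,z in(('ring',.05,.053),('disc',.031,.063)):
    a=np.radians(np.arange(0,360,5)); P=np.stack([.594+rr*np.cos(a),-.0425+rr*np.sin(a),0*a+z],1); q=(proj(c,P)-o)*k; print(nm,np.round(q.min(0)),np.round(q.max(0)))
"
```

```text
line top 17.154057885214485 line scene 15.967028190077219
[ 0.61652595 -0.03748868  0.096     ] [ 0.59477955 -0.04371081  0.096     ] [ 0.61902366 -0.03388871  0.096     ] [ 0.59714788 -0.04064118  0.096     ]
top [ 0.63107239 -0.03102875  0.063     ] [ 0.64164308 -0.03058234  0.056     ] 17.873273820466604 14.481662168796124 2.418217303079286
scene [ 0.62611595 -0.03441714  0.063     ] [ 0.6388722  -0.03348065  0.056     ] 11.761693530717897 9.618023163225994 4.1988146651721205
ring [287. 128.] [644. 483.]
disc [358. 189.] [581. 410.]
ring [156. 122.] [448. 320.]
disc [210. 137.] [391. 260.]
```

```bash
cat > pol.py <<'E'
from h import *
from scipy.optimize import minimize
def pol(c,k,z,r0,r1,a):
    rr=np.arange(r0,r1+1e-6,.0005); A,Rr=np.meshgrid(np.radians(a),rr)
    P=np.stack([k[0]+Rr*np.cos(A),k[1]+Rr*np.sin(A),0*A+z],-1).reshape(-1,3)
    q=proj(c,P).astype(np.float32); g=c["image"].astype(np.float32).mean(2)
    return cv2.remap(g,q[:,0].reshape(A.shape),q[:,1].reshape(A.shape),cv2.INTER_CUBIC)
def ringc(c):
    a=np.arange(0,360,2.)
    def cost(k): # outer contrast ring edge via radial gradient (median)
        I=pol(c,k,.053,.044,.056,a); return -np.median((I[:10].mean(0)-I[-10:].mean(0)))-0.3*np.mean(np.clip(I[:10].mean(0)-I[-10:].mean(0),-20,60))
    best=min((cost((x,y)),x,y) for x in np.arange(.590,.6005,.0005) for y in np.arange(-.047,-.037,.0005)); return best
def main():
  for n in("top","scene"):
    c=optics.capture(n); b=ringc(c); k=b[1:]; print(n,"ring centre",b)
    for z in(.053,.056,.060):
        a=np.arange(-15,45,.5); p=pol(c,k,z,.041,.050,a).mean(0); w=np.clip(np.median(p)-10-p,0,None)
        print(" mark z",z,round((w*a).sum()/w.sum(),2),round(p.min()))
    for z in(.060,.063,.066):
        a=np.arange(-15,45,.5); p=pol(c,k,z,.0285,.0335,a).mean(0); w=np.clip(p-(p.max()+np.median(p))/2,0,None); print(" tooth z",z,round((w*a).sum()/w.sum(),2),round(p.max()),round(np.median(p)))
    p=pol(c,k,.096,.008,.025,a).mean(0); w=np.clip(p-(p.max()+np.median(p))/2,0,None); print(" line",round((w*a).sum()/w.sum(),2),round(p.max()))
if __name__=="__main__": main()
E
python3 pol.py
```

```text
top ring centre (np.float32(-37.75679), np.float64(0.5969999999999992), np.float64(-0.041999999999999996))
 mark z 0.053 13.66 56
 mark z 0.056 14.22 56
 mark z 0.06 15.0 55
 tooth z 0.06 10.9 115 92
 tooth z 0.063 5.59 115 97
 tooth z 0.066 1.77 120 101
 line 19.81 137
scene ring centre (np.float32(-46.295033), np.float64(0.5934999999999996), np.float64(-0.0445))
 mark z 0.053 13.34 52
 mark z 0.056 14.86 50
 mark z 0.06 16.54 55
 tooth z 0.06 15.4 184 63
 tooth z 0.063 17.56 165 56
 tooth z 0.066 19.32 130 54
 line 16.11 173
```

Averaging both views, the pointer is about 2.5° short of the mark. I'll re-grip for a small correction.

step_arm([
  [[0,-0.035,0,0,0,-4,100],[0,-0.035,0,0,0,-8,100],[0,-0.035,0,0,0,-12,100],[0,-0.035,0,0,0,-16,100],[0,-0.035,0,0,0,-20.3,100]],
])

```text
time_s: 17.17
tcp_pos: [0.5978, -0.041, 0.2323]
ee_rot: [[-0.284, -0.002, -0.959], [0.959, -0.001, -0.284], [0.0, -1.0, 0.003]]
wrist_force: [1.4, 0.3, 0.2]
gripper_width: 0.997
```

step_arm([
  [[0,0,0,0,3,0,100],[0,0,0,0,6,0,100],[0,0,0,0,9,0,100],[0,0,0,0,12,0,100],[0,0,0,0,15,0,100]],
])

```text
time_s: 17.58
tcp_pos: [0.5958, -0.0416, 0.0808]
ee_rot: [[-0.284, -0.002, -0.959], [0.959, -0.001, -0.284], [0.0, -1.0, 0.002]]
wrist_force: [-0.3, 0.6, -1.2]
gripper_width: 1.002
```

step_arm([
  [[0,0,0,0,0,0,70],[0,0,0,0,0,0,40],[0,0,0,0,0,0,40],[0,0,0,0,0,0,40],[0,0,0,0,0,0,40]],
])

```text
time_s: 18.0
tcp_pos: [0.5962, -0.0418, 0.0856]
ee_rot: [[-0.284, 0.003, -0.959], [0.959, 0.0, -0.284], [-0.001, -1.0, -0.003]]
wrist_force: [0.6, 0.8, 0.2]
gripper_width: 0.705
```

step_arm([
  [[0,0,0,0,0,0,40],[0,0,0,0,0,0,40],[0,0,0,0,0,0,40],[0,0,0,0,0,0,40],[0,0,0,0,0,0,40]],
])

```text
time_s: 18.42
tcp_pos: [0.5935, -0.0425, 0.0851]
ee_rot: [[-0.284, -0.003, -0.959], [0.959, -0.001, -0.284], [-0.0, -1.0, 0.003]]
wrist_force: [-3.7, -0.9, 5.2]
gripper_width: 0.617
```

```bash
python3 -c "
from h import *
to(.594,-.042,.083,104); print(r.sense()['gripper_width'],r.sense()['tcp_pos'])"
```

```text
cm xyz [ 0.04  0.21 -0.06] |0.2| rot [-0.003   0.0436 -0.0002] j [ 11.5  27.4 -14.5   0.  -48.3   5. ] F [-3.7 -0.9  5.2]
0.6165525575069188 [ 0.59353976 -0.04252381  0.08510928]
```

step_arm([
  [[0,0.02,0,0,0,0.2,40],[0,0.045,0,0,0,0.25,40],[0,0.045,0,0,0,0.25,40],[0,0.045,0,0,0,0.25,60],[0,0.045,0,0,0,0.25,90]],
])

```text
time_s: 18.83
tcp_pos: [0.593, -0.0425, 0.0844]
ee_rot: [[-0.241, 0.001, -0.971], [0.971, 0.0, -0.241], [-0.0, -1.0, -0.001]]
wrist_force: [0.4, 0.4, 0.2]
gripper_width: 0.642
```

step_arm([
  [[0,0,0,0,0,0,95],[0,0,0,0,0,0,95],[0,0,0,0,-5,0,95],[0,0,0,0,-9,0,95],[0,0,0,0,-13,0,95]],
])

```text
time_s: 19.25
tcp_pos: [0.5916, -0.0429, 0.2088]
ee_rot: [[-0.241, -0.005, -0.971], [0.971, -0.001, -0.241], [0.0, -1.0, 0.005]]
wrist_force: [1.2, 0.0, 0.1]
gripper_width: 0.928
```

step_arm([
  [[0,0,0,0,-1,4,90],[0,0,0,0,-1,8,70],[0,0,0,0,-1,12,50],[0,0,0,0,-1,16,45],[0,0,0,0,-1,20,45]],
])

```text
time_s: 19.67
tcp_pos: [0.396, -0.0912, 0.2182]
ee_rot: [[-0.24, -0.002, -0.971], [0.971, -0.0, -0.24], [0.0, -1.0, 0.002]]
wrist_force: [0.1, -0.5, 1.0]
gripper_width: 0.678
```

```bash
python3 pol.py; python3 -c "
from h import *
to(.594,-.042,.083,104)
s=optics.capture('scene')
crop(s,245,185,335,255,8.5,'s17.png')
t=optics.capture('top')
crop(t,320,160,390,215,11,'t17.png'); crop(t,220,160,390,270,4.7,'t18.png')
"
```

```text
top ring centre (np.float32(-37.909412), np.float64(0.5959999999999993), np.float64(-0.042499999999999996))
 mark z 0.053 13.99 63
 mark z 0.056 14.5 60
 mark z 0.06 15.2 58
 tooth z 0.06 7.8 116 80
 tooth z 0.063 9.03 113 85
 tooth z 0.066 3.22 111 91
 line 17.92 139
scene ring centre (np.float32(-45.46697), np.float64(0.5929999999999996), np.float64(-0.0445))
 mark z 0.053 13.05 50
 mark z 0.056 14.6 50
 mark z 0.06 16.31 59
 tooth z 0.06 11.77 184 58
 tooth z 0.063 13.94 168 56
 tooth z 0.066 16.16 136 55
 line 13.35 171
cm xyz [ -0.    13.41 -20.86] |24.8| rot [-0.0045 -0.0034  0.0018] j [ 10.1   0.7 -29.5  -0.1 -60.1   3.7] F [0.5 0.1 0. ]
```

View pics/s17.png

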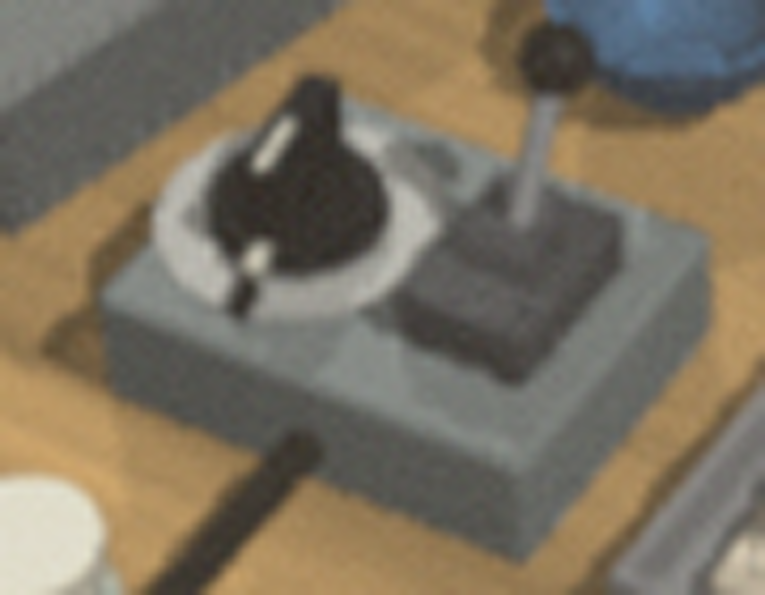

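View pics/t17.png

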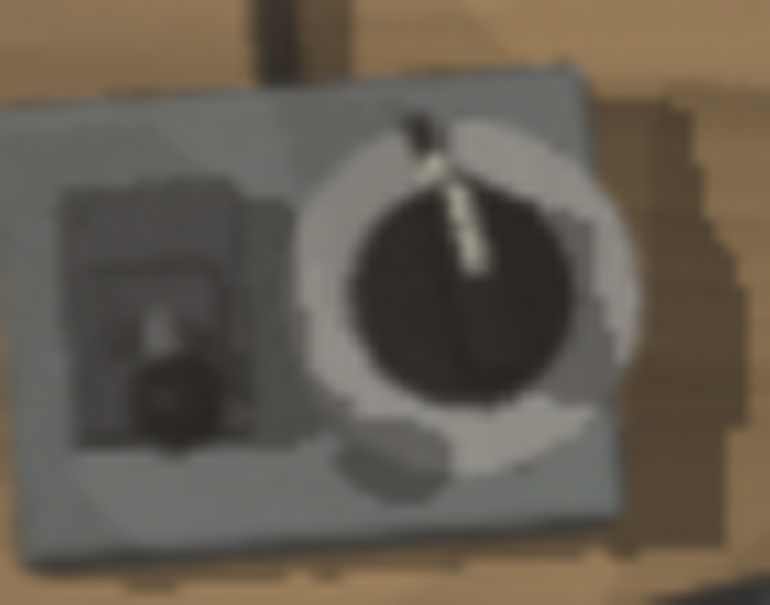

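View pics/t18.png

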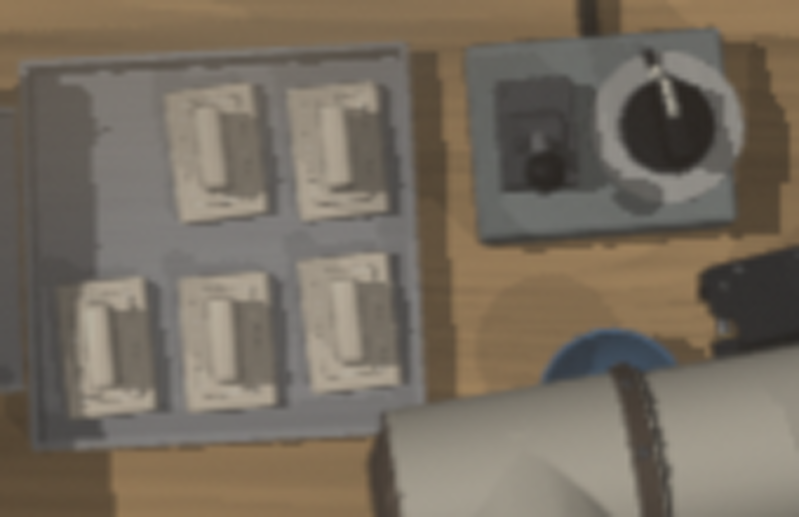

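The pointer now lines up with the mark: tooth at about 13.9° and mark at about 14.6° in the scene view, and visually in line in the top view. The lever is at stop and the five lids have not moved. Now the lids: first E at top crop (346,320), which is off-white, inside the tray and one of the listed lids.

```bash
python3 -c "
from h import *
to(.466,.167,.2,3.3)"
```

```text
cm xyz [ 23.41   1.92 -12.82] |26.8| rot [ 3.000e-04  1.756e+00 -1.000e-04] j [ 10.2   1.  -29.    0.  -60.    3.7] F [ 0.7 -0.2  0.4]
```

step_arm([
  [[0,0.12,0,3.2,0,-1.8,45],[0,0.24,0,6.4,0,-3.6,45],[0,0.36,0,9.6,0,-5.4,45],[0,0.48,0,12.8,0,-7.2,45],[0,0.6,0,16,0,-9,45]],
])

```text
time_s: 20.28
tcp_pos: [0.4478, 0.0852, 0.2186]
ee_rot: [[0.309, -0.001, -0.951], [0.951, -0.0, 0.309], [-0.001, -1.0, 0.001]]
wrist_force: [1.2, 0.2, -0.2]
gripper_width: 0.451
```

step_arm([
  [[0,0.12,0,0,0,0,45],[0,0.24,0,0,0,0,45],[0,0.36,0,0,0,0,45],[0,0.48,0,0,0,0,45],[0,0.6,0,0,0,0,45]],
])

```text
time_s: 20.7
tcp_pos: [0.4477, 0.0839, 0.2181]
ee_rot: [[0.792, -0.002, -0.611], [0.611, -0.001, 0.792], [-0.002, -1.0, 0.0]]
wrist_force: [-0.4, 0.0, 0.9]
gripper_width: 0.448
```

```bash
python3 -c "
from h import *
to(.466,.167,.15,3.3)"
```

```text
cm xyz [6.54 6.8  5.47] |10.9| rot [ 1.000e-04  5.993e-01 -2.000e-03] j [ 31.1   6.2 -23.5  -0.  -60.5 -83.5] F [-0.4  0.   0.9]
```

step_arm([
  [[0,0.12,0,2,1,1.5,45],[0,0.24,0,4,3,3,45],[0,0.36,0,5.5,5,4.5,45],[0,0.48,0,6.5,7,5.5,45],[0,0.6,0,6.5,7,5.5,45]],
])

```text
time_s: 21.12
tcp_pos: [0.4634, 0.1681, 0.1441]
ee_rot: [[0.998, -0.007, -0.058], [0.058, -0.004, 0.998], [-0.008, -1.0, -0.004]]
wrist_force: [-1.2, -0.7, 0.2]
gripper_width: 0.45
```

```bash
python3 -c "
from h import *
to(.466,.167,.036,3.3)
s=optics.capture('scene');crop(s,320,130,450,260,5,'s20.png')
"
```

```text
cm xyz [ 0.33 10.8  -0.09] |10.8| rot [ 0.0036  0.0002 -0.0076] j [ 3.880e+01  1.470e+01 -2.470e+01 -1.000e-01 -5.110e+01 -1.254e+02] F [-1.2 -0.7  0.2]
```

View pics/s20.png

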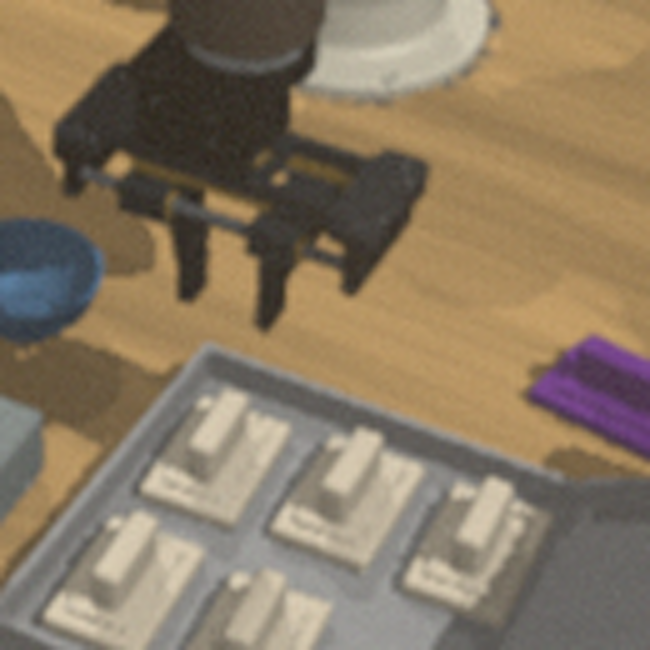

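step_arm([
  [[0,0,0,0.2,3,-0.1,45],[0,0,0,0.2,6,-0.1,45],[0,0,0,0.2,9,-0.1,45],[0,0,0,0.2,10.4,-0.1,45],[0,0,0,0.2,10.4,-0.1,45]],
])

```text
time_s: 21.58
tcp_pos: [0.4647, 0.1643, 0.0412]
ee_rot: [[0.998, -0.007, -0.064], [0.064, -0.005, 0.998], [-0.007, -1.0, -0.004]]
wrist_force: [0.6, -0.4, 0.4]
gripper_width: 0.451
```

step_arm([
  [[0,0,0,0,0,0,15],[0,0,0,0,0,0,0],[0,0,0,0,0,0,0],[0,0,0,0,0,0,0],[0,0,0,0,0,0,0]],
])

```text
time_s: 22.0
tcp_pos: [0.4664, 0.1656, 0.0459]
ee_rot: [[0.998, 0.001, -0.063], [0.063, 0.001, 0.998], [0.001, -1.0, 0.001]]
wrist_force: [-0.1, 0.0, 3.0]
gripper_width: 0.206
```

step_arm([
  [[0,0,0,0,0,0,45],[0,0,0,0,0,0,45],[0,0,0,0,0.5,0,45],[0,0,0,0,1,0,45],[0,0,0,0,1,0,45]],
])

```text
time_s: 22.42
tcp_pos: [0.4648, 0.1645, 0.0334]
ee_rot: [[0.998, -0.004, -0.062], [0.062, -0.002, 0.998], [-0.004, -1.0, -0.001]]
wrist_force: [0.7, 0.1, -0.6]
gripper_width: 0.432
```

step_arm([
  [[0,0,0,0,0,0,15],[0,0,0,0,0,0,0],[0,0,0,0,0,0,0],[0,0,0,0,0,0,0],[0,0,0,0,0,0,0]],
])

```text
time_s: 22.83
tcp_pos: [0.4657, 0.1652, 0.0347]
ee_rot: [[0.998, -0.001, -0.062], [0.062, -0.0, 0.998], [-0.001, -1.0, -0.0]]
wrist_force: [-0.3, -0.1, 0.3]
gripper_width: 0.202
```

step_arm([
  [[0,0,0,0,0,0,0],[0,0,0,0,0,0,0],[0,0,0,0,-1,0,0],[0,0,0,0,-2,0,0],[0,0,0,0,-3,0,0]],
])

```text
time_s: 23.25
tcp_pos: [0.4651, 0.1647, 0.0645]
ee_rot: [[0.998, -0.003, -0.062], [0.062, -0.001, 0.998], [-0.003, -1.0, -0.001]]
wrist_force: [0.5, 1.0, -1.8]
gripper_width: 0.202
```

```bash
python3 -c "
from h import *
# tote slots
for x in(-.052,.052):
  for y in(-.085,0,.085):
    p=np.array([.468,-.2756,0])+Rz(-6.4)@[x,y,0]; print((x,y),np.round(p,4))
to(.514,-.35,.22,-6.4)
"
```

```text
(-0.052, -0.085) [ 0.4068 -0.3543  0.    ]
(-0.052, 0) [ 0.4163 -0.2698  0.    ]
(-0.052, 0.085) [ 0.4258 -0.1853  0.    ]
(0.052, -0.085) [ 0.5102 -0.3659  0.    ]
(0.052, 0) [ 0.5197 -0.2814  0.    ]
(0.052, 0.085) [ 0.5292 -0.1969  0.    ]
cm xyz [  1.66 -15.49 -51.69] |54.0| rot [ 0.0013  0.1735 -0.0028] j [ 3.840e+01  2.100e+01 -3.000e+01 -1.000e-01 -3.920e+01 -1.248e+02] F [ 0.5  1.  -1.8]
```

step_arm([
  [[0,0,0,0,-4,0,0],[0,0,0,0,-8,0,0],[0,0,0,0,-12,0,0],[0,0,0,0,-15,-2,0],[0,0.02,0,0,-15.5,-6,0]],
])

```text
time_s: 23.67
tcp_pos: [0.473, 0.1081, 0.226]
ee_rot: [[0.999, 0.011, -0.048], [0.047, 0.005, 0.999], [0.011, -1.0, 0.005]]
wrist_force: [1.4, -0.1, -2.5]
gripper_width: 0.209
```

step_arm([
  [[0,0.02,0,0,0,-4,0],[0,0.04,0,0,0,-8,0],[0,0.06,0,0,0,-12,0],[0,0.08,0,0,0,-16,0],[0,0.1,0,0.5,0,-20,0]],
])

```text
time_s: 24.08
tcp_pos: [0.4813, -0.0961, 0.2195]
ee_rot: [[0.998, -0.003, 0.059], [-0.059, 0.0, 0.998], [-0.003, -1.0, 0.0]]
wrist_force: [2.2, -0.6, -1.7]
gripper_width: 0.206
```

step_arm([
  [[0,0.02,0,0,0,-4,0],[0,0.05,0,0,0,-8,0],[0,0.05,0,0,0,-12,0],[0,0.05,0,0,0,-16,0],[0,0.05,0,0,0,-20,0]],
])

```text
time_s: 24.5
tcp_pos: [0.4703, -0.2957, 0.2192]
ee_rot: [[0.994, -0.003, 0.108], [-0.108, 0.001, 0.994], [-0.003, -1.0, 0.0]]
wrist_force: [1.3, 1.3, -0.4]
gripper_width: 0.208
```

```bash
python3 -c "
from h import *
print(r.sense()['gripper_width'],r.sense()['tcp_pos'])
to(.510,-.366,.1,-6.4)
"
```

```text
0.20801565216891515 [ 0.47030952 -0.29566449  0.21923685]
cm xyz [ 4.74 11.91 -6.57] |14.4| rot [-0.0003  0.0034 -0.0026] j [-15.4  16.  -10.6   0.  -63.5 -80.8] F [ 1.3  1.3 -0.4]
```

step_arm([
  [[0,0,0,2.4,0,-3.3,0],[0,0,0,4.7,0,-6.6,0],[0,0,0,4.7,4,-6.6,0],[0,0,0,4.7,8,-6.6,0],[0,0,0,4.7,12,-6.6,0]],
])

```text
time_s: 24.92
tcp_pos: [0.5104, -0.3653, 0.0979]
ee_rot: [[0.994, -0.001, 0.11], [-0.11, 0.0, 0.994], [-0.001, -1.0, 0.0]]
wrist_force: [0.0, 0.4, -2.6]
gripper_width: 0.211
```

step_arm([
  [[0,0,0,0,2,0,0],[0,0,0,0,4,0,0],[0,0,0,0,5,0,0],[0,0,0,0,5.5,0,0],[0,0,0,0,5.5,0,0]],
])

```text
time_s: 25.33
tcp_pos: [0.5103, -0.3645, 0.0438]
ee_rot: [[0.994, -0.003, 0.108], [-0.108, 0.0, 0.994], [-0.003, -1.0, 0.0]]
wrist_force: [0.2, 0.6, -1.0]
gripper_width: 0.205
```

```bash
python3 -c "
from h import *
print(r.sense()['gripper_width'],r.sense()['tcp_pos'])
to(.510,-.366,.036,-6.4)
s=optics.capture('scene');crop(s,170,100,320,220,5,'s21.png')
"
```

```text
0.20460160113548337 [ 0.51025253 -0.36453711  0.04383013]
cm xyz [-0.01  0.78 -0.15] |0.8| rot [-0.0001  0.0037 -0.0033] j [-20.8  32.9 -11.7   0.1 -45.6 -75.5] F [ 0.2  0.6 -1. ]
```

View pics/s21.png

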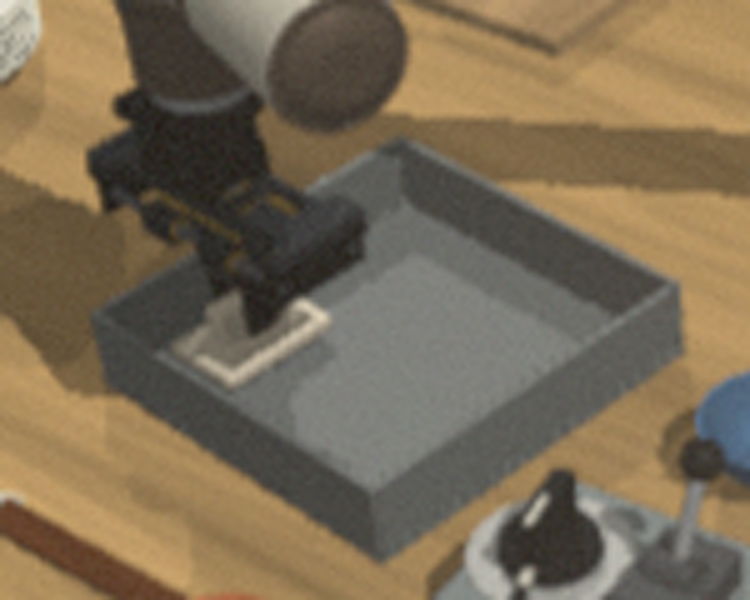

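The lid is held level just above the tote floor in the far corner. I'll lower and release it.

step_arm([
  [[0,0,0,0,0.4,0,0],[0,0,0,0,0.75,0,0],[0,0,0,0,0.75,0,0],[0,0,0,0,0.75,0,30],[0,0,0,0,0.75,0,30]],
])

```text
time_s: 25.8
tcp_pos: [0.5113, -0.365, 0.0382]
ee_rot: [[0.994, 0.0, 0.107], [-0.107, -0.001, 0.994], [0.0, -1.0, -0.001]]
wrist_force: [-0.5, -0.5, 0.4]
gripper_width: 0.267
```

step_arm([
  [[0,0,0,0,0,0,30],[0,0,0,0,0,0,30],[0,0,0,0,-4,0,30],[0,0,0,0,-8,0,30],[0,0,0,0,-12,0,35]],
])

```text
time_s: 26.22
tcp_pos: [0.5105, -0.3647, 0.1583]
ee_rot: [[0.994, -0.003, 0.108], [-0.108, -0.0, 0.994], [-0.003, -1.0, -0.0]]
wrist_force: [1.3, -2.3, 0.1]
gripper_width: 0.32
```

step_arm([
  [[0,0,0,1,-4,4,45],[0,0,0,1.5,-5,8,45],[0,0,0,2,-6,12,45],[0,0,0,2.5,-6,16,45],[0,0,0,3,-6,20,45]],
])

```text
time_s: 26.63
tcp_pos: [0.5607, -0.178, 0.2191]
ee_rot: [[0.994, 0.002, 0.108], [-0.108, -0.001, 0.994], [0.003, -1.0, -0.001]]
wrist_force: [0.5, 0.6, -1.3]
gripper_width: 0.445
```

```bash
python3 -c "
from h import *
print(r.sense()['gripper_width'],r.sense()['tcp_pos'])
to(.579,.175,.2,3.3)
s=optics.capture('scene');crop(s,170,100,320,220,5,'s22.png')
t=optics.capture('top');crop(t,220,160,500,285,2.85,'t22.png')
"
```

```text
0.44523806771844726 [ 0.56065335 -0.17795137  0.21905219]
cm xyz [-2.01  1.88 35.29] |35.4| rot [ 0.0007 -0.1662  0.0025] j [ -1.8  19.   -6.3   0.  -64.5 -94.4] F [ 0.5  0.6 -1.3]
```

View pics/s22.png

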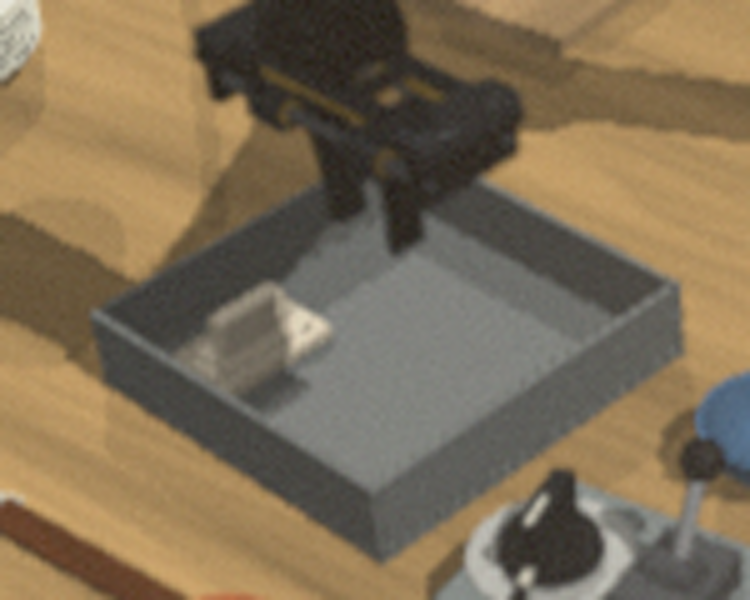

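View pics/t22.png

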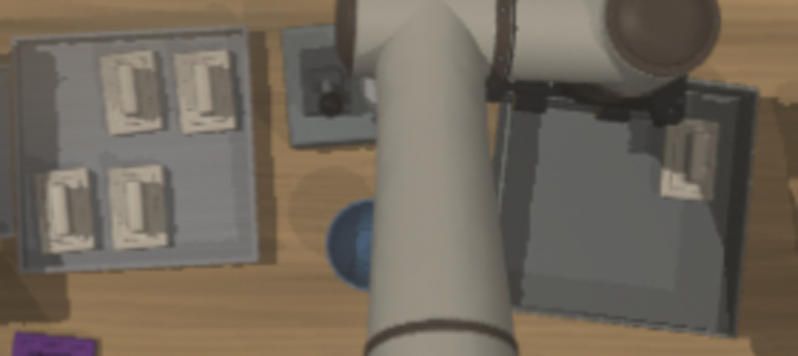

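The first lid lies flat in the tote and the other four have not moved. Next is lid B, at top crop (337,147).

step_arm([
  [[0,-0.03,0,0,0,4,45],[0,-0.06,0,0,0,8,45],[0,-0.09,0,-0.5,0,12,45],[0,-0.12,0,-1,0,16,45],[0,-0.16,0,-1,0,20,45]],
])

```text
time_s: 27.15
tcp_pos: [0.5707, 0.0218, 0.2173]
ee_rot: [[0.999, -0.001, -0.053], [0.053, -0.0, 0.999], [-0.001, -1.0, -0.0]]
wrist_force: [1.1, 0.5, -0.1]
gripper_width: 0.448
```

```bash
python3 -c "
from h import *
to(.579,.175,.1,3.3)
"
```

```text
cm xyz [ 1.66 11.73 15.25] |19.3| rot [ 0.0002 -0.0045 -0.0013] j [  18.4   17.6   -8.7   -0.   -63.8 -105.4] F [ 1.1  0.5 -0.1]
```

step_arm([
  [[0,0,0,0.5,0,4,45],[0,0,0,1,0,8,45],[0,0,0,1.6,0,12,45],[0,0,0,1.6,1,15.3,45],[0,0,0,1.6,5,15.3,45]],
])

```text
time_s: 27.57
tcp_pos: [0.5842, 0.1811, 0.1731]
ee_rot: [[0.998, 0.014, -0.059], [0.059, 0.007, 0.998], [0.015, -1.0, 0.006]]
wrist_force: [1.0, -0.5, 0.3]
gripper_width: 0.451
```

```bash
python3 -c "
from h import *
to(.579,.175,.034,3.3)
"
```

```text
cm xyz [-0.76 13.89 -0.66] |13.9| rot [-0.0059  0.0014  0.0148] j [ 3.240e+01  2.300e+01 -7.200e+00  1.000e-01 -5.890e+01 -1.191e+02] F [ 1.  -0.5  0.3]
```

step_arm([
  [[0,0,0,0,4,0,45],[0,0,0,0,8,0,45],[0,0,0,0,10,0,45],[0,0,0,0,10,0,45],[0,0,0,0,10,0,45]],
])

```text
time_s: 27.98
tcp_pos: [0.5794, 0.1735, 0.0663]
ee_rot: [[0.999, -0.003, -0.052], [0.052, -0.002, 0.999], [-0.003, -1.0, -0.002]]
wrist_force: [0.1, -0.2, 1.6]
gripper_width: 0.447
```

```bash
python3 -c "
from h import *
to(.579,.175,.034,3.3)
"
```

```text
cm xyz [-0.02  3.23  0.15] |3.2| rot [ 0.0018 -0.0053 -0.0029] j [  32.    29.5  -14.     0.   -46.7 -119. ] F [ 0.1 -0.2  1.6]
```

step_arm([
  [[0,0,0,0,1.6,0.1,45],[0,0,0,0,3.2,0.1,45],[0,0,0,0,3.2,0.1,45],[0,0,0,0,3.2,0.1,20],[0,0,0,0,3.2,0.1,0]],
])

```text
time_s: 28.4
tcp_pos: [0.5808, 0.1756, 0.0372]
ee_rot: [[0.999, 0.002, -0.052], [0.052, 0.001, 0.999], [0.003, -1.0, 0.001]]
wrist_force: [-0.7, -1.3, 0.4]
gripper_width: 0.367
```

step_arm([
  [[0,0,0,0,0,0,0],[0,0,0,0,0,0,0],[0,0,0,0,0,0,0],[0,0,0,0,0,0,0],[0,0,0,0,-2,0,0]],
])

```text
time_s: 28.82
tcp_pos: [0.5768, 0.1739, 0.0518]
ee_rot: [[0.999, -0.008, -0.051], [0.051, -0.003, 0.999], [-0.008, -1.0, -0.003]]
wrist_force: [-1.5, -1.6, -2.1]
gripper_width: 0.209
```

step_arm([
  [[0,0,0,0,-4,0,0],[0,0,0,0,-8,0,0],[0,0,0,0,-12,0,0],[0,0,0,0,-15,0,0],[0,0,0,0,-17,-2,0]],
])

```text
time_s: 29.23
tcp_pos: [0.5817, 0.1576, 0.2287]
ee_rot: [[0.998, 0.004, -0.055], [0.055, 0.003, 0.998], [0.004, -1.0, 0.003]]
wrist_force: [1.0, 0.0, -1.5]
gripper_width: 0.203
```

```bash
python3 -c "
from h import *
print(r.sense()['gripper_width'])
to(.5197,-.2814,.22,-6.4)
"
```

```text
0.20333662078543496
cm xyz [ -8.61   0.71 -43.5 ] |44.3| rot [-0.0031  0.1669  0.0042] j [  30.5   19.9   -3.5   -0.   -66.3 -117.4] F [ 1.   0.  -1.5]
```

step_arm([
  [[0,0.03,0,-0.8,0,-4,0],[0,0.06,0,-1.6,0,-8,0],[0,0.09,0,-2.4,0,-12,0],[0,0.12,0,-3.2,0,-16,0],[0,0.165,0,-4,0,-20,0]],
])

```text
time_s: 29.65
tcp_pos: [0.5498, -0.0482, 0.2245]
ee_rot: [[0.993, -0.002, 0.114], [-0.114, 0.0, 0.993], [-0.002, -1.0, -0.0]]
wrist_force: [0.6, 0.2, -1.4]
gripper_width: 0.205
```

step_arm([
  [[0,0,0,0,0,-4,0],[0,0,0,0,0,-8,0],[0,0,0,0,0,-12,0],[0,0,0,0,0,-16,0],[0,0,0,0,0,-20,0]],
])

```text
time_s: 30.07
tcp_pos: [0.5275, -0.2469, 0.2246]
ee_rot: [[0.994, -0.002, 0.113], [-0.113, 0.0, 0.994], [-0.002, -1.0, 0.0]]
wrist_force: [1.3, 1.3, -1.1]
gripper_width: 0.21
```

```bash
python3 -c "
from h import *
print(r.sense()['gripper_width'])
to(.5197,-.2814,.1,-6.4)
"
```

```text
0.20994713224073716
cm xyz [-0.36 12.46 -3.52] |12.9| rot [-0.0003 -0.0014 -0.0021] j [ -9.2  18.3  -6.4  -0.  -65.3 -87.3] F [ 1.3  1.3 -1.1]
```

step_arm([
  [[0,0,0,-0.3,1,-3.5,0],[0,0,0,-0.3,5,-3.5,0],[0,0,0,-0.3,9,-3.5,0],[0,0,0,-0.3,12.5,-3.5,0],[0,0,0,-0.3,15,-3.5,0]],
])

```text
time_s: 30.48
tcp_pos: [0.5187, -0.2795, 0.0711]
ee_rot: [[0.993, -0.007, 0.115], [-0.115, 0.002, 0.993], [-0.007, -1.0, 0.001]]
wrist_force: [-0.8, 0.5, -2.8]
gripper_width: 0.205
```

step_arm([
  [[0,0,0,0,1,0,0],[0,0,0,0,2,0,0],[0,0,0,0,2.5,0,0],[0,0,0,0,2.5,0,0],[0,0,0,0,2.5,0,0]],
])

```text
time_s: 30.9
tcp_pos: [0.5224, -0.2801, 0.0514]
ee_rot: [[0.994, 0.001, 0.112], [-0.112, -0.001, 0.994], [0.001, -1.0, -0.001]]
wrist_force: [1.3, -0.5, -0.9]
gripper_width: 0.206
```

```bash
python3 -c "
from h import *
print(r.sense()['gripper_width'])
to(.5197,-.2814,.037,-6.4)
s=optics.capture('scene');crop(s,170,100,320,220,5,'s23.png')
"
```

```text
0.20614900376175121
cm xyz [-0.25  1.44 -0.16] |1.5| rot [ 0.001  -0.0008  0.0012] j [-12.5  29.6 -16.7   0.1 -43.6 -84. ] F [ 1.3 -0.5 -0.9]
```

View pics/s23.png

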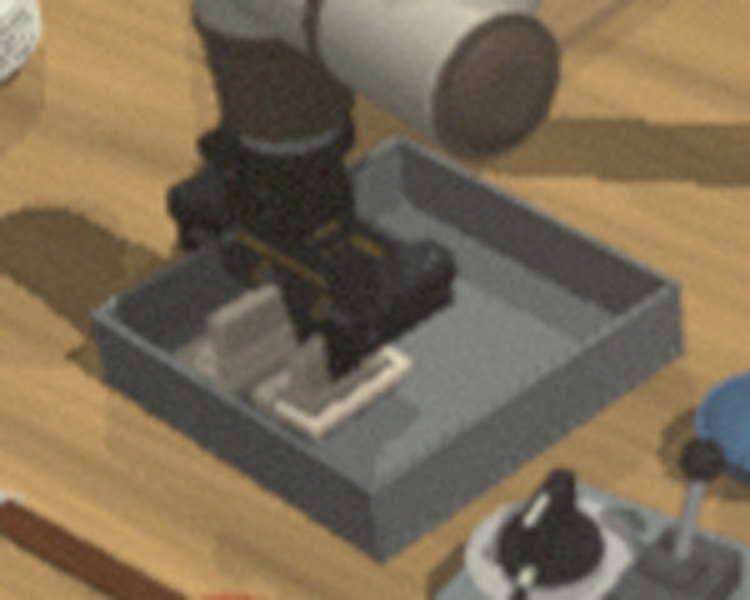

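The second lid is held just above the floor beside the first, with a gap between them. I'll lower and release it.

step_arm([
  [[0,0,0,0,0.7,0,0],[0,0,0,0,1.4,0,0],[0,0,0,0,1.4,0,0],[0,0,0,0,1.4,0,0],[0,0,0,0,1.4,0,30]],
])

```text
time_s: 31.37
tcp_pos: [0.5216, -0.28, 0.0363]
ee_rot: [[0.994, -0.001, 0.113], [-0.113, -0.001, 0.994], [-0.0, -1.0, -0.001]]
wrist_force: [-0.2, -0.3, -0.1]
gripper_width: 0.231
```

step_arm([
  [[0,0,0,0,0,0,30],[0,0,0,0,0,0,30],[0,0,0,0,0,0,30],[0,0,0,0,-4,0,30],[0,0,0,0,-8,0,35]],
])

```text
time_s: 31.78
tcp_pos: [0.5192, -0.2794, 0.114]
ee_rot: [[0.994, -0.009, 0.113], [-0.113, 0.002, 0.994], [-0.009, -1.0, 0.001]]
wrist_force: [1.0, -0.9, 0.5]
gripper_width: 0.324
```

step_arm([
  [[0,0,0,0,-4,0,45],[0,0,0,0,-8,2,45],[0,-0.03,0,0,-9,6,45],[0,-0.06,0,0,-10,10,45],[0,-0.09,0,0,-10,14,45]],
])

```text
time_s: 32.2
tcp_pos: [0.5383, -0.1399, 0.219]
ee_rot: [[1.0, 0.004, 0.023], [-0.023, -0.001, 1.0], [0.004, -1.0, -0.001]]
wrist_force: [1.7, 0.6, -0.1]
gripper_width: 0.446
```

```bash
python3 -c "
from h import *
print(r.sense()['gripper_width'],r.sense()['tcp_pos'])
to(.452,.2455,.2,3.3)
s=optics.capture('scene');crop(s,170,100,450,300,2.8,'s24.png')
"
```

```text
0.4463492283572051 [ 0.5382878  -0.13988031  0.21899465]
cm xyz [-9.52  1.83 38.33] |39.5| rot [ 0.0008 -0.0806  0.0042] j [  2.2  15.9 -10.8   0.1 -63.  -93.5] F [ 1.7  0.6 -0.1]
```

View pics/s24.png

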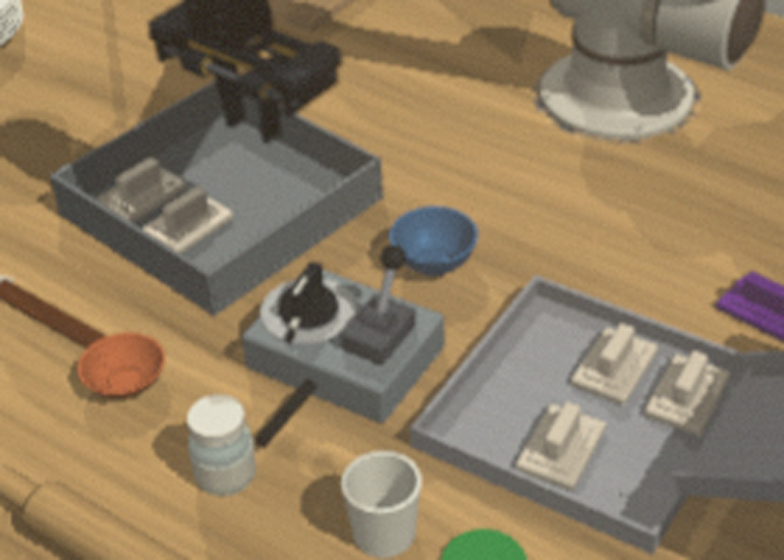

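Two lids are in the tote. D, at crop (615,350), has not moved, so it is next.

step_arm([
  [[0,-0.04,0,-0.8,0,4,45],[0,-0.08,0,-1.6,0,8,45],[0,-0.08,0,-2.4,0,12,45],[0,-0.08,0,-3.2,0,16,45],[0,-0.08,0,-4,0,20,45]],
])

```text
time_s: 32.67
tcp_pos: [0.501, 0.0617, 0.2159]
ee_rot: [[0.998, -0.002, -0.057], [0.057, -0.0, 0.998], [-0.002, -1.0, -0.0]]
wrist_force: [0.5, 0.0, -0.4]
gripper_width: 0.452
```

step_arm([
  [[0,0,0,-1.5,0,4,45],[0,0,0,-3,0,8,45],[0,0,0,-4,0,12,45],[0,0,0,-4,0,16,45],[0,0,0,-4,2,18,45]],
])

```text
time_s: 33.08
tcp_pos: [0.453, 0.2427, 0.1996]
ee_rot: [[0.998, 0.007, -0.061], [0.061, 0.006, 0.998], [0.007, -1.0, 0.005]]
wrist_force: [0.3, -0.1, -0.8]
gripper_width: 0.451
```

```bash
python3 -c "
from h import *
print(r.sense()['gripper_width'],r.sense()['tcp_pos'])
to(.452,.2455,.1,3.3)
"
```

```text
0.45076547458892974 [0.45302845 0.24274021 0.19959645]
cm xyz [-0.16  9.96  0.23] |10.0| rot [-0.0054  0.0039  0.007 ] j [ 4.630e+01  1.270e+01 -1.830e+01  1.000e-01 -5.860e+01 -1.328e+02] F [ 0.3 -0.1 -0.8]
```

step_arm([
  [[0,0,0,-0.1,4,0.4,45],[0,0,0,-0.1,8,0.4,45],[0,0,0,-0.1,11,0.4,45],[0,0,0,-0.1,13,0.4,45],[0,0,0,-0.1,13,0.4,45]],
])

```text
time_s: 33.5
tcp_pos: [0.4475, 0.2391, 0.0615]
ee_rot: [[0.998, -0.009, -0.056], [0.056, -0.007, 0.998], [-0.01, -1.0, -0.007]]
wrist_force: [-0.4, -0.2, -0.2]
gripper_width: 0.453
```

```bash
python3 -c "
from h import *
to(.452,.2455,.034,3.3)
s=optics.capture('scene');crop(s,330,150,450,260,5,'s25.png')
"
```

```text
cm xyz [0.51 2.74 0.64] |2.9| rot [ 0.0068 -0.0014 -0.0096] j [ 4.640e+01  2.260e+01 -2.790e+01 -1.000e-01 -4.030e+01 -1.331e+02] F [-0.4 -0.2 -0.2]
```

View pics/s25.png

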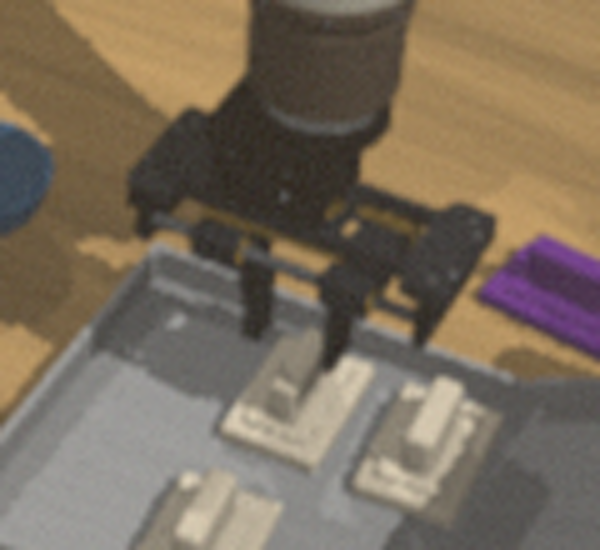

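step_arm([
  [[0,0,0,0.1,1,0.3,45],[0,0,0,0.1,2,0.3,45],[0,0,0,0.1,2.8,0.3,45],[0,0,0,0.1,2.8,0.3,45],[0,0,0,0.1,2.8,0.3,45]],
])

```text
time_s: 33.97
tcp_pos: [0.451, 0.2443, 0.0379]
ee_rot: [[0.998, -0.002, -0.057], [0.057, -0.001, 0.998], [-0.002, -1.0, -0.001]]
wrist_force: [0.7, -0.4, -0.2]
gripper_width: 0.454
```

step_arm([
  [[0,0,0,0,0,0,20],[0,0,0,0,0,0,0],[0,0,0,0,0,0,0],[0,0,0,0,0,0,0],[0,0,0,0,0,0,0]],
])

```text
time_s: 34.38
tcp_pos: [0.4514, 0.2448, 0.0384]
ee_rot: [[0.998, -0.0, -0.057], [0.057, 0.001, 0.998], [-0.0, -1.0, 0.001]]
wrist_force: [-0.7, 0.1, 1.5]
gripper_width: 0.207
```

step_arm([
  [[0,0,0,0,-2,0,0],[0,0,0,0,-6,0,0],[0,0,0,0,-10,0,0],[0,0,0,0,-14,0,0],[0,0,0,0,-18,-2,0]],
])

```text
time_s: 34.8
tcp_pos: [0.4526, 0.2275, 0.2174]
ee_rot: [[0.998, 0.0, -0.059], [0.059, 0.001, 0.998], [0.0, -1.0, 0.001]]
wrist_force: [1.0, 1.0, -0.7]
gripper_width: 0.206
```

step_arm([
  [[0,0.03,0,0.5,0,-4,0],[0,0.06,0,1,0,-8,0],[0,0.09,0,1,0,-12,0],[0,0.12,0,1,0,-16,0],[0,0.165,0,1,0,-20,0]],
])

```text
time_s: 35.22
tcp_pos: [0.4729, 0.025, 0.2151]
ee_rot: [[0.994, -0.002, 0.109], [-0.109, -0.0, 0.994], [-0.002, -1.0, -0.0]]
wrist_force: [1.1, 0.2, -1.1]
gripper_width: 0.199
```

```bash
python3 -c "
from h import *
print(r.sense()['gripper_width'],r.sense()['tcp_pos'])
to(.4068,-.3543,.2,-6.4)
"
```

```text
0.19940873551900348 [0.47288538 0.02500822 0.21512551]
cm xyz [ -2.43   1.53 -38.42] |38.5| rot [ 0.0004  0.0024 -0.002 ] j [  22.7    8.2  -21.6   -0.   -60.4 -119. ] F [ 1.1  0.2 -1.1]
```

step_arm([
  [[0,0,0,-0.5,0,-4,0],[0,0,0,-1,0,-8,0],[0,0,0,-1.5,0,-12,0],[0,0,0,-2,0,-16,0],[0,0,0,-2.4,0,-20,0]],
])

```text
time_s: 35.63
tcp_pos: [0.4268, -0.171, 0.2152]
ee_rot: [[0.994, -0.002, 0.108], [-0.108, 0.0, 0.994], [-0.002, -1.0, -0.0]]
wrist_force: [1.2, 0.4, -0.7]
gripper_width: 0.201
```

step_arm([
  [[0,0,0,0,0,-4,0],[0,0,0,0,0,-8,0],[0,0,0,0,0,-12,0],[0,0,0,0,0,-16,0],[0,0,0,0,2,-18.4,0]],
])

```text
time_s: 36.05
tcp_pos: [0.4097, -0.3569, 0.1986]
ee_rot: [[0.994, 0.005, 0.109], [-0.109, -0.006, 0.994], [0.006, -1.0, -0.005]]
wrist_force: [1.2, -0.5, -0.6]
gripper_width: 0.203
```

step_arm([
  [[0,0,0,0,4,0,0],[0,0,0,0,8,0,0],[0,0,0,0,11,0,0],[0,0,0,0,12,0,0],[0,0,0,0,12,0,0]],
])

```text
time_s: 36.47
tcp_pos: [0.4062, -0.3514, 0.0726]
ee_rot: [[0.994, -0.008, 0.108], [-0.108, 0.003, 0.994], [-0.008, -1.0, 0.002]]
wrist_force: [0.7, 0.7, -0.6]
gripper_width: 0.204
```

```bash
python3 -c "
from h import *
print(r.sense()['gripper_width'],r.sense()['tcp_pos'])
to(.4068,-.3543,.04,-6.4)
s=optics.capture('scene');crop(s,170,100,320,220,5,'s26.png')
"
```

```text
0.2035291434912095 [ 0.40621284 -0.35144792  0.07261951]
cm xyz [ 0.12  3.26 -0.28] |3.3| rot [-0.002   0.0033 -0.0084] j [-23.5  23.8 -23.3   0.  -43.3 -72.7] F [ 0.7  0.7 -0.6]
```

View pics/s26.png

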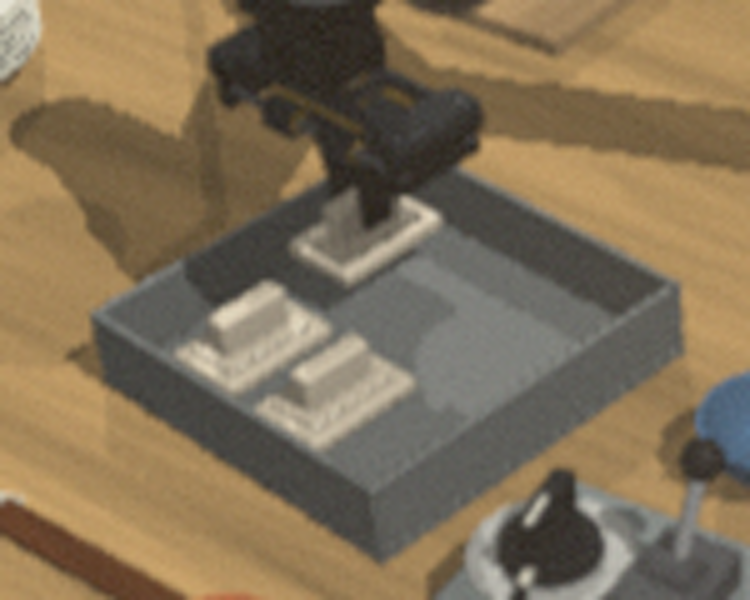

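Lid D is level and still held, above its slot. I'll lower it.

step_arm([
  [[0,0,0,0,1.5,0,0],[0,0,0,0,2.5,0,0],[0,0,0,0,3.3,0,0],[0,0,0,0,3.3,0,0],[0,0,0,0,3.3,0,0]],
])

```text
time_s: 36.93
tcp_pos: [0.4086, -0.3525, 0.0431]
ee_rot: [[0.994, -0.001, 0.107], [-0.107, -0.001, 0.994], [-0.001, -1.0, -0.001]]
wrist_force: [-0.3, 0.4, -1.8]
gripper_width: 0.199
```

step_arm([
  [[0,0,0,0,0.1,0,0],[0,0,0,0,0.1,0,30],[0,0,0,0,0.1,0,30],[0,0,0,0,0.1,0,30],[0,0,0,0,0.1,0,30]],
])

```text
time_s: 37.35
tcp_pos: [0.4086, -0.3526, 0.042]
ee_rot: [[0.994, -0.0, 0.108], [-0.108, -0.001, 0.994], [-0.0, -1.0, -0.001]]
wrist_force: [0.1, 0.1, -0.2]
gripper_width: 0.295
```

step_arm([
  [[0,0,0,0,-2,0,30],[0,0,0,0,-6,0,30],[0,0,0,0,-10,0,45],[0,0,0,0,-14,2,45],[0,0,0,0,-18,4,45]],
])

```text
time_s: 37.77
tcp_pos: [0.4122, -0.3153, 0.2181]
ee_rot: [[0.994, -0.001, 0.11], [-0.11, -0.001, 0.994], [-0.001, -1.0, -0.001]]
wrist_force: [2.6, -0.2, -0.6]
gripper_width: 0.42
```

```bash
python3 -c "
from h import *
print(r.sense()['gripper_width'],r.sense()['tcp_pos'])
to(.58,.257,.2,3.3)
s=optics.capture('scene');crop(s,170,100,450,300,2.8,'s27.png')
"
```

```text
0.4204120095512578 [ 0.41222232 -0.31531859  0.21806288]
cm xyz [10.41  1.75 58.73] |59.7| rot [ 0.0008 -0.1673 -0.0009] j [-19.4  12.5 -15.7   0.1 -61.9 -76.9] F [ 2.6 -0.2 -0.6]
```

View pics/s27.png

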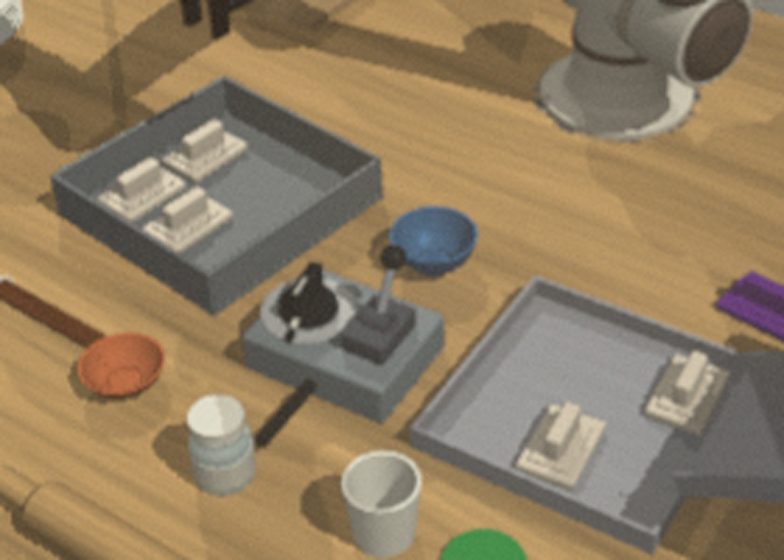

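Three lids are in the tote and the two left in the tray have not moved. Next is A, at crop (562,440).

step_arm([
  [[0,-0.03,0,0.8,0,4,45],[0,-0.06,0,1.6,0,8,45],[0,-0.09,0,2.4,0,12,45],[0,-0.12,0,3.2,0,16,45],[0,-0.165,0,4,0,20,45]],
])

```text
time_s: 38.23
tcp_pos: [0.4739, -0.119, 0.2163]
ee_rot: [[0.998, -0.0, -0.058], [0.058, -0.0, 0.998], [-0.0, -1.0, -0.0]]
wrist_force: [1.4, -0.4, -1.5]
gripper_width: 0.454
```

step_arm([
  [[0,0,0,1,0,4,45],[0,0,0,2,0,8,45],[0,0,0,3,0,12,45],[0,0,0,4,0,16,45],[0,0,0,5,0,20,45]],
])

```text
time_s: 38.65
tcp_pos: [0.5123, 0.0839, 0.2161]
ee_rot: [[0.998, -0.001, -0.057], [0.057, -0.0, 0.998], [-0.001, -1.0, -0.0]]
wrist_force: [0.7, -0.1, 0.7]
gripper_width: 0.449
```

```bash
python3 -c "
from h import *
print(r.sense()['gripper_width'],r.sense()['tcp_pos'])
to(.58,.257,.12,3.3)
"
```

```text
0.4488453084637878 [0.51226831 0.08386798 0.21614307]
cm xyz [ 7.76  9.61 16.9 ] |20.9| rot [ 0.     -0.0001 -0.0006] j [  27.2   12.6  -15.8   -0.   -61.7 -113.9] F [ 0.7 -0.1  0.7]
```

step_arm([
  [[0,0,0,1.8,0,3.7,45],[0,0,0,3.6,0,7.4,45],[0,0,0,5.4,0,11,45],[0,0,0,7.2,0,14.6,45],[0,0,0,7.7,1,16.9,45]],
])

```text
time_s: 39.07
tcp_pos: [0.5824, 0.2589, 0.207]
ee_rot: [[0.998, 0.004, -0.059], [0.059, 0.002, 0.998], [0.004, -1.0, 0.002]]
wrist_force: [1.0, 0.2, 0.3]
gripper_width: 0.454
```

step_arm([
  [[0,0,0,0,4,0,45],[0,0,0,0,8,0,45],[0,0,0,0,12,0,45],[0,0,0,0,14,0,45],[0,0,0,0,14,0,45]],
])

```text
time_s: 39.48
tcp_pos: [0.5759, 0.2527, 0.0596]
ee_rot: [[0.998, -0.011, -0.056], [0.056, -0.007, 0.998], [-0.012, -1.0, -0.006]]
wrist_force: [0.6, -0.6, 0.1]
gripper_width: 0.453
```

```bash
python3 -c "
from h import *
print(r.sense()['gripper_width'],r.sense()['tcp_pos'])
to(.58,.257,.036,3.3)
s=optics.capture('scene');crop(s,330,170,450,280,5,'s28.png')
"
```

```text
0.45297023433327416 [0.57594214 0.25267494 0.05958507]
cm xyz [0.46 2.35 0.42] |2.4| rot [ 0.0061 -0.0015 -0.0118] j [ 3.84e+01  3.21e+01 -1.01e+01 -1.00e-01 -4.85e+01 -1.25e+02] F [ 0.6 -0.6  0.1]
```

View pics/s28.png

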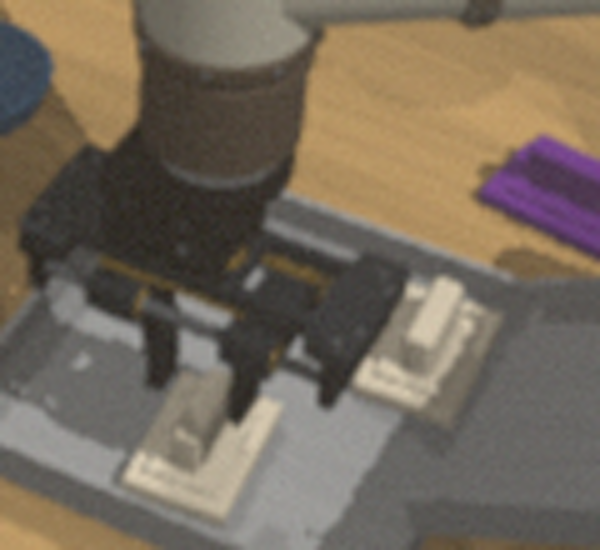

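The fingers straddle A's handle, at crop (205,420).

step_arm([
  [[0,0,0,0.1,1,0.1,45],[0,0,0,0.1,2,0.1,45],[0,0,0,0.1,2.8,0.1,45],[0,0,0,0.1,2.8,0.1,45],[0,0,0,0.1,2.8,0.1,30]],
])

```text
time_s: 39.95
tcp_pos: [0.5803, 0.2558, 0.0377]
ee_rot: [[0.998, -0.001, -0.057], [0.057, -0.0, 0.998], [-0.001, -1.0, -0.0]]
wrist_force: [0.0, -0.2, -0.3]
gripper_width: 0.423
```

step_arm([
  [[0,0,0,0,0,0,10],[0,0,0,0,0,0,0],[0,0,0,0,0,0,0],[0,0,0,0,0,0,0],[0,0,0,0,0,0,0]],
])

```text
time_s: 40.37
tcp_pos: [0.5806, 0.2561, 0.0382]
ee_rot: [[0.998, -0.0, -0.057], [0.057, 0.0, 0.998], [-0.0, -1.0, 0.0]]
wrist_force: [0.4, 1.5, 1.7]
gripper_width: 0.206
```

step_arm([
  [[0,0,0,0,-2,0,0],[0,0,0,0,-6,0,0],[0,0,0,0,-10,0,0],[0,0,0,0,-14,0,0],[0,0,0,0,-18,-2,0]],
])

```text
time_s: 40.78
tcp_pos: [0.5815, 0.2392, 0.2167]
ee_rot: [[0.998, -0.0, -0.06], [0.06, 0.001, 0.998], [-0.0, -1.0, 0.001]]
wrist_force: [1.2, 0.6, -1.0]
gripper_width: 0.208
```

```bash
python3 -c "
from h import *
print(r.sense()['gripper_width'],r.sense()['tcp_pos'])
to(.4163,-.2698,.2,-6.4)
"
```

```text
0.20829554822878313 [0.58149136 0.23921461 0.21665072]
cm xyz [-19.52   1.64 -49.83] |53.5| rot [-0.0007  0.1714 -0.0005] j [ 3.710e+01  2.310e+01 -4.000e-01 -1.000e-01 -6.650e+01 -1.236e+02] F [ 1.2  0.6 -1. ]
```

step_arm([
  [[0,0.03,0,-1.5,0,-3.8,0],[0,0.06,0,-3,0,-7.6,0],[0,0.09,0,-4.5,0,-11.4,0],[0,0.12,0,-6,0,-15.2,0],[0,0.17,0,-7.5,0,-19,0]],
])

```text
time_s: 41.2
tcp_pos: [0.516, 0.0417, 0.2147]
ee_rot: [[0.993, -0.002, 0.114], [-0.114, -0.0, 0.993], [-0.002, -1.0, -0.0]]
wrist_force: [0.8, 0.3, -0.6]
gripper_width: 0.203
```

step_arm([
  [[0,0,0,-1.2,0,-3.8,0],[0,0,0,-2.4,0,-7.6,0],[0,0,0,-3.6,0,-11.4,0],[0,0,0,-4.8,0,-15.2,0],[0,0,0,-6,0,-19,0]],
])

```text
time_s: 41.62
tcp_pos: [0.4349, -0.14, 0.2151]
ee_rot: [[0.994, -0.002, 0.112], [-0.112, 0.0, 0.994], [-0.002, -1.0, -0.0]]
wrist_force: [0.7, -1.2, -1.5]
gripper_width: 0.208
```

```bash
python3 -c "
from h import *
print(r.sense()['gripper_width'],r.sense()['tcp_pos'])
to(.4163,-.2698,.08,-6.4)
"
```

```text
0.20834725453580002 [ 0.43485631 -0.1400448   0.21505542]
cm xyz [ -0.36  13.51 -13.1 ] |18.8| rot [ 0.0002 -0.001  -0.0017] j [  2.6   6.5 -23.6  -0.  -60.  -99.1] F [ 0.7 -1.2 -1.5]
```

step_arm([
  [[0,0,0,-0.3,0,-4,0],[0,0,0,-0.3,0,-8,0],[0,0,0,-0.3,0,-12,0],[0,0,0,-0.3,3,-12.9,0],[0,0,0,-0.3,7,-12.9,0]],
])

```text
time_s: 42.03
tcp_pos: [0.4208, -0.2701, 0.1474]
ee_rot: [[0.993, 0.008, 0.117], [-0.117, -0.004, 0.993], [0.008, -1.0, -0.003]]
wrist_force: [2.1, -0.1, -1.7]
gripper_width: 0.204
```

step_arm([
  [[0,0,0,0,3,0,0],[0,0,0,0,6,0,0],[0,0,0,0,7.5,0,0],[0,0,0,0,7.5,0,0],[0,0,0,0,7.5,0,0]],
])

```text
time_s: 42.45
tcp_pos: [0.4184, -0.2666, 0.0697]
ee_rot: [[0.994, -0.004, 0.113], [-0.113, -0.0, 0.994], [-0.004, -1.0, -0.0]]
wrist_force: [1.0, 0.6, -0.7]
gripper_width: 0.204
```

```bash
python3 -c "
from h import *
print(r.sense()['gripper_width'],r.sense()['tcp_pos'])
to(.4163,-.2698,.0395,-6.4)
s=optics.capture('scene');crop(s,170,100,320,220,5,'s29.png')
"
```

```text
0.20403803392526276 [ 0.41836758 -0.26655147  0.06974912]
cm xyz [-0.16  3.03 -0.34] |3.0| rot [ 0.0004 -0.0012 -0.0035] j [-13.7  20.7 -29.4   0.1 -40.1 -82.8] F [ 1.   0.6 -0.7]
```

View pics/s29.png

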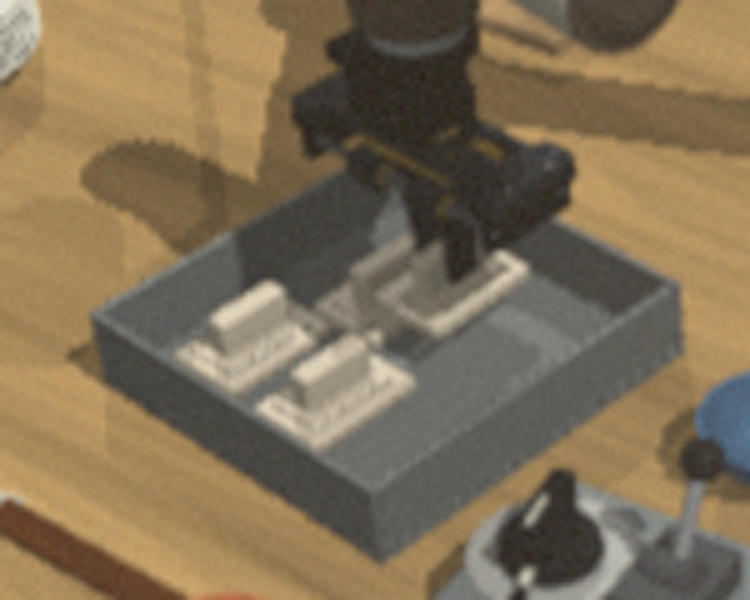

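Lid D in the tote seems to have shifted: its left corner was at about scene (228,160) and is now at about (233,162). I'll check before lowering.

step_arm([
  [[0,0,0,0,-4,0,0],[0,0,0,0,-8,2,0],[0,0,0,0,-10,6,0],[0,0,0,0,-10,10,0],[0,0,0,0,-10,14,0]],
])

```text
time_s: 42.92
tcp_pos: [0.4365, -0.1278, 0.1745]
ee_rot: [[0.993, 0.008, 0.114], [-0.114, -0.0, 0.993], [0.008, -1.0, 0.001]]
wrist_force: [0.7, 0.3, -2.2]
gripper_width: 0.205
```

```bash
python3 -c "
from h import *
print(r.sense()['gripper_width'],r.sense()['tcp_pos'])
s=optics.capture('scene');crop(s,180,110,310,220,6,'s30.png')
t=optics.capture('top');crop(t,380,170,500,290,5,'t30.png')
"
```

```text
0.20469190272977072 [ 0.43650189 -0.12778336  0.17447719]
```

View pics/s30.png

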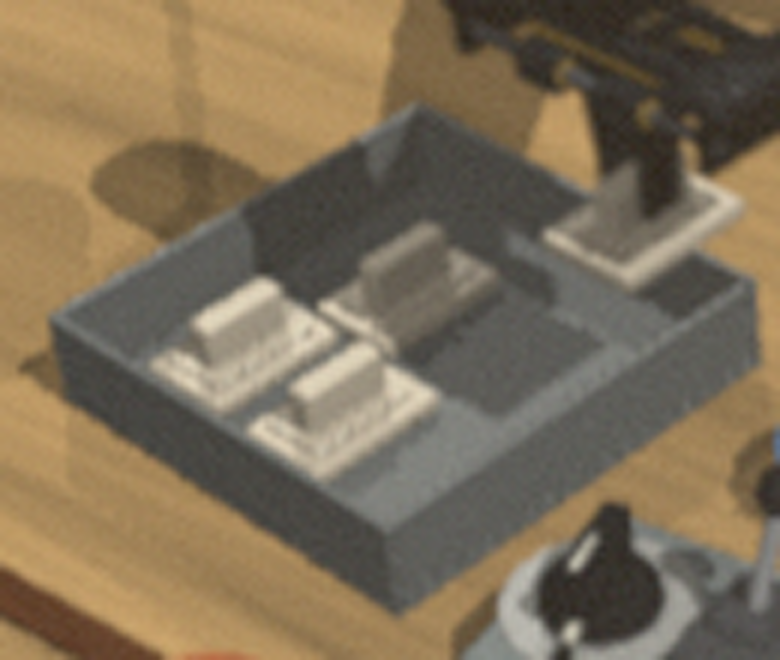

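View pics/t30.png

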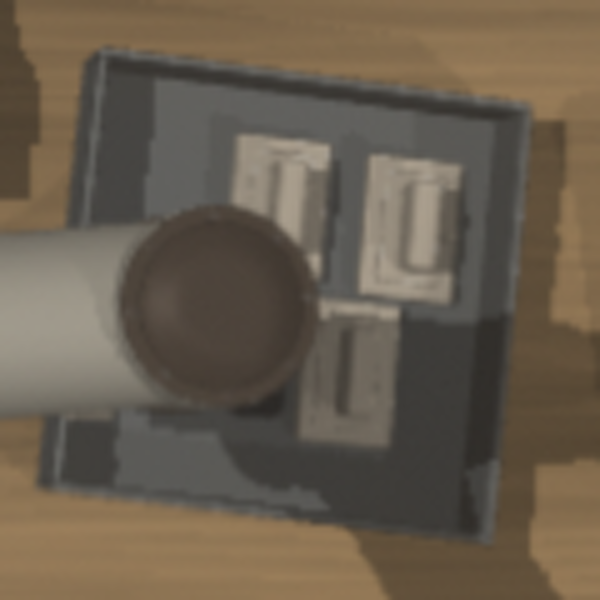

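D was knocked about 2 to 3 cm, to top crop (350,373), and still lies flat. I'll measure it and choose a free slot for A.

```bash
python3 -c "
from h import *
t=optics.capture('top');s=optics.capture('scene')
f=lambda a,b,z:atz(t,379.5+a/5,169.5+b/5,z)
C=np.mean([f(*q,.018) for q in((310,298),(402,308),(388,447),(298,440))],0); print(C, (Rz(-6.4).T@(C-[.468,-.2756,0])))
for x,y,n in((350,373,'D'),(280,205,'B'),(411,228,'E')): 
  C=f(x,y,.018);print(n,C,Rz(-6.4).T@(C-[.468,-.2756,0]))
for p in ((-.052,.085),(-.06,.09),(.052,.09)): print(p,np.round(np.array([.468,-.2756,0])+Rz(-6.4)@[*p,0],4))
to(.4258,-.1853,.15,-6.4)
"
```

```text
[ 0.4222268  -0.32209046  0.018     ] [-0.04030569 -0.05130302  0.018     ]
D [ 0.4222818  -0.32229445  0.018     ] [-0.0402283  -0.05149961  0.018     ]
B [ 0.52777375 -0.27918063  0.018     ] [0.05980037 0.0031046  0.018     ]
E [ 0.51394307 -0.36333525  0.018     ] [ 0.05543651 -0.08206725  0.018     ]
(-0.052, 0.085) [ 0.4258 -0.1853  0.    ]
(-0.06, 0.09) [ 0.4184 -0.1795  0.    ]
(0.052, 0.09) [ 0.5297 -0.192   0.    ]
cm xyz [-0.34  2.22 -5.83] |6.3| rot [-0.0001  0.0023  0.003 ] j [   4.3    8.7  -27.9    0.   -53.2 -100.6] F [ 0.2  0.2 -1.5]
```

A goes to the free slot at tote (-55,+85) mm, and C will go to (+55,+85).

step_arm([
  [[0,0,0,-0.6,0,-4,0],[0,0,0,-0.6,0,-5.8,0],[0,0,0,-0.6,4,-5.8,0],[0,0,0,-0.6,8,-5.8,0],[0,0,0,-0.6,10.5,-5.8,0]],
])

```text
time_s: 43.53
tcp_pos: [0.4202, -0.1874, 0.0634]
ee_rot: [[0.993, -0.003, 0.117], [-0.117, 0.0, 0.993], [-0.003, -1.0, -0.0]]
wrist_force: [-0.1, 0.0, -1.6]
gripper_width: 0.204
```

step_arm([
  [[0,0,0,0,0,0,0],[0,0,0,0,0,0,0],[0,0,0,0,0,0,0],[0,0,0,0,0,0,0],[0,0,0,0,0,0,0]],
])

```text
time_s: 43.95
tcp_pos: [0.4233, -0.1863, 0.0671]
ee_rot: [[0.994, 0.003, 0.113], [-0.113, -0.001, 0.994], [0.003, -1.0, -0.0]]
wrist_force: [0.1, 0.2, -1.9]
gripper_width: 0.206
```

```bash
python3 -c "
from h import *
print(r.sense()['gripper_width'],r.sense()['tcp_pos'])
s=optics.capture('scene');crop(s,180,110,310,220,6,'s31.png')
to(.4228,-.185,.0395,-6.4)
"
```

```text
0.20560502275411685 [ 0.42334983 -0.18627065  0.06713984]
cm xyz [-0.05  2.74  0.11] |2.7| rot [ 0.0004 -0.0012  0.0025] j [ -3.5  18.2 -34.4   0.1 -37.3 -93. ] F [ 0.1  0.1 -1.4]
```

View pics/s31.png

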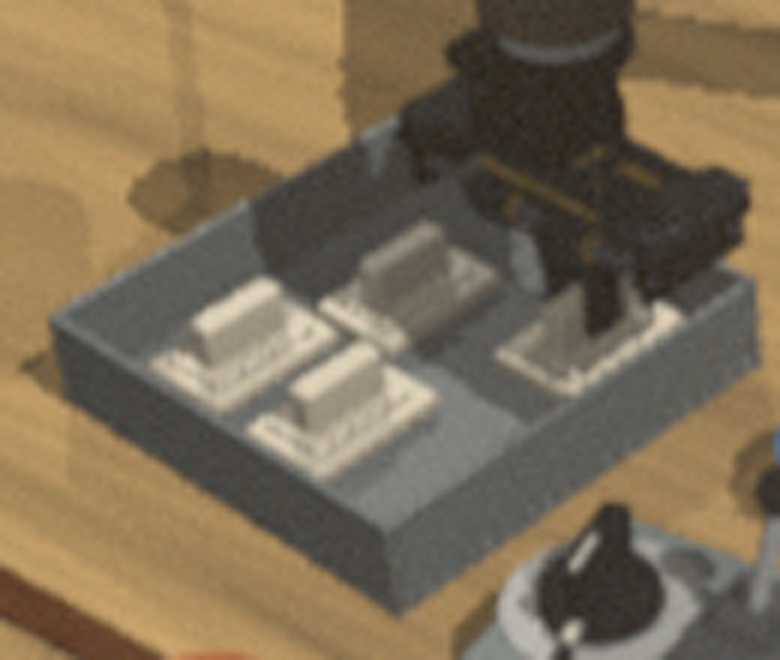

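step_arm([
  [[0,0,0,0,1,0,0],[0,0,0,0,2,0,0],[0,0,0,0,2.7,0,0],[0,0,0,0,2.7,0,0],[0,0,0,0,2.7,0,0]],
])

```text
time_s: 44.42
tcp_pos: [0.4224, -0.1859, 0.0386]
ee_rot: [[0.994, -0.0, 0.112], [-0.112, -0.0, 0.994], [-0.0, -1.0, -0.001]]
wrist_force: [1.1, -0.3, -1.7]
gripper_width: 0.203
```

step_arm([
  [[0,0,0,0,0,0,15],[0,0,0,0,0,0,30],[0,0,0,0,0,0,30],[0,0,0,0,0,0,30],[0,0,0,0,-2,0,30]],
])

```text
time_s: 44.83
tcp_pos: [0.4195, -0.1857, 0.0559]
ee_rot: [[0.993, -0.008, 0.114], [-0.114, 0.001, 0.994], [-0.008, -1.0, -0.0]]
wrist_force: [-0.1, 0.3, -0.3]
gripper_width: 0.297
```

step_arm([
  [[0,0,0,0,-4,0,30],[0,0,0,0,-8,0,45],[0,0,0,0,-12,2,60],[0,-0.06,0,0,-16,4,80],[0,-0.12,0,0,-16,8,80]],
])

```text
time_s: 45.25
tcp_pos: [0.4346, -0.1091, 0.2251]
ee_rot: [[1.0, 0.013, -0.007], [0.007, -0.002, 1.0], [0.013, -1.0, -0.002]]
wrist_force: [3.1, 0.5, 0.4]
gripper_width: 0.52
```

```bash
python3 -c "
from h import *
print(r.sense()['gripper_width'],r.sense()['tcp_pos'])
s=optics.capture('scene');crop(s,170,100,450,300,2.8,'s32.png')
to(.447,.327,.21,93.3)
"
```

```text
0.5201268618710231 [ 0.43455122 -0.10906064  0.22513808]
cm xyz [ 1.88  1.42 42.92] |43.0| rot [ 0.0085 -1.6128  0.0102] j [  7.7   4.6 -24.5   0.  -60.3 -96.8] F [-1.   2.9 -0.5]
```

View pics/s32.png

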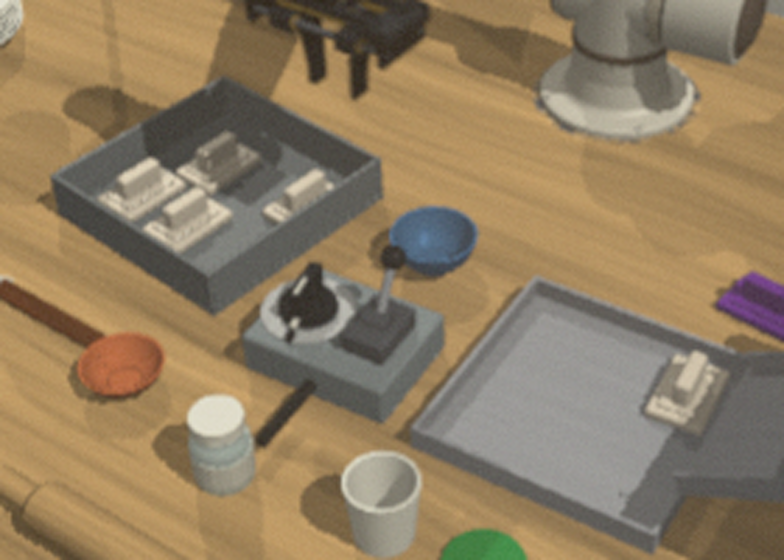

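Four lids lie flat in the tote. I'll measure C, at crop (690,385), closely before the lengthwise grip.

```bash
python3 -c "
from h import *
t=optics.capture('top');s=optics.capture('scene')
b=lid(.447,.328,3.3)+[box(.5178,.2506,3.4,0,.028,.26,.26)]
draw(t,b,215,200,285,265,11,'t33.png'); draw(s,b,385,205,465,270,9,'s33.png')
"
```

```text
(no output)
```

View pics/t33.png

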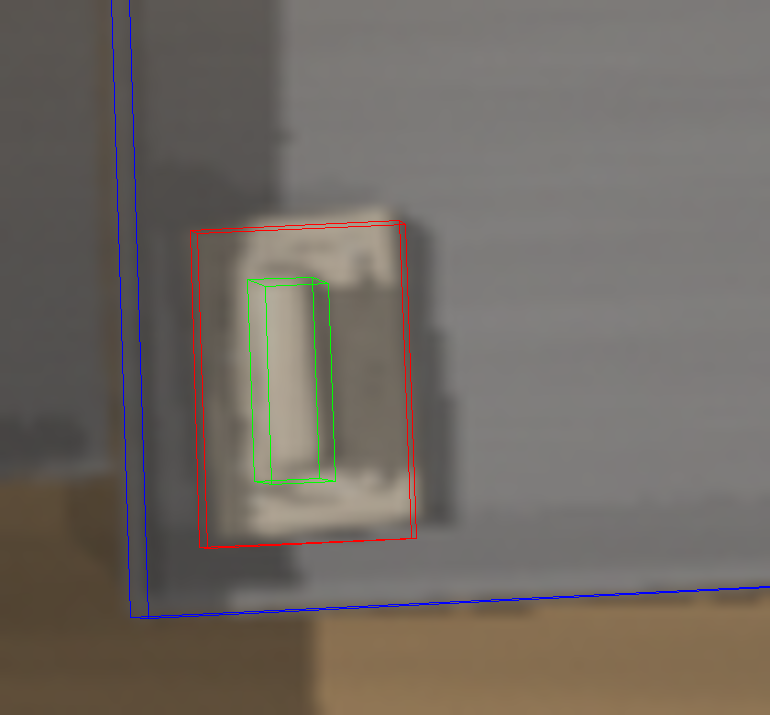

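View pics/s33.png

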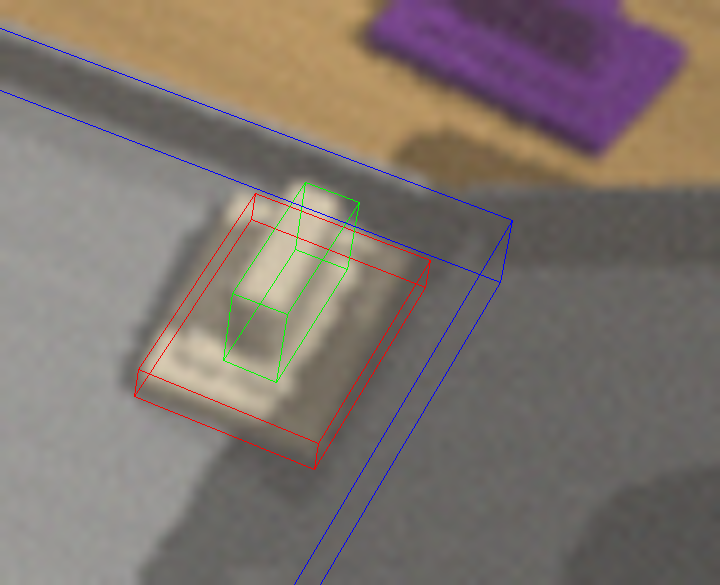

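step_arm([
  [[0,-0.12,0,0.5,0,4,85],[0,-0.24,0,1,0,8,85],[0,-0.36,0,1.5,0,12,85],[0,-0.48,0,2,0,16,85],[0,-0.6,0,2,0,20,85]],
])

```text
time_s: 45.82
tcp_pos: [0.4497, 0.0931, 0.2172]
ee_rot: [[0.819, -0.002, -0.574], [0.574, -0.001, 0.819], [-0.003, -1.0, 0.0]]
wrist_force: [1.1, 0.3, -0.9]
gripper_width: 0.844
```

```bash
python3 -c "
from h import *
to(.449,.326,.21,93.3)
"
```

```text
cm xyz [13.31  0.69 19.12] |23.3| rot [-0.0017 -1.0175 -0.0024] j [ 32.1   6.6 -23.1  -0.  -60.4 -87. ] F [ 1.1  0.3 -0.9]
```

step_arm([
  [[0,-0.12,0,2.3,0,3.3,85],[0,-0.24,0,4.6,0,6.6,85],[0,-0.36,0,6.9,0,9.9,85],[0,-0.48,0,9.2,0,13.2,85],[0,-0.6,0,11.5,0,16.5,85]],
])

```text
time_s: 46.23
tcp_pos: [0.4497, 0.2941, 0.2168]
ee_rot: [[0.352, -0.003, -0.936], [0.936, -0.002, 0.352], [-0.003, -1.0, 0.002]]
wrist_force: [1.3, -0.9, 0.1]
gripper_width: 0.85
```

```bash
python3 -c "
from h import *
to(.449,.326,.15,93.3)
"
```

```text
cm xyz [2.98 6.68 1.17] |7.4| rot [-0.0025 -0.4169 -0.0025] j [ 50.5  14.4 -13.2  -0.1 -62.6 -71. ] F [ 1.3 -0.9  0.1]
```

step_arm([
  [[0,-0.12,0,1.5,0,0.6,85],[0,-0.24,0,2.9,0,1.1,85],[0,-0.36,0,2.9,1.5,1.1,85],[0,-0.417,0,2.9,4,1.1,85],[0,-0.417,0,2.9,6.5,1.1,85]],
])

```text
time_s: 46.65
tcp_pos: [0.4503, 0.3239, 0.1516]
ee_rot: [[-0.054, -0.001, -0.999], [0.999, -0.0, -0.054], [-0.0, -1.0, 0.001]]
wrist_force: [-0.3, -0.3, -0.2]
gripper_width: 0.849
```

step_arm([
  [[0,0,0,0,2,0,85],[0,0,0,0,4,0,85],[0,0,0,0,5,0,85],[0,0,0,0,5,0,85],[0,0,0,0,5,0,85]],
])

```text
time_s: 47.07
tcp_pos: [0.4502, 0.3238, 0.1024]
ee_rot: [[-0.053, -0.002, -0.999], [0.999, -0.002, -0.053], [-0.002, -1.0, 0.002]]
wrist_force: [0.5, 1.2, 0.5]
gripper_width: 0.848
```

```bash
python3 -c "
from h import *
to(.449,.326,.042,93.3)
s=optics.capture('scene');crop(s,370,150,480,270,5,'s34.png')
t=optics.capture('top');crop(t,205,190,300,275,7,'t34.png')
"
```

```text
cm xyz [0.24 6.04 0.09] |6.0| rot [-0.0021 -0.0051 -0.0017] j [ 52.5  22.8 -19.3  -0.  -48.  -49.4] F [0.5 1.2 0.5]
```

View pics/s34.png

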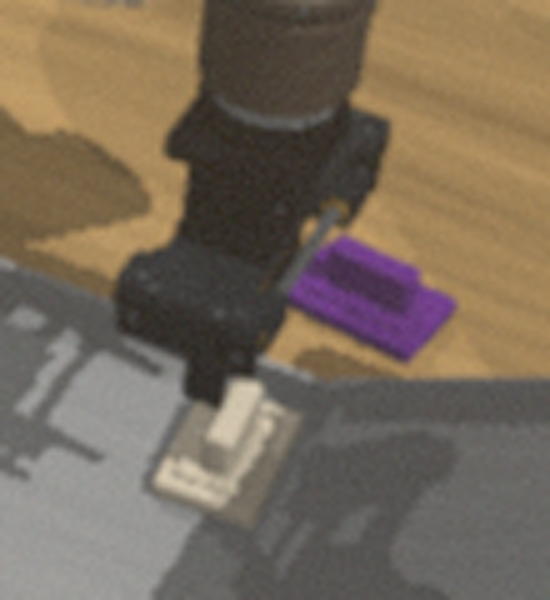

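View pics/t34.png

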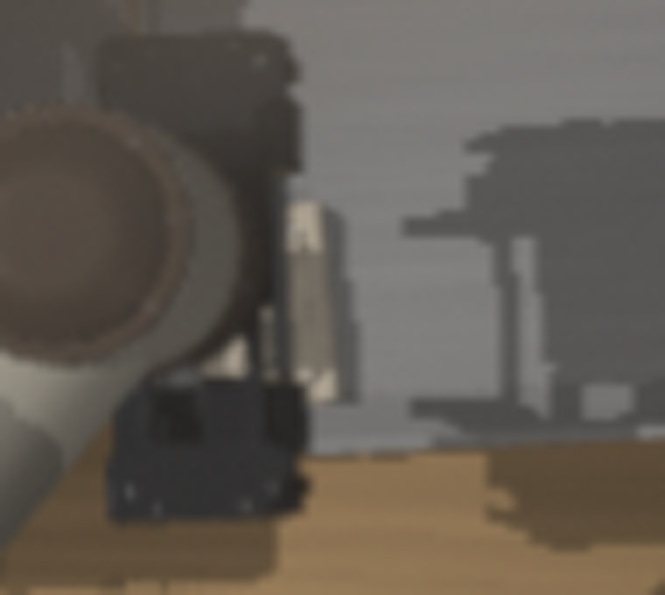

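step_arm([
  [[0,0,0,0.2,1.5,0,88],[0,0,0,0.2,3,0,88],[0,0,0,0.2,4,0,88],[0,0,0,0.2,4,0,88],[0,0,0,0.2,4,0,88]],
])

```text
time_s: 47.58
tcp_pos: [0.4499, 0.3265, 0.0632]
ee_rot: [[-0.053, -0.001, -0.999], [0.999, -0.0, -0.053], [-0.0, -1.0, 0.001]]
wrist_force: [-0.6, 0.2, 0.9]
gripper_width: 0.88
```

step_arm([
  [[0,0,0,0,0.5,0,88],[0,0,0,0,1,0,88],[0,0,0,0,1.5,0,88],[0,0,0,0,2,0,88],[0,0,0,0,2,0,88]],
])

```text
time_s: 48.0
tcp_pos: [0.4491, 0.3258, 0.0417]
ee_rot: [[-0.053, -0.003, -0.999], [0.999, -0.002, -0.053], [-0.002, -1.0, 0.003]]
wrist_force: [-0.5, -0.3, -1.4]
gripper_width: 0.879
```

step_arm([
  [[0,0,0,0,0,0,75],[0,0,0,0,0,0,65],[0,0,0,0,0,0,55],[0,0,0,0,0,0,40],[0,0,0,0,0,0,40]],
])

```text
time_s: 48.42
tcp_pos: [0.4495, 0.3263, 0.043]
ee_rot: [[-0.053, -0.002, -0.999], [0.999, -0.0, -0.053], [-0.0, -1.0, 0.002]]
wrist_force: [-1.5, 0.3, 1.2]
gripper_width: 0.641
```

step_arm([
  [[0,0,0,0,0,0,40],[0,0,0,0,0,0,40],[0,0,0,0,-1,0,40],[0,0,0,0,-3,0,40],[0,0,0,0,-5,0,40]],
])

```text
time_s: 48.83
tcp_pos: [0.4494, 0.3258, 0.0931]
ee_rot: [[-0.053, -0.003, -0.999], [0.999, -0.002, -0.053], [-0.002, -1.0, 0.003]]
wrist_force: [0.5, 1.0, -1.5]
gripper_width: 0.648
```

step_arm([
  [[0,0,0,0,-3,0,40],[0,0,0,0,-6,0,40],[0,0,0,0,-9,0,40],[0,0,0,-1,-12,0,40],[0,0,0,-3,-13,0,40]],
])

```text
time_s: 49.25
tcp_pos: [0.4535, 0.2989, 0.2285]
ee_rot: [[-0.056, 0.007, -0.998], [0.998, 0.006, -0.056], [0.006, -1.0, -0.007]]
wrist_force: [0.9, 0.2, -0.9]
gripper_width: 0.646
```

```bash
python3 -c "
from h import *
print(r.sense()['gripper_width'],r.sense()['tcp_pos'])
s=optics.capture('scene');crop(s,300,80,480,270,4,'s35.png')
p=np.array([.468,-.2756,0])+Rz(-6.4)@[.055,.085,0];print(p)
to(p[0],p[1],.21,83.6)
"
```

```text
0.6455472617561715 [0.45351473 0.29890304 0.2284866 ]
[ 0.53213209 -0.19726052  0.        ]
cm xyz [-49.58   1.69  -5.3 ] |49.9| rot [0.0047 0.165  0.0046] j [ 50.3  13.8 -12.2   0.1 -63.6 -47.3] F [-0.8 -1.6 -0.4]
```

View pics/s35.png

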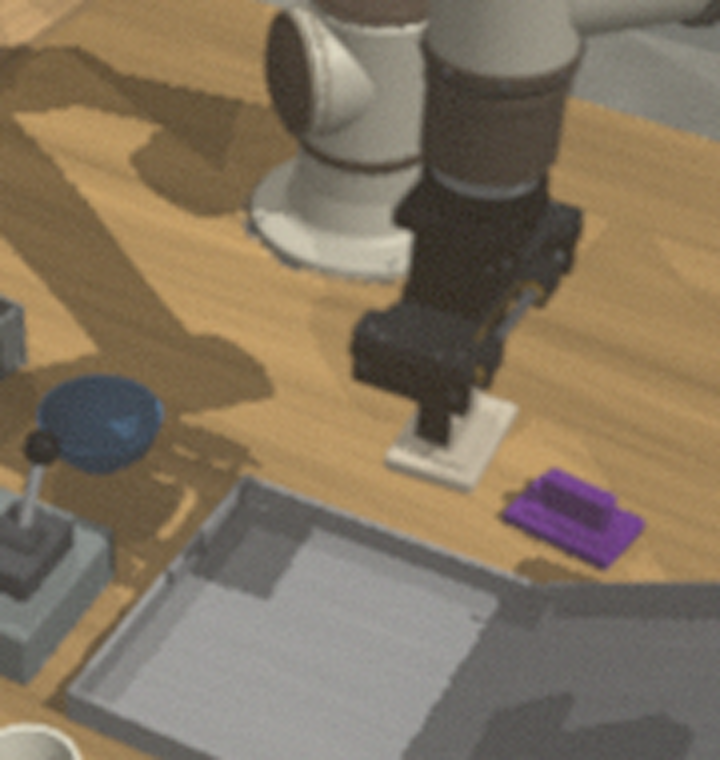

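Lid C is held level and the tray is empty. I'll carry it to the tote.

step_arm([
  [[0,0.03,0,-4,0,-0.4,40],[0,0.06,0,-8,0,-0.8,40],[0,0.09,0,-12,0,-1.2,40],[0,0.12,0,-16,0,-1.6,40],[0,0.165,0,-20,0,-2,40]],
])

```text
time_s: 49.72
tcp_pos: [0.4816, 0.0959, 0.2232]
ee_rot: [[0.113, -0.001, -0.994], [0.994, -0.0, 0.113], [-0.0, -1.0, 0.001]]
wrist_force: [0.3, -0.0, -1.0]
gripper_width: 0.645
```

step_arm([
  [[0,0,0,-4,0,0,40],[0,0,0,-8,0,0,40],[0,0,0,-12,0,0,40],[0,0,0,-16,0,0,40],[0,0,0,-20,0,0,40]],
])

```text
time_s: 50.13
tcp_pos: [0.4588, -0.1028, 0.2233]
ee_rot: [[0.111, -0.001, -0.994], [0.994, -0.0, 0.111], [-0.0, -1.0, 0.001]]
wrist_force: [1.5, -0.6, -2.4]
gripper_width: 0.645
```

```bash
python3 -c "
from h import *
print(r.sense()['gripper_width'],r.sense()['tcp_pos'])
s=optics.capture('scene');crop(s,180,100,340,230,5,'s36.png')
to(.5321,-.1973,.1,83.6)
"
```

```text
0.6452532607161605 [ 0.45875216 -0.10279101  0.22330755]
cm xyz [-7.98 12.32 -8.5 ] |17.0| rot [-0.0029 -0.0056 -0.0026] j [  6.7   7.4 -21.3   0.1 -61.5 -13.5] F [ 0.3 -3.3 -0.5]
```

View pics/s36.png

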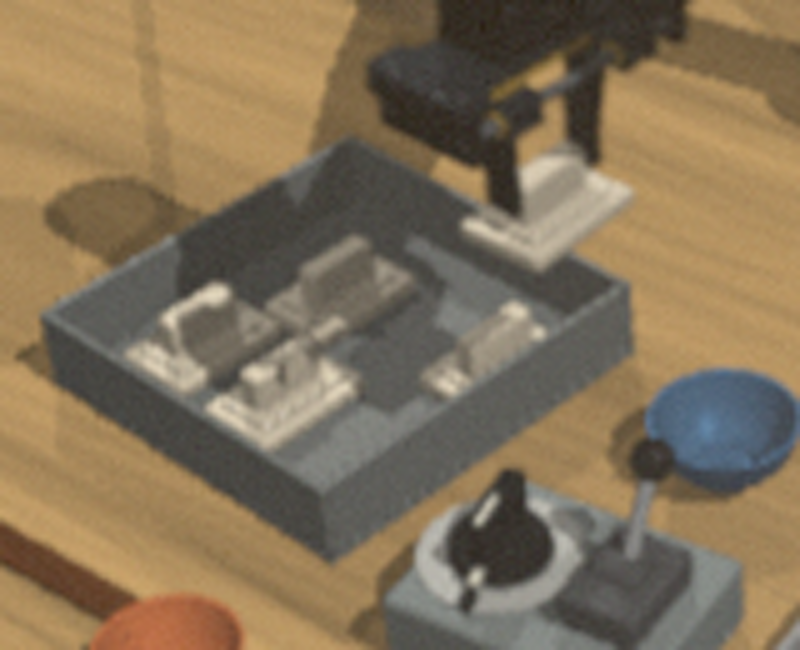

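step_arm([
  [[0,0,0,-2.6,0,-2.8,40],[0,0,0,-5.2,0,-5.6,40],[0,0,0,-8,0,-8.4,40],[0,0,0,-8,3,-8.4,40],[0,0,0,-8,7,-8.4,40]],
])

```text
time_s: 50.6
tcp_pos: [0.538, -0.1921, 0.1553]
ee_rot: [[0.114, 0.008, -0.993], [0.993, -0.002, 0.114], [-0.001, -1.0, -0.008]]
wrist_force: [1.1, -0.1, -2.4]
gripper_width: 0.642
```

step_arm([
  [[0,0,0,0,3,0,40],[0,0,0,0,6,0,40],[0,0,0,0,8,0,40],[0,0,0,0,8,0,40],[0,0,0,0,8,0,40]],
])

```text
time_s: 51.02
tcp_pos: [0.5336, -0.1899, 0.0724]
ee_rot: [[0.111, -0.004, -0.994], [0.994, -0.001, 0.111], [-0.001, -1.0, 0.004]]
wrist_force: [0.9, 0.1, -1.2]
gripper_width: 0.638
```

```bash
python3 -c "
from h import *
print(r.sense()['gripper_width'],r.sense()['tcp_pos'])
s=optics.capture('scene');crop(s,180,100,340,230,5,'s37.png')
to(.5321,-.1973,.0445,83.6)
"
```

```text
0.6384807560539629 [ 0.5336341  -0.18993786  0.07235763]
cm xyz [-0.75  2.94  0.2 ] |3.0| rot [-0.      0.0005 -0.001 ] j [ -3.2  26.  -19.2   0.1 -44.8  -3.3] F [ 0.8  0.5 -0.4]
```

View pics/s37.png

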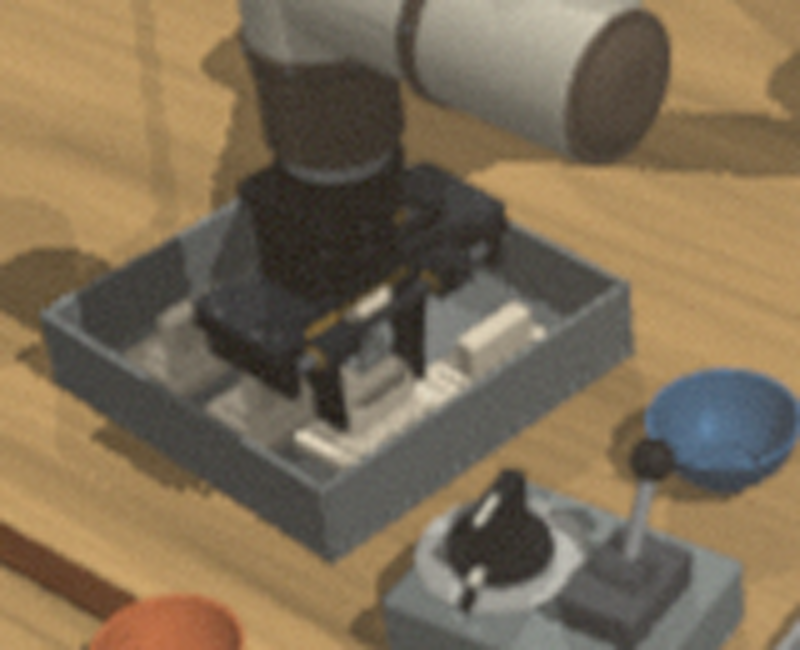

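step_arm([
  [[0,0,0,-0.5,1,0.1,40],[0,0,0,-0.5,2,0.1,40],[0,0,0,-0.5,2.7,0.1,40],[0,0,0,-0.5,2.7,0.1,40],[0,0,0,-0.5,2.7,0.1,40]],
])

```text
time_s: 51.48
tcp_pos: [0.5322, -0.1948, 0.0455]
ee_rot: [[0.112, -0.002, -0.994], [0.994, -0.0, 0.112], [-0.001, -1.0, 0.002]]
wrist_force: [0.3, 0.2, -1.5]
gripper_width: 0.645
```

```bash
python3 -c "
from h import *
print(r.sense()['gripper_width'],r.sense()['tcp_pos'])
to(.5321,-.1973,.0445,83.6)
"
```

```text
0.64518319643411 [ 0.53216    -0.19475149  0.04546829]
cm xyz [-0.25  0.1  -0.02] |0.3| rot [-0.0024 -0.0001 -0.0006] j [ -3.7  28.2 -20.7   0.  -41.3  -2.7] F [ 0.3  0.2 -1.5]
```

step_arm([
  [[0,0,0,0,0.1,0,40],[0,0,0,0,0.1,0,60],[0,0,0,0,0.1,0,76],[0,0,0,0,0.1,0,76],[0,0,0,0,0.1,0,76]],
])

```text
time_s: 51.9
tcp_pos: [0.533, -0.1948, 0.0454]
ee_rot: [[0.111, -0.0, -0.994], [0.994, -0.001, 0.111], [-0.001, -1.0, 0.0]]
wrist_force: [-0.8, -0.4, 0.9]
gripper_width: 0.743
```

step_arm([
  [[0,0,0,0,-1,0,76],[0,0,0,0,-4,0,76],[0,0,0,0,-8,0,76],[0,0,0,0,-12,0,76],[0,0,0,0,-16,0,76]],
])

```text
time_s: 52.32
tcp_pos: [0.5324, -0.1947, 0.2077]
ee_rot: [[0.111, -0.001, -0.994], [0.994, -0.001, 0.111], [-0.001, -1.0, 0.001]]
wrist_force: [1.6, -0.9, -0.2]
gripper_width: 0.76
```

step_arm([
  [[0,0,0,0,-3,4,30],[0,0,0,0,-4,8,0],[0,0,0,4,-4,12,0],[0,0,0,8,-4,14,0],[0,0,0,12,-4,14,0]],
])

```text
time_s: 52.73
tcp_pos: [0.4054, -0.0778, 0.2464]
ee_rot: [[0.115, 0.001, -0.993], [0.993, 0.0, 0.115], [0.001, -1.0, -0.001]]
wrist_force: [1.0, 0.6, -0.9]
gripper_width: 0.463
```

```bash
python3 -c "
from h import *
print(r.sense()['gripper_width'],r.sense()['tcp_pos'])
s=optics.capture('scene');crop(s,180,100,340,230,5,'s38.png')
t=optics.capture('top');crop(t,300,150,500,290,4,'t38.png')
to(.515,.0385,.24,5.6)
"
```

```text
0.4633969189076349 [ 0.40536251 -0.07779564  0.2464082 ]
cm xyz [12.28  0.72 -9.49] |15.5| rot [1.200e-03 1.369e+00 2.900e-03] j [ 12.4   0.2 -25.6  -0.  -64.1 -18.3] F [ 0.6 -0.2  0.5]
```

View pics/s38.png

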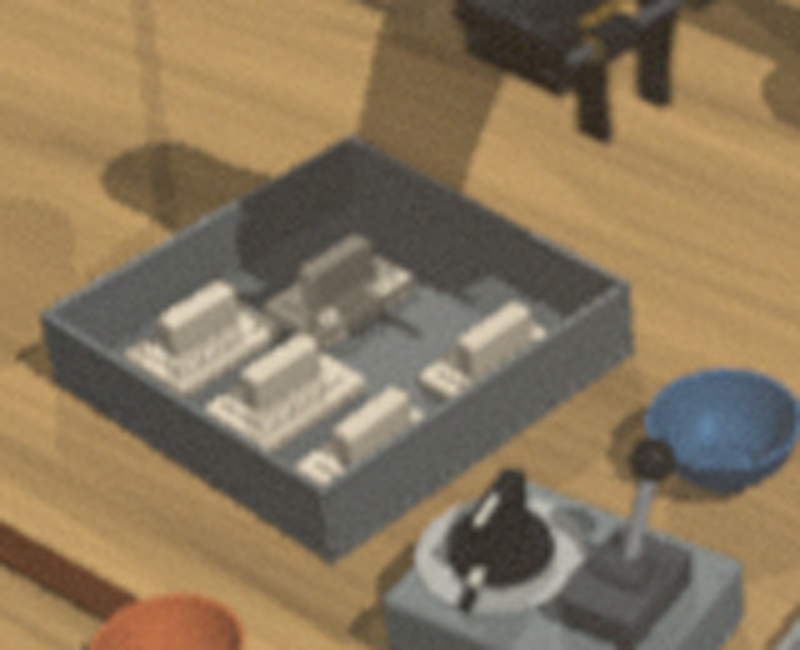

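View pics/t38.png

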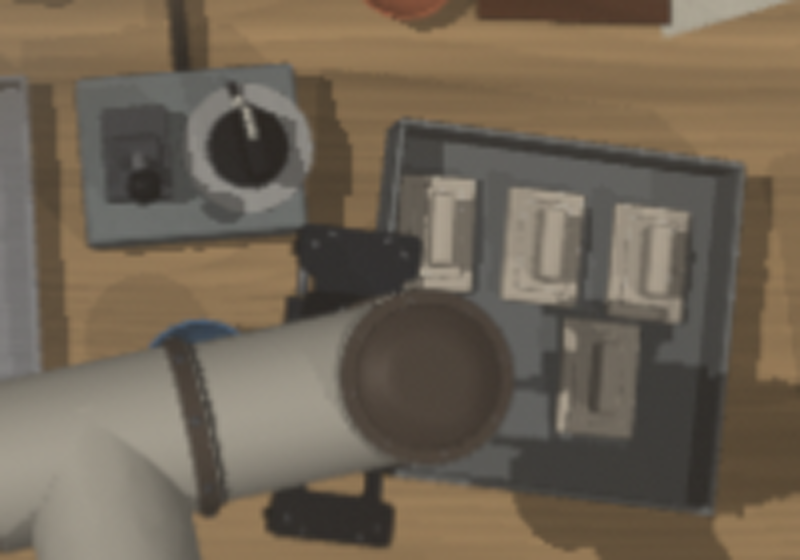

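All five lids lie flat, handle up and separate, and the tray is empty. The lever is still at stop and the pointer still lines up. Now I'll push the lever back to run.

step_arm([
  [[0,0.12,0,0,0,0,0],[0,0.24,0,0,0,0,0],[0,0.36,0,0,0,0,0],[0,0.48,0,0,0,0,0],[0,0.6,0,0,0,0,0]],
])

```text
time_s: 53.25
tcp_pos: [0.4089, -0.078, 0.2457]
ee_rot: [[0.658, -0.0, -0.753], [0.753, -0.0, 0.658], [-0.0, -1.0, -0.0]]
wrist_force: [0.4, -0.4, -0.1]
gripper_width: 0.032
```

step_arm([
  [[0,0.12,0,0,0,0,0],[0,0.24,0,0,0,0,0],[0,0.36,0,0,0,0,0],[0,0.48,0,0,0,0,0],[0,0.6,0,0,0,0,0]],
])

```text
time_s: 53.67
tcp_pos: [0.4088, -0.0781, 0.2457]
ee_rot: [[0.968, -0.0, -0.25], [0.25, -0.0, 0.968], [-0.001, -1.0, -0.0]]
wrist_force: [-1.0, -0.8, 0.6]
gripper_width: 0.005
```

```bash
python3 -c "
from h import *
to(.5175,.039,.24,5.6)
"
```

```text
cm xyz [13.45  0.56  8.63] |16.0| rot [ 0.0003  0.1548 -0.0005] j [ 11.8   0.5 -25.4   0.  -64.1 -87.3] F [-1.  -0.8  0.6]
```

step_arm([
  [[0,0.08,0,3.4,0,2.2,0],[0,0.155,0,6.8,0,4.4,0],[0,0.155,0,10.2,0,6.6,0],[0,0.155,0,13.4,0,8.6,0],[0,0.155,0,13.4,0,8.6,0]],
])

```text
time_s: 54.08
tcp_pos: [0.5207, 0.0432, 0.2447]
ee_rot: [[0.994, 0.001, -0.107], [0.107, -0.0, 0.994], [0.001, -1.0, -0.0]]
wrist_force: [-0.5, -0.7, 0.3]
gripper_width: 0.007
```

```bash
python3 -c "
from h import *
to(.5175,.039,.134,5.6)
"
```

```text
cm xyz [-0.38 11.07 -0.38] |11.1| rot [0.0003 0.0095 0.0013] j [  22.6   11.5  -12.9    0.   -65.6 -106.4] F [-0.5 -0.7  0.3]
```

step_arm([
  [[0,0.01,0,-0.3,0,-0.2,0],[0,0.01,0,-0.3,4,-0.2,0],[0,0.01,0,-0.3,8,-0.2,0],[0,0.01,0,-0.3,11,-0.2,0],[0,0.01,0,-0.3,11,-0.2,0]],
])

```text
time_s: 54.5
tcp_pos: [0.5082, 0.035, 0.1296]
ee_rot: [[0.996, -0.014, -0.091], [0.091, -0.004, 0.996], [-0.014, -1.0, -0.002]]
wrist_force: [-0.9, -0.8, 0.2]
gripper_width: 0.005
```

```bash
python3 -c "
from h import *
to(.5175,.039,.134,5.6)
s=optics.capture('scene');crop(s,240,100,350,250,5,'s39.png')
"
```

```text
cm xyz [ 0.96 -0.45  0.31] |1.1| rot [ 0.0022 -0.0069 -0.0142] j [ 2.220e+01  1.730e+01 -2.330e+01 -1.000e-01 -5.020e+01 -1.069e+02] F [-0.9 -0.8  0.2]
```

View pics/s39.png

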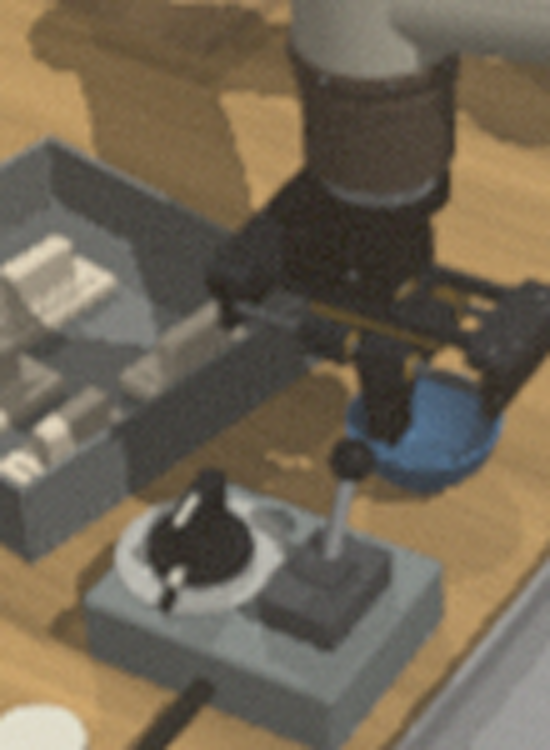

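The closed fingers stand on the robot side of the ball at crop (350,460). I'll push away from the robot.

step_arm([
  [[0,0,0,1,0,0.1,0],[0,0,0,2,0,0.1,0],[0,0,0,3,0,0.1,0],[0,0,0,4,0,0.1,0],[0,0,0,5,0,0.1,0]],
])

```text
time_s: 54.97
tcp_pos: [0.565, 0.0434, 0.136]
ee_rot: [[0.996, 0.001, -0.094], [0.094, 0.0, 0.996], [0.001, -1.0, 0.0]]
wrist_force: [-1.1, -0.1, 0.8]
gripper_width: 0.004
```

step_arm([
  [[0,0,0,0.6,0,0.1,0],[0,0,0,1.2,0,0.1,0],[0,0,0,1.8,0,0.1,0],[0,0,0,2.3,0,0.1,0],[0,0,0,2.6,0,0.1,0]],
])

```text
time_s: 55.38
tcp_pos: [0.589, 0.0468, 0.1341]
ee_rot: [[0.996, -0.002, -0.094], [0.094, -0.0, 0.996], [-0.002, -1.0, -0.0]]
wrist_force: [-1.8, 0.1, 0.1]
gripper_width: 0.004
```

```bash
python3 -c "
from h import *
to(.598,.0467,.134,5.6)
s=optics.capture('scene');crop(s,240,100,350,250,5,'s40.png')
"
```

```text
cm xyz [ 0.89  0.01 -0.09] |0.9| rot [ 0.0002 -0.0038 -0.0024] j [  20.2   23.8  -12.1   -0.   -54.2 -104.8] F [-1.8  0.1  0.1]
```

View pics/s40.png

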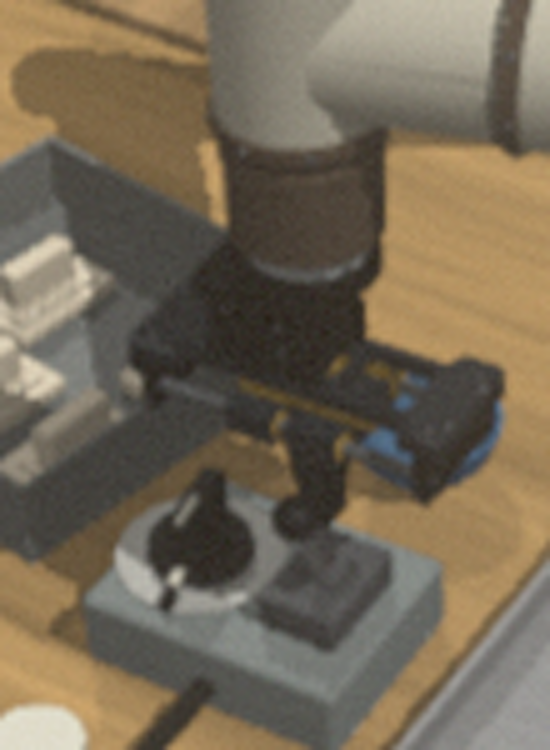

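The ball moves ahead of the fingers and is now at crop (297,520). I'll push on to the end stop.

step_arm([
  [[0,0,0,0.3,0,0,0],[0,0,0,0.5,0,0,0],[0,0,0,0.7,0,0,0],[0,0,0,0.9,0,0,0],[0,0,0,0.9,0,0,0]],
])

```text
time_s: 55.85
tcp_pos: [0.5962, 0.0472, 0.1343]
ee_rot: [[0.996, -0.006, -0.093], [0.093, -0.001, 0.996], [-0.006, -1.0, -0.001]]
wrist_force: [-6.0, 0.4, 1.5]
gripper_width: 0.004
```

step_arm([
  [[0,0,0,0.1,0,0,0],[0,0,0,0.2,0,0,0],[0,0,0,0.3,0,0,0],[0,0,0,0.3,0,0,0],[0,0,0,0.3,0,0,0]],
])

```text
time_s: 56.27
tcp_pos: [0.5965, 0.0472, 0.1342]
ee_rot: [[0.996, -0.011, -0.093], [0.093, -0.002, 0.996], [-0.011, -1.0, -0.001]]
wrist_force: [-10.9, 0.6, 4.3]
gripper_width: 0.007
```

At the stop: the force rises with no further motion. I'll back off and check everything.

step_arm([
  [[0,0,0,-2,0,0,0],[0,0,0,-5,0,0,0],[0,0,0,-7,-3,0,0],[0,0,0,-9,-7,0,0],[0,0,0,-10,-11,0,0]],
])

```text
time_s: 56.68
tcp_pos: [0.5, 0.038, 0.243]
ee_rot: [[0.996, -0.003, -0.094], [0.094, -0.001, 0.996], [-0.003, -1.0, -0.001]]
wrist_force: [1.2, 0.4, -0.0]
gripper_width: 0.005
```

step_arm([
  [[0,0,0,-4,0,0,0],[0,0,0,-8,0,0,0],[0,0,0,-9,-3,0,0],[0,0,0,-9,-5,0,0],[0,0,0,-9,-5,0,0]],
])

```text
time_s: 57.1
tcp_pos: [0.4142, 0.0303, 0.2976]
ee_rot: [[0.995, 0.011, -0.096], [0.096, 0.003, 0.995], [0.011, -1.0, 0.002]]
wrist_force: [0.5, 0.9, 0.1]
gripper_width: 0.005
```

```bash
python3 pol.py | grep -v tooth; python3 -c "
from h import *
print(r.sense()['tcp_pos'])
s=optics.capture('scene');t=optics.capture('top')
crop(s,160,90,460,310,2.6,'s41.png'); crop(s,245,185,335,255,8.5,'s42.png')
crop(t,300,150,500,290,4,'t41.png')
"
```

```text
top ring centre (np.float32(-38.04069), np.float64(0.5964999999999993), np.float64(-0.041499999999999995))
 mark z 0.053 13.15 58
 mark z 0.056 13.61 57
 mark z 0.06 14.3 55
 line 15.21 137
scene ring centre (np.float32(-43.82164), np.float64(0.5934999999999996), np.float64(-0.045))
 mark z 0.053 14.18 48
 mark z 0.056 18.04 48
 mark z 0.06 23.23 58
 line 15.23 170
[0.41321613 0.03049304 0.29400003]
```

View pics/s41.png

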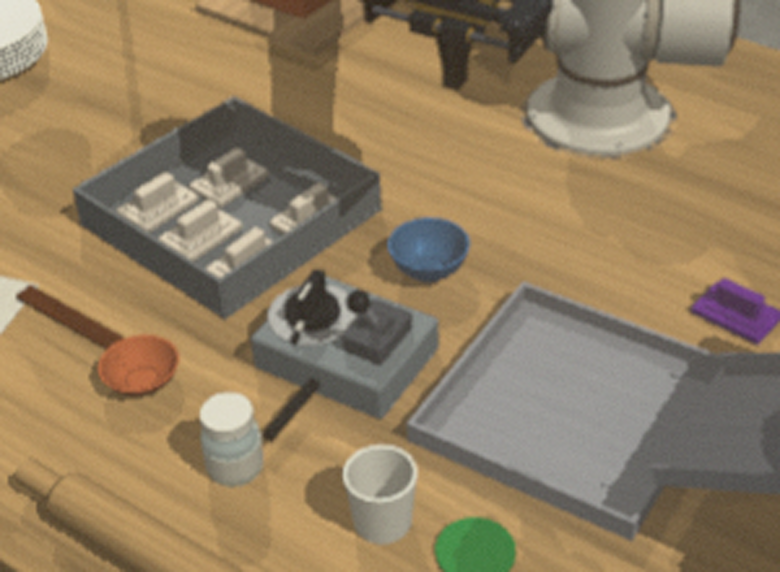

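View pics/s42.png

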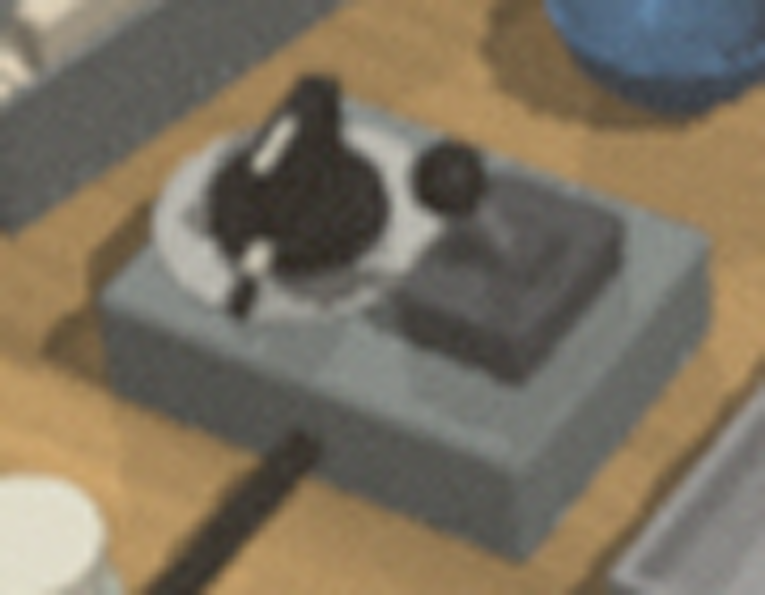

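View pics/t41.png

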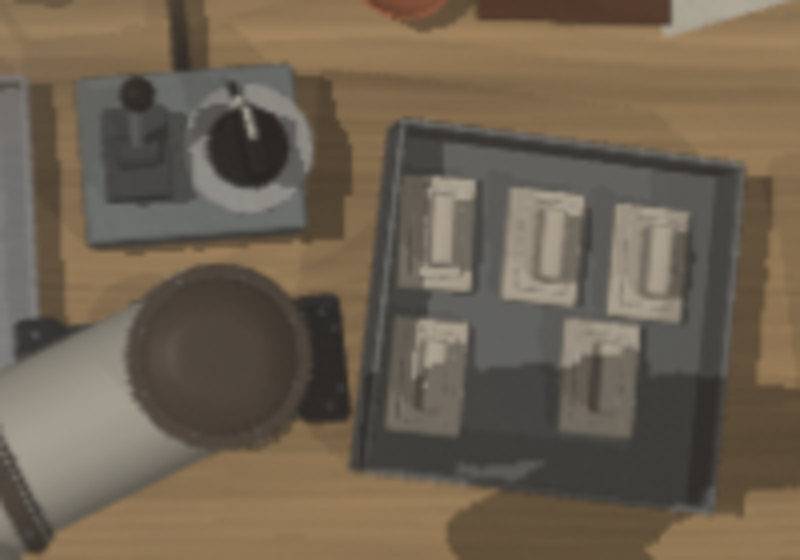

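The scene shows the lever ball back at its starting run position (top (334,173)). The pointer lines up with the mark, five lids lie flat and apart in the tote, the tray is empty, and the bystanders are where they were.

```bash
python3 -c "
from h import *
s=optics.capture('scene');t=optics.capture('top')
print(tri(t,(333.75,173),s,(297.4,205.4)))
print(r.finish_job())
"
```

```text
(array([0.62208155, 0.04729059, 0.13855857]), np.float64(0.0005633711681380593))
the job is handed in; nothing more can be done
None
```

The job is done and handed in, at about 57 s on the robot's clock.

- **Lever:** I pulled it to its stop end first and pushed it back to run last. Both times I went on until the force rose to about 10 N with no further motion. At the end the ball measured x = 0.622 m, against 0.619 m at the start.
- **Knob:** I turned it clockwise by about 136° with the press stopped. The pointer and mark agree by eye in both views. My angle readings just after setting it disagreed: in the scene view the tooth was 0.7° short of the mark, while in the top view the white line was 3.4° past it. At the end the top view put the line at 15.2° and the mark at 13.6°. The final scene-view reading of the mark was too unstable to use (14° to 23°). I expect the true error is about 1 to 2°.
- **Lids:** All five are in the tote, flat, handle up, apart from each other, and the tray is empty. One lid was knocked 2 to 3 cm inside the tote while I worked. It stayed flat and clear of the others, so I left it there and put the next lid in another slot.
- **Other checks:** I saw no grip slackening. In the last pictures the tote and the bystanders in view were where they started. I left the purple and green look-alikes alone. The purple one was in view at the end, but the green one was outside the final picture, so I did not check it.

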